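# Tiles onto the drying board

### The arm

A 7-joint arm with a two-finger parallel gripper is mounted at the origin on the work surface. World frame = base frame: x ahead of the robot, y to its left, z up, the work surface at z = 0. Lengths are in m, angles in rad, forces in N, time in s.
With the tool pointing down it reaches from about 0.4 to 0.85 m from the base axis. Payload 10.4 kg.
Tool frame: the origin (TCP) lies midway between the tips of the shut fingers; the grasp point (between the pads) lies 19 mm behind it; x points along the fingers, z is the direction in which the jaws open and shut, and the axes are right-handed (so a half turn about x gives the same grasp; the last joint's range is limited). The gripper opens to 87 mm and grips with 3 to 60 N. Pads are 19 mm wide; open, the fingers measure 117 mm over their backs; the gripper's body (75 mm by 190 mm) begins 51 mm behind the grasp point.
Start: joints at [-1.304, 0.332, -0.065, 1.46, 0.022, 1.35, -0.088], TCP at [0.179, 0.599, 0.223] pointing down, gripper open.
Joint ranges: [-2.6, 2.6], [-0.5, 2.12], [-1.47, 1.34], [0.16, 2.42], [-1.27, 4.41], [0.06, 2.06], [-2.6, 2.6]. Speed limits (rad/s): [2.22, 2.22, 2.79, 2.79, 3.14, 3.14, 3.14].

### API

Orientations are given as a unit quaternion [x, y, z, w].
In Python, from bench import read_state, camera, camera_params, close_job gives the robot as it stands.
- The arm moves only by the tool arm_command, never from a script. Its argument "targets" is a list of rows, each a list of 7 numbers: the closure in counts, from 0 (fully open) to 255 (shut), then the shift along the tool's x, y, z in mm, then the turn, a rotation vector about the tool's x, y, z in rad. A call has 1 to 10 rows; each row is the pose to reach, as a shift and turn from the pose commanded when the call began, along the tool's axes at that moment; what a row does not reach only later rows make up. A row lasts 1/10 s, in which the tool goes at most 50 mm and 8.59 degrees, less where a joint would pass 70% of its speed; a pose out of reach is approached as far as the arm can. A call with a gripper value outside its range is refused whole. The fingers move at their own pace and stop on an object; "newtons" is the grip in N (left out, the last holds). Time passes only in rows, so rows that repeat a pose let the fingers close. It gives the time, the measured TCP pose, the force and the opening at its end, in the units of the state.
- read_state(): the state, without advancing time (a new reading comes with each control period).
- camera(name): name is "scene" or "top" or "wrist"; returns the picture (480x640x3 uint8, red, green, blue); there is no depth.
- camera_params(name): a dict with "intrinsics" (3x3 intrinsics, pixels), "dist" ([k1, k2, p1, p2, k3] as OpenCV has them; the pictures are not rectified), "xyz" and "orientation" of the camera in the world; the wrist camera has in their place "mount" (4x4, takes a point from camera to tool coordinates, whose origin is the TCP and whose axes are the tool frame's). Camera axes: x right, y down, z forward; pixel columns grow to the right and rows downward; lengths in m; the calibration is good to about 2 mm. A picture is of the moment at which its call begins: read the wrist's pose just before it. camera_params takes no time and is no camera call.
- close_job(): hands the job in, once; it reports no verdict.
The state is a dict: "time": time; "joint_positions": joint angles; "joint_vel": joint speeds; "joint_torque": joint torques, N m; "ee_pos": TCP position; "eef_rot": TCP orientation; "ft_force": force on the tool from outside, world axes, zero at the start; "torque": the same for the moment, N m; "width": finger opening in m.
Only numpy, scipy, OpenCV 4.12 (cv2) and the standard library are available. Lean on these libraries where they do the work, as an engineer would, in place of code of your own. Each camera call takes 0.05 s, during which the arm holds its last target.

### The job

Load the drying board: with the push stick, bring each loose clay tile to the fence and feed it along, keeping it against the fence all the way under the cover's place, until the tiles stand in one straight, closed row from the end stop with no gaps; the clay marks easily, so move the tiles only with the stick, never with the fingers. Then shut the slatted cover over the row and turn both turnbuttons square across its front rail to secure it. Stand the push stick back on the middle of its cork mat and leave the other things on the bench as they are.

Things in the scene. Friction and masses are not known exactly. Their poses are not given: they have to be found in the camera images.
- dryboard: Fixed plywood tile drying board 225 x 640 x 18 mm; origin on its underside at bench level. Its x points from the robot to the fence, y is the feed direction towards the end stop. Base: x -120..105, y -335..305 mm. Dark fence rail along the far side, inner face at x = 70, 16 mm high above the base. End stop's inner face at y = 280, same height. Covered part y 36..280, open infeed y < 36.
- corner (a point): Inner corner of fence and end stop on the base's upper face (18 mm above the bench), axes as the board's. A tile seated first has its centre 32 mm towards -x and 40 mm towards -y from here; the next ones a further 80 mm each towards -y.
- cover_panel (a joint): Angle of the slatted light-wood cover about its hinge behind the fence: 0 shut flat over the row, 1.75 to 1.95 standing open, leaning away from the robot (range 0..2.0). Stiff hinge: stays at any angle, needs 2 to 4 N at its free edge. 111 mm from axis to edge, 242 mm long (board y 36..278), 12 mm thick. Shut: top 28, underside 16 mm above the base; front rail drops 8 mm in front of the row.
- cover_hinge (a point): Middle of the cover's hinge axis (which runs along board y), 20 mm above the base's upper face, 27 mm behind the fence's inner face.
- cover_edge (a point): Middle of the cover's free edge rail, on its outer (upper when shut) face, 105 mm from the hinge axis and 8 mm above it when shut; moves with the cover.
- turnbutton_right (a joint): Angle of the right turnbutton about its upright pivot: 0 = wing along board +y, clear of the cover; pi/2 = wing straight at the fence, across the cover's front rail. Grows clockwise from above, range -0.6..2.1, stays where left, 1.5 N at the knob. Wooden wing 92 x 18 x 10 mm reaching 76 mm from the pivot, with an upright round knob 16 mm thick, 24 mm high, 50 mm out from the pivot.
- turnbutton_left (a joint): The same for the left turnbutton, a like one nearer the end stop.
- pivot_right (a point): Pivot of the right turnbutton, at its wing's upper face (40 mm above the base), at board x = -60, y = 115 mm, on a block 30 x 30 mm, 28 mm high above the base.
- pivot_left (a point): Pivot of the left turnbutton: the same at board x = -60, y = 215 mm.
- knob_right (a point): Top centre of the knob on the right turnbutton, 24 mm above the wing; moves with it.
- knob_left (a point): Top centre of the knob on the left turnbutton; moves with it.
- stick: Wooden push stick, 0.18 kg: flat sole 130 long, 36 wide, 16 mm high, with an upright plate handle 44 long and 22 thick, rising to 100 mm above the underside, to be held across its 22 mm. Origin on the underside below the middle of the handle; x points to the pushing tip 95 mm ahead (the sole's other end is 35 mm behind); y is across the sole. Starts standing on the mat.
- mat: Flat cork mat 190 (x) by 150 (y), 4 mm thick, fixed on the bench to the robot's right, the push stick's place. Origin at the centre of its underside.
- tile1: Grey-brown stiff leather-hard clay tile with a raised leaf pattern, 64 (its x) by 80 (its y) by 14 mm, 0.14 kg; origin at the centre of its underside. Starts lying loose on the infeed part of the board, away from the fence, a little askew (its y roughly along board y). May be absent (None).
- tile2: Another such tile. Starts lying loose on the infeed part of the board, away from the fence, a little askew (its y roughly along board y). May be absent (None).
- tile3: Another such tile. Starts lying loose on the infeed part of the board, away from the fence, a little askew (its y roughly along board y). May be absent (None).
- cup: Bystander, not part of the job, to be left alone: white cup, 80 mm wide, 90 mm high, standing on the far side of the bench. Origin at its underside.
- clay_lump: Bystander, not part of the job, to be left alone: lump of clay, 96 mm wide, 78 mm high, on the far side. Origin at its underside.
- bowl: Bystander, not part of the job, to be left alone: bowl, 124 mm wide, 70 mm high, on the left. Origin at its underside.
- jar_a: Bystander, not part of the job, to be left alone: jar with a paper label, 72 mm wide, 95 mm high, on the left. Origin at its underside.
- jar_b: Bystander, not part of the job, to be left alone: plain white jar, 72 mm wide, 95 mm high, on the left. Origin at its underside.
- brush: Bystander, not part of the job, to be left alone: brush lying near the right front of the board. Origin at its underside.
- rib: Bystander, not part of the job, to be left alone: round flat wooden rib, 90 mm wide, 7 mm thick, near the robot on the left. Origin at its underside.
There are look-alikes about, which are no part of the job. Leave any pink look-alike of the tile3 alone. Of the things shaped like the stick, the wooden one is meant.

How it is judged:
By the outcome, as a careful person would: the job done as asked, in the order asked, and still so for the second after the job is handed in, with the robot touching nothing.
Of tile1, tile2, tile3 only 2 to 3 are there at a start; the rules pass over those that are not, and their reading is None.
At some moment in a run one of stick may be knocked a few centimetres aside while the robot is not near it.
Once in a run the grip may slacken for a moment while it holds something.
It also fails if it takes over 210 s, if anything falls off the work surface, if the arm or the gripper's body presses on something with over 40 N, if the wrist force passes 120 N, or if a joint passes its speed limit or range.

## Working session

There is one attempt and no reset: what is moved stays moved. The work goes in short steps, Python scripts to look and compute and a tool call to move; the robot and the scene stay as the last step left them, time stands still between calls to the robot, and variables do not carry over. Pictures are saved under pics/ and viewed, and the job is handed in when it is done.

Besides the shell and the picture viewer there is one more tool, called in YAML: its name, and indented under it one key for each argument. arm_command: Moves the arm, as the interface text tells. Its arguments: {"type":"object","properties":{"targets":{"type":"array"},"newtons":{"type":"number"}},"required":["targets"]}

```bash
mkdir -p pics; ls; python3 - <<'E'
from bench import *
import cv2,json
s=read_state();print({k:(v if not hasattr(v,'tolist') else v.tolist()) for k,v in s.items()})
for n in("scene","top","wrist"):
    im=camera(n);cv2.imwrite(f"pics/{n}0.png",im[:,:,::-1]);p=camera_params(n);print(n,p)
E
```

```text
pics
{'time': 0.0, 'joint_positions': [-1.3035837461150925, 0.33286528972060037, -0.06474191604342266, 1.460967198314381, 0.021584847505812344, 1.3498834442613807, -0.08850087162288735], 'joint_vel': [-0.0001307285721931577, 0.00030908629837428874, 0.0024679689623277293, -5.7731698959710375e-05, -0.0012582106966341027, 0.0009731778154942199, 0.00036601982558249677], 'joint_torque': [-0.0008237934707722161, -62.32477426528931, 0.024244305677711964, -38.99111866950989, -0.06142313126474619, 0.03948716330341995, 0.00010857660754481913], 'ee_pos': [0.17847171981229046, 0.5985636652265028, 0.22174579033592243], 'eef_rot': [-0.42288847820137904, 0.567344024566747, 0.42226333715450237, 0.5665507628519012], 'ft_force': [0.4419598717499409, 0.7706565312825494, 0.627431839266381], 'torque': [0.011725152659588001, -0.03910345767238422, 0.009722786857541648], 'width': 0.08709577292134912}
scene {'intrinsics': array([[466.11937837,   0.        , 320.91049622],
       [  0.        , 466.11937837, 248.56495768],
       [  0.        ,   0.        ,   1.        ]]), 'dist': array([-0.06365137,  0.   
[... 471 characters left out ...]
  1.61013135]), 'orientation': array([ 0.70570225, -0.70316062,  0.05904134, -0.06374632])}
wrist {'intrinsics': array([[383.27180264,   0.        , 323.8923718 ],
       [  0.        , 383.27180264, 239.74075189],
       [  0.        ,   0.        ,   1.        ]]), 'dist': array([-0.03238288,  0.        ,  0.        ,  0.        ,  0.        ]), 'mount': array([[-7.55319169e-04, -2.89642283e-01,  9.57134670e-01,
        -1.62548341e-01],
       [-5.11699569e-04, -9.57134706e-01, -2.89642698e-01,
         7.93036240e-02],
       [ 9.99999584e-01, -7.08538080e-04,  5.74732360e-04,
         2.96356919e-04],
       [ 0.00000000e+00,  0.00000000e+00,  0.00000000e+00,
         1.00000000e+00]])}
```

View pics/scene0.png

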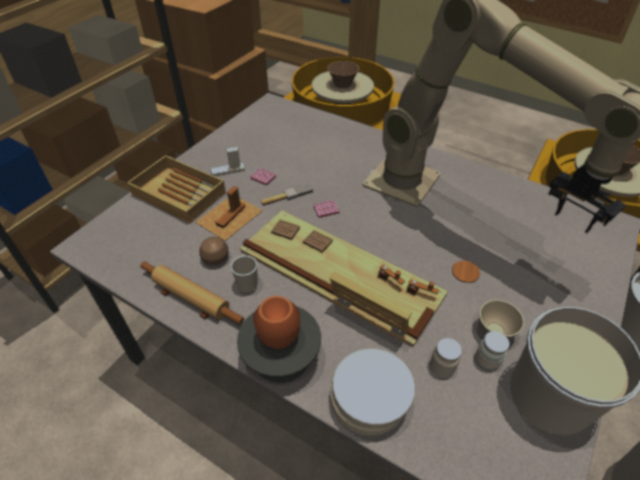

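View pics/top0.png

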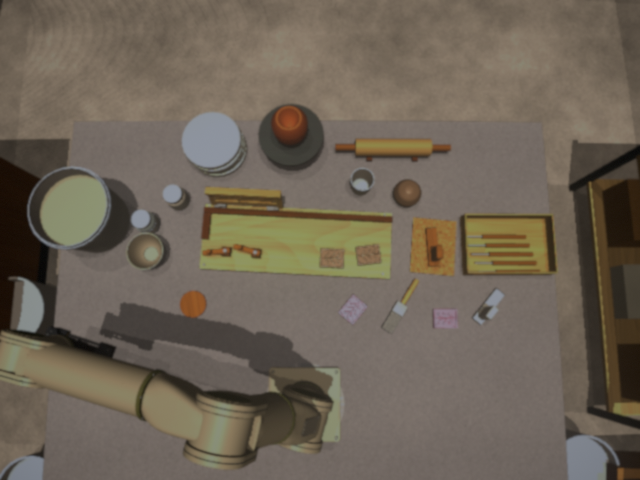

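View pics/wrist0.png

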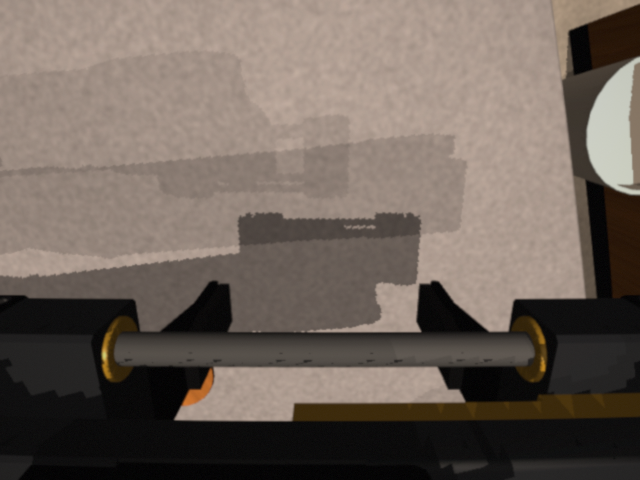

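The top view shows two clay tiles on the infeed at (331,258) and (368,254). The wooden stick stands on the cork mat at (433,245). Look-alikes: a white stick at (489,305) and pink tiles at (352,308) and (445,319). The cover is open and the turnbuttons are at about (215,251) and (245,251). Next, measure with crops.

```bash
cat > h.py <<'E'
import numpy as np,cv2
from bench import *
from scipy.spatial.transform import Rotation as R
def cam(n,st=None):
    p=camera_params(n);K=np.array(p['intrinsics']);d=np.array(p['dist'])
    if 'mount' in p:
        st=st or read_state();T=np.eye(4);T[:3,:3]=R.from_quat(st['eef_rot']).as_matrix();T[:3,3]=st['ee_pos'];T=T@np.array(p['mount'])
        return K,d,T[:3,:3],T[:3,3]
    return K,d,R.from_quat(p['orientation']).as_matrix(),np.array(p['xyz'])
def ray(c,uv):
    K,d,Rm,t=c;u=cv2.undistortPoints(np.array(uv,float).reshape(-1,1,2),K,d).reshape(-1,2)
    return np.c_[u,np.ones(len(u))]@Rm.T
def onz(c,uv,z):
    r=ray(c,uv);t=c[3];return t+r*((z-t[2])/r[:,2])[:,None]
def proj(c,X):
    K,d,Rm,t=c;Y=(np.atleast_2d(X)-t)@Rm
    return cv2.projectPoints(Y,np.zeros(3),np.zeros(3),K,d)[0].reshape(-1,2)
def crop(im,x0,y0,x1,y1,f,name):
    c=cv2.resize(im[y0:y1,x0:x1],None,fx=f,fy=f,interpolation=cv2.INTER_CUBIC);cv2.imwrite('pics/'+name,c[:,:,::-1])
E
python3 - <<'E'
from h import *
im=cv2.imread('pics/top0.png')[:,:,::-1]
crop(im,195,180,395,290,4,'c1.png');crop(im,390,200,520,330,4,'c2.png')
s=cv2.imread('pics/scene0.png')[:,:,::-1]
crop(s,190,140,350,260,4,'c3.png');crop(s,300,230,460,345,5,'c4.png')
E
```

```text
(no output)
```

View pics/c1.png

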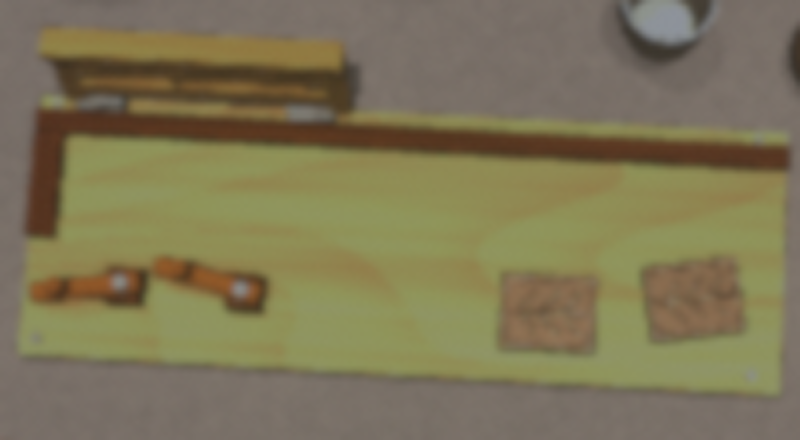

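View pics/c2.png

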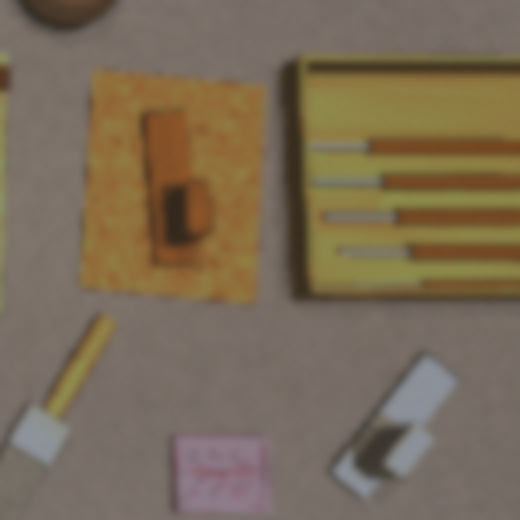

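View pics/c3.png

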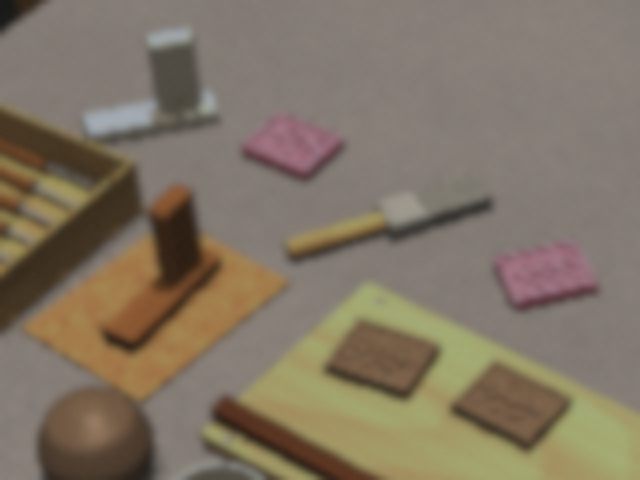

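View pics/c4.png

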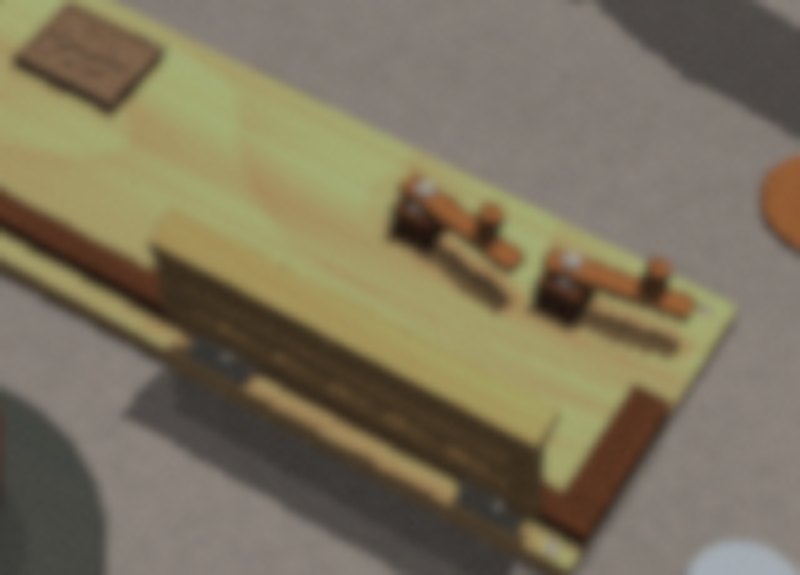

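```bash
python3 - <<'E'
from h import *
c=cam('top')
f=lambda u,v,x0,y0,k=4:((u+.5)/k-.5+x0,(v+.5)/k-.5+y0)
pts={'NL':(20,355),'NR':(780,393),'FR':(790,133)}
P={k:onz(c,[f(*v,195,180)],.018)[0] for k,v in pts.items()}
for k in P: print(k,P[k].round(4))
print(np.linalg.norm(P['NL']-P['NR']),np.linalg.norm(P['FR']-P['NR']))
for n,uv,z in [('fenceR in',(788,168),.034),('corner in',(66,135),.034),('pivR',(241,290),.058),('pivL',(120,282),.058),('knobR',(168,266),.082),('knobL',(45,290),.082)]:
    print(n,onz(c,[f(*uv,195,180)],z)[0].round(4))
for n,uv in [('A',[(503,272),(597,276),(594,353),(500,350)]),('B',[(642,267),(737,259),(744,332),(651,341)])]:
    q=onz(c,[f(*x,195,180) for x in uv],.032);print(n,q.mean(0).round(4))
print('mat',onz(c,[f(*x,390,200) for x in[(95,70),(265,87),(257,303),(82,290)]],.004).round(4))
print('sole',onz(c,[f(*x,390,200) for x in[(143,112),(185,108),(200,264),(157,266)]],.020).round(4))
print('handle top',onz(c,[f(*x,390,200) for x in[(186,180),(207,178),(213,236),(190,240)]],.104).round(4))
E
```

```text
NL [0.4351 0.3551 0.018 ]
NR [ 0.4056 -0.2802  0.018 ]
FR [ 0.6276 -0.2938  0.018 ]
0.6360059069432153 0.22237859681530647
fenceR in [ 0.5936 -0.2888  0.034 ]
corner in [0.6205 0.3205 0.034 ]
pivR [0.4848 0.1653 0.058 ]
pivL [0.4911 0.2652 0.058 ]
knobR [0.5006 0.2219 0.082 ]
knobL [0.4805 0.3212 0.082 ]
A [ 0.4706 -0.0873  0.032 ]
B [ 0.4818 -0.2079  0.032 ]
mat [[ 0.6162 -0.3688  0.004 ]
 [ 0.6019 -0.5149  0.004 ]
 [ 0.4158 -0.4994  0.004 ]
 [ 0.4265 -0.3518  0.004 ]]
sole [[ 0.5763 -0.4051  0.02  ]
 [ 0.5799 -0.441   0.02  ]
 [ 0.4468 -0.4484  0.02  ]
 [ 0.445  -0.4122  0.02  ]]
handle top [[ 0.5037 -0.4184  0.104 ]
 [ 0.5054 -0.4353  0.104 ]
 [ 0.4587 -0.4382  0.104 ]
 [ 0.4555 -0.4197  0.104 ]]
```

```bash
cat >> h.py <<'E'
def desired(jawyaw,tilt=0.):
    """tool x down, tool z (jaw) horizontal at world yaw jawyaw; tilt about jaw axis"""
    z=np.array([np.cos(jawyaw),np.sin(jawyaw),0]);x=np.array([0,0,-1.]);y=np.cross(z,x)
    M=np.c_[x,y,z];return R.from_matrix(M)*R.from_euler('z',tilt)
def plan(pos,Rd,ref=None):
    """ref: (pos,quat) commanded"""
    s=read_state()
    p,q=(s['ee_pos'],s['eef_rot']) if ref is None else ref
    R0=R.from_quat(q);d=R0.inv().apply(np.array(pos)-p)*1000;rv=(R0.inv()*Rd).as_rotvec()
    print('shift mm',d.round(1),'turn',rv.round(4),'deg',np.degrees(np.linalg.norm(rv)).round(1));return d,rv
def st():
    s=read_state();print('t',round(s['time'],2),'pos',np.round(s['ee_pos'],4),'F',np.round(s['ft_force'],1),'w',round(s['width'],4),'axes\n',R.from_quat(s['eef_rot']).as_matrix().round(4));return s
E
python3 - <<'E'
from h import *
st()
for y in (0.04+np.pi/2,0.04-np.pi/2): plan([.42,-.43,.30],desired(y)); 
E
```

```text
t 0.15 pos [0.1785 0.5987 0.2219] F [-0.7  0.1  0.2] w 0.0872 axes
 [[-3.000e-04 -9.583e-01  2.857e-01]
 [-1.100e-03  2.857e-01  9.583e-01]
 [-1.000e+00 -0.000e+00 -1.100e-03]]
shift mm [ -77.  -525.3 -916.9] turn [-3.298e-01 -1.100e-03 -1.000e-04] deg 18.9
shift mm [ -77.  -525.3 -916.9] turn [ 2.8118e+00 -2.0000e-04  1.5000e-03] deg 161.1
```

```bash
python3 - <<'E'
from h import *
plan([.45,.10,.42],desired(np.pi/2-.047))
E
```

```text
shift mm [-197.6 -402.7 -400.5] turn [-2.428e-01 -1.100e-03 -1.000e-04] deg 13.9
```

arm_command:
  targets:
    - [0, -40, 0, 0, 0, 0, 0]
    - [0, -80, -30, -30, -0.03, 0, 0]
    - [0, -110, -70, -70, -0.06, 0, 0]
    - [0, -140, -110, -110, -0.1, 0, 0]
    - [0, -160, -150, -150, -0.13, 0, 0]
    - [0, -180, -190, -190, -0.16, 0, 0]
    - [0, -190, -220, -220, -0.19, 0, 0]
    - [0, -198, -255, -255, -0.2, 0, 0]
    - [0, -198, -290, -290, -0.22, 0, 0]
    - [0, -198, -320, -320, -0.243, 0, 0]

```text
time: 1.15
ee_pos: [0.3754, 0.2341, 0.4187]
eef_rot: [-0.488, 0.511, 0.489, 0.512]
ft_force: [1.3, 0.1, 0.3]
width: 0.0871
```

arm_command:
  targets:
    - [0, 0, -25, -25, 0, 0, 0]
    - [0, 0, -50, -50, 0, 0, 0]
    - [0, 0, -75, -75, 0, 0, 0]
    - [0, 0, -83, -80, 0, 0, 0]
    - [0, 0, -83, -80, 0, 0, 0]
    - [0, 0, -83, -80, 0, 0, 0]
    - [0, 0, -83, -80, 0, 0, 0]

```text
time: 1.85
ee_pos: [0.4531, 0.1537, 0.418]
eef_rot: [-0.489, 0.511, 0.489, 0.511]
ft_force: [0.3, -0.2, 0.1]
width: 0.0871
```

```bash
python3 - <<'E'
from h import *
st()
im=camera('wrist');cv2.imwrite('pics/w1.png',im[:,:,::-1])
E
```

```text
t 1.85 pos [0.4531 0.1537 0.418 ] F [ 0.3 -0.2  0.1] w 0.0871 axes
 [[-3.00e-04 -9.99e-01  4.44e-02]
 [ 2.00e-04  4.44e-02  9.99e-01]
 [-1.00e+00  3.00e-04  2.00e-04]]
```

View pics/w1.png

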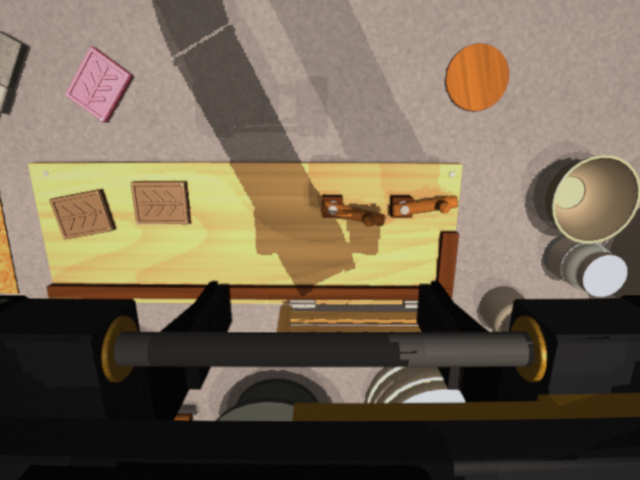

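```bash
python3 - <<'E'
from h import *
im=cv2.imread('pics/w1.png')[:,:,::-1]
crop(im,20,150,220,310,4,'w1a.png');crop(im,290,150,490,310,4,'w1b.png')
E
```

```text
(no output)
```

View pics/w1a.png

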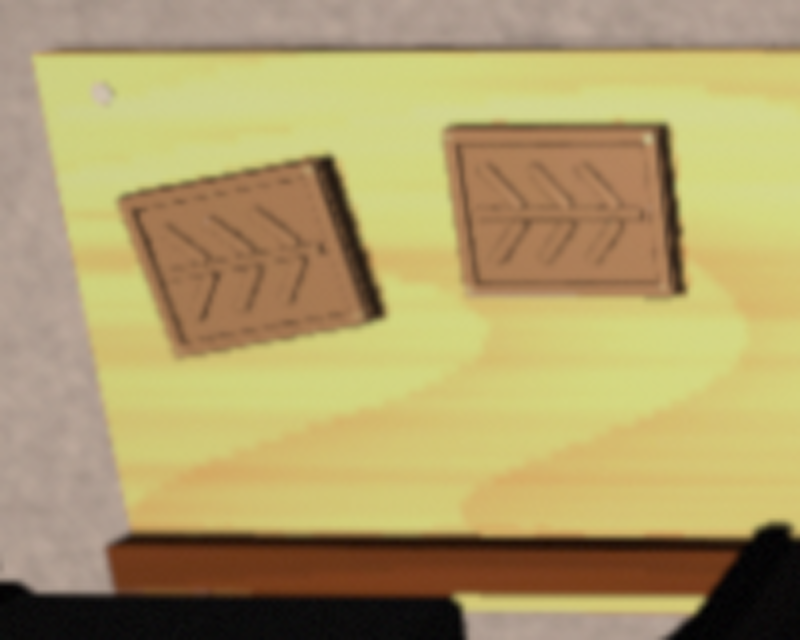

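View pics/w1b.png

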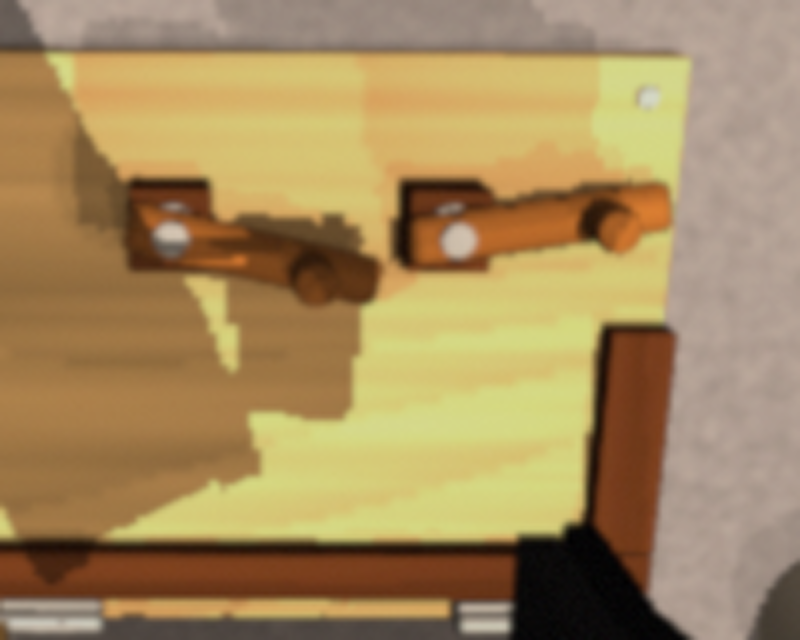

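```bash
python3 - <<'E'
from h import *
c=cam('wrist')
a=lambda u,v:((u+.5)/4-.5+20,(v+.5)/4-.5+150)
b=lambda u,v:((u+.5)/4-.5+290,(v+.5)/4-.5+150)
obs=[('NR',a(35,54),.018,(-.12,-.335)),('NL',b(690,57),.018,(-.12,.305)),('pivR',b(171,238),.060,(-.06,.115)),('pivL',b(459,240),.060,(-.06,.215)),
('fence R base',a(130,533),.018,(.07,-.335))]
W=np.array([onz(c,[o[1]],o[2])[0][:2] for o in obs]);B=np.array([o[3] for o in obs])
# rigid fit
mb,mw=B.mean(0),W.mean(0);H=(B-mb).T@(W-mw)
th=np.arctan2(H[0,1]-H[1,0],H[0,0]+H[1,1]);Rm=np.array([[np.cos(th),-np.sin(th)],[np.sin(th),np.cos(th)]])
t=mw-Rm@mb
print('yaw',th,'org',t);print(((W-mw)@Rm+ mb-B).round(4))
tb=lambda p:(np.asarray(p)[...,:2]-t)@Rm
for n,uv,z in [('fence mid base',a(700,540),.018),('fenceb',b(200,541),.018),('stop',b(597,420),.018),('knobR',b(318,283),.082),('knobL',b(617,234),.082)]:
    print(n,tb(onz(c,[uv],z)[0]).round(4))
for n,uv in [('B',[(120,197),(314,158),(367,320),(178,356)]),('A',[(446,128),(655,126),(672,295),(470,293)])]:
    q=tb(onz(c,[a(*x) for x in uv],.032));e=q[1]-q[0]+q[2]-q[3];print(n,q.mean(0).round(4),'ang of y', np.arctan2(-e[0],e[1]).round(3),q.round(3).tolist())
np.save('board.npy',[th,*t])
E
```

```text
yaw -0.048503175963797704 org [0.54274595 0.04667641]
[[-0.0002  0.0019]
 [ 0.0005 -0.001 ]
 [-0.0006 -0.0002]
 [-0.0003 -0.0002]
 [ 0.0007 -0.0006]]
fence mid base [ 0.072  -0.1028]
fenceb [0.0714 0.1286]
stop [0.0201 0.2824]
knobR [-0.0502  0.1637]
knobL [-0.0674  0.2627]
B [-0.046  -0.2581] ang of y 0.187 [[-0.069, -0.301], [-0.084, -0.225], [-0.023, -0.215], [-0.008, -0.291]]
A [-0.0638 -0.1368] ang of y 0.0 [[-0.094, -0.175], [-0.095, -0.099], [-0.032, -0.099], [-0.033, -0.175]]
```

```bash
python3 - <<'E'
from h import *
plan([.44,-.42,.30],desired(np.pi/2+.05))
E
```

```text
shift mm [ 117.9  -12.4 -573.6] turn [-0.0946  0.0003 -0.0001] deg 5.4
```

arm_command:
  targets:
    - [0, 10, 0, -45, -0.01, 0, 0]
    - [0, 20, 0, -90, -0.02, 0, 0]
    - [0, 30, -2, -135, -0.03, 0, 0]
    - [0, 40, -4, -180, -0.04, 0, 0]
    - [0, 50, -6, -225, -0.05, 0, 0]
    - [0, 60, -8, -270, -0.06, 0, 0]
    - [0, 70, -10, -315, -0.07, 0, 0]
    - [0, 80, -12, -360, -0.08, 0, 0]
    - [0, 90, -12, -405, -0.09, 0, 0]
    - [0, 100, -12, -450, -0.095, 0, 0]

```text
time: 2.9
ee_pos: [0.4451, -0.2984, 0.3181]
eef_rot: [0.513, -0.486, -0.512, -0.488]
ft_force: [0.5, 1.0, 0.1]
width: 0.0872
```

arm_command:
  targets:
    - [0, 10, 0, -45, 0, 0, 0]
    - [0, 18, 0, -90, 0, 0, 0]
    - [0, 18, 0, -124, 0, 0, 0]
    - [0, 18, 0, -124, 0, 0, 0]
    - [0, 18, 0, -124, 0, 0, 0]
    - [0, 18, 0, -124, 0, 0, 0]
    - [0, 18, 0, -124, 0, 0, 0]

```text
time: 3.6
ee_pos: [0.4519, -0.42, 0.3004]
eef_rot: [0.513, -0.487, -0.512, -0.488]
ft_force: [0.3, 0.1, 0.5]
width: 0.0867
```

```bash
python3 - <<'E'
from h import *
st()
im=camera('wrist');cv2.imwrite('pics/w2.png',im[:,:,::-1])
E
```

```text
t 3.6 pos [ 0.4519 -0.42    0.3004] F [0.3 0.1 0.5] w 0.0867 axes
 [[ 1.200e-03 -9.987e-01 -5.100e-02]
 [ 9.000e-04 -5.100e-02  9.987e-01]
 [-1.000e+00 -1.300e-03  8.000e-04]]
```

View pics/w2.png

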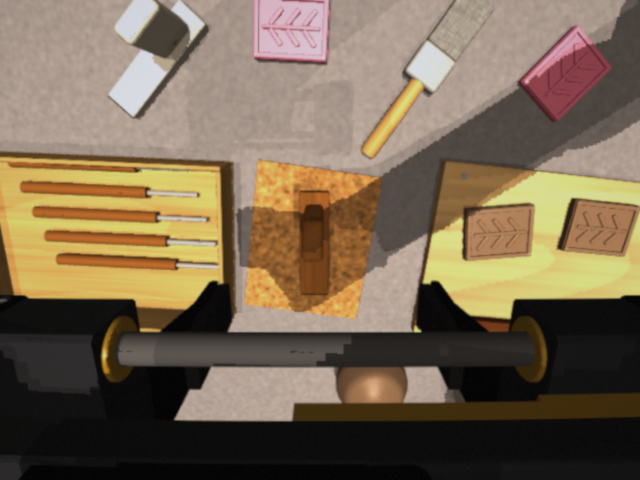

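```bash
python3 - <<'E'
from h import *
im=cv2.imread('pics/w2.png')[:,:,::-1]
crop(im,240,150,390,330,4,'w2a.png')
E
```

```text
(no output)
```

View pics/w2a.png

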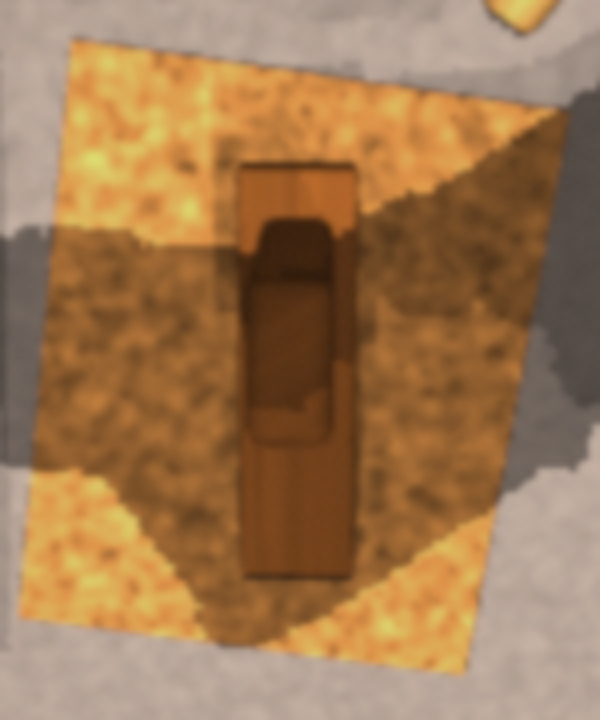

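```bash
python3 - <<'E'
from h import *
c=cam('wrist')
a=lambda u,v:((u+.5)/4-.5+240,(v+.5)/4-.5+150)
s=onz(c,[a(*x) for x in[(237,165),(357,165),(353,577),(244,577)]],.020)
rear=(s[0]+s[1])/2;tip=(s[2]+s[3])/2;d=tip-rear;print('sole',s.round(4).tolist(),'len',np.linalg.norm(d),'yaw',np.arctan2(d[1],d[0]),'org',(tip-d/np.linalg.norm(d)*.095).round(4))
h=onz(c,[a(*x) for x in[(250,282),(332,282),(329,443),(247,443)]],.104);print('handle',h.mean(0),h.round(4).tolist())
m=onz(c,[a(*x) for x in[(72,38),(568,108),(465,674),(18,617)]],.004);print('mat',m.mean(0),m.round(4).tolist())
org=(tip-d/np.linalg.norm(d)*.095)
yaw=np.arctan2(d[1],d[0])
np.save('stick.npy',[*m.mean(0)[:2],*org[:2],yaw])
E
```

```text
sole [[0.4491, -0.4488, 0.02], [0.4474, -0.414, 0.02], [0.5781, -0.4082, 0.02], [0.5799, -0.4425, 0.02]] len 0.13087592202305248 yaw 0.046303188575206905 org [ 0.4841 -0.4298  0.02  ]
handle [ 0.48293816 -0.42975912  0.104     ] [[0.4628, -0.4401, 0.104], [0.4618, -0.4204, 0.104], [0.503, -0.4191, 0.104], [0.5041, -0.4395, 0.104]]
mat [ 0.517784   -0.43421293  0.004     ] [[0.4166, -0.4995, 0.004], [0.4298, -0.3517, 0.004], [0.6191, -0.3683, 0.004], [0.6056, -0.5173, 0.004]]
```

```bash
python3 - <<'E'
from h import *
s=st();print(np.round(s['joint_positions'],2))
sy=0.046;o=np.array([.4836,-.4298,.004]);ux=np.array([np.cos(sy),np.sin(sy),0])
tcp=o+ux*(-.0024)+[0,0,.064]
print(tcp)
plan(tcp+[0,0,.10],desired(np.pi/2+sy,-.3))
E
```

```text
t 3.65 pos [ 0.4518 -0.4201  0.3004] F [ 0.9  0.5 -0.2] w 0.0873 axes
 [[ 1.200e-03 -9.987e-01 -5.080e-02]
 [ 7.000e-04 -5.080e-02  9.987e-01]
 [-1.000e+00 -1.300e-03  7.000e-04]]
[-0.05  0.41  1.01  1.4  -0.34  1.52  2.56]
[ 0.48120254 -0.42991036  0.068     ]
shift mm [132.4 -28.7 -11.4] turn [ 0.0047  0.0014 -0.2987] deg 17.1
```

arm_command:
  targets:
    - [0, 0, 0, 0, 0.14, 0, 0]
    - [0, 0, 0, 0, 0.28, 0, 0]
    - [0, 0, 0, 0, 0.42, 0, 0]
    - [0, 0, 0, 0, 0.56, 0, 0]
    - [0, 0, 0, 0, 0.7, 0, 0]
    - [0, 0, 0, 0, 0.84, 0, 0]
    - [0, 0, 0, 0, 0.98, 0, 0]
    - [0, 0, 0, 0, 1.12, 0, 0]
    - [0, 0, 0, 0, 1.26, 0, 0]
    - [0, 0, 0, 0, 1.4, 0, 0]

```text
time: 4.65
ee_pos: [0.4516, -0.4205, 0.3003]
eef_rot: [-0.076, 0.703, 0.076, 0.703]
ft_force: [-0.1, 0.1, 0.1]
width: 0.0869
```

arm_command:
  targets:
    - [0, 0, 0, 0, 0.14, 0, 0]
    - [0, 0, 0, 0, 0.28, 0, 0]
    - [0, 0, 0, 0, 0.42, 0, 0]
    - [0, 0, 0, 0, 0.56, 0, 0]
    - [0, 0, 0, 0, 0.7, 0, 0]
    - [0, 0, 0, 0, 0.84, 0, 0]
    - [0, 0, 0, 0, 0.98, 0, 0]
    - [0, 0, 0, 0, 1.12, 0, 0]
    - [0, 0, 0, 0, 1.26, 0, 0]
    - [0, 0, 0, 0, 1.4, 0, 0]

```text
time: 5.65
ee_pos: [0.4516, -0.4205, 0.3003]
eef_rot: [0.395, 0.586, -0.394, 0.587]
ft_force: [1.0, -0.3, -0.8]
width: 0.087
```

arm_command:
  targets:
    - [0, 0, 0, 0, 0.14, 0, 0]
    - [0, 0, 0, 0, 0.28, 0, 0]
    - [0, 0, 0, 0, 0.34, 0, 0]
    - [0, 0, 0, 0, 0.34, 0, 0]
    - [0, 0, 0, 0, 0.34, 0, 0]

```text
time: 6.15
ee_pos: [0.4513, -0.4209, 0.3002]
eef_rot: [0.487, 0.513, -0.486, 0.513]
ft_force: [-0.0, -0.6, 0.6]
width: 0.0869
```

```bash
python3 - <<'E'
from h import *
s=st();print(np.round(s['joint_positions'],2))
sy=0.046;o=np.array([.4836,-.4298,.004]);ux=np.array([np.cos(sy),np.sin(sy),0])
tcp=o+ux*(-.0024)+[0,0,.064]
plan(tcp+[0,0,.10],desired(-np.pi/2+sy,.3))
E
```

```text
t 6.15 pos [ 0.4513 -0.4209  0.3002] F [-0.  -0.6  0.6] w 0.0869 axes
 [[ 6.000e-04  9.986e-01  5.320e-02]
 [ 5.000e-04  5.320e-02 -9.986e-01]
 [-1.000e+00  7.000e-04 -5.000e-04]]
[-0.18  0.57  1.32  1.4  -0.55  1.58 -0.43]
shift mm [132.2  29.3  10.6] turn [ 0.0071 -0.0016  0.2993] deg 17.2
```

arm_command:
  targets:
    - [0, 30, 7, 2, 0, 0, 0.1]
    - [0, 60, 14, 5, 0, 0, 0.2]
    - [0, 90, 20, 8, 0.007, 0, 0.3]
    - [0, 120, 29, 10, 0.007, 0, 0.3]
    - [0, 132, 29, 10.5, 0.007, 0, 0.3]
    - [0, 132, 29, 10.5, 0.007, 0, 0.3]
    - [0, 132, 29, 10.5, 0.007, 0, 0.3]
    - [0, 132, 29, 10.5, 0.007, 0, 0.3]

```text
time: 6.95
ee_pos: [0.4808, -0.4313, 0.1696]
eef_rot: [0.56, 0.432, -0.407, 0.579]
ft_force: [-0.0, -0.7, 0.0]
width: 0.0869
```

```bash
python3 - <<'E'
from h import *
s=st();print(np.round(s['joint_positions'],2))
sy=0.046;o=np.array([.4836,-.4298,.004]);ux=np.array([np.cos(sy),np.sin(sy),0])
tcp=o+ux*(-.0024)+[0,0,.064]
plan(tcp,desired(-np.pi/2+sy,.3))
im=camera('wrist');cv2.imwrite('pics/w3.png',im[:,:,::-1])
im=camera('scene');crop(im,150,130,410,300,3,'s3.png')
E
```

```text
t 6.95 pos [ 0.4808 -0.4313  0.1696] F [-0.  -0.7  0. ] w 0.0869 axes
 [[ 2.961e-01  9.542e-01  4.360e-02]
 [ 1.230e-02  4.190e-02 -9.990e-01]
 [-9.551e-01  2.963e-01  7.000e-04]]
[-0.13  0.52  1.2   1.73 -0.81  1.17 -0.23]
shift mm [ 97.2 -29.7  -1.4] turn [-0.002   0.0014 -0.0009] deg 0.1
```

View pics/w3.png

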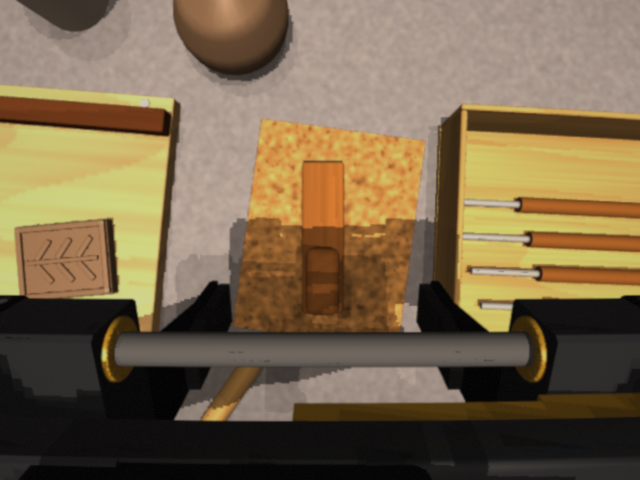

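View pics/s3.png

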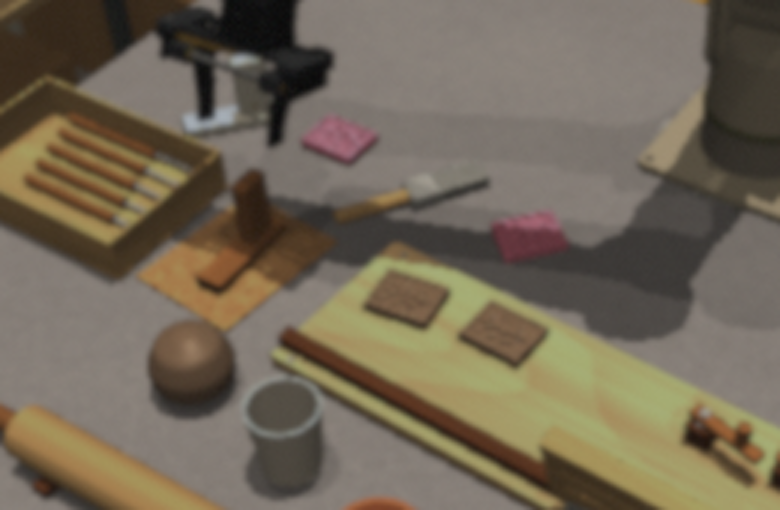

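arm_command:
  targets:
    - [0, 30, -9, -1, 0, 0, 0]
    - [0, 60, -18, -1.4, 0, 0, 0]
    - [0, 80, -24.5, -1.4, 0, 0, 0]
    - [0, 97, -29.7, -1.4, 0, 0, 0]
    - [0, 97, -29.7, -1.4, 0, 0, 0]
    - [0, 97, -29.7, -1.4, 0, 0, 0]
    - [0, 97, -29.7, -1.4, 0, 0, 0]

```text
time: 7.75
ee_pos: [0.481, -0.4299, 0.068]
eef_rot: [0.56, 0.431, -0.407, 0.578]
ft_force: [0.3, -0.6, 0.1]
width: 0.087
```

arm_command:
  targets:
    - [150, 0, 0, 0, 0, 0, 0]
    - [200, 0, 0, 0, 0, 0, 0]
    - [255, 0, 0, 0, 0, 0, 0]
    - [255, 0, 0, 0, 0, 0, 0]
    - [255, 0, 0, 0, 0, 0, 0]
    - [255, 0, 0, 0, 0, 0, 0]
    - [255, 0, 0, 0, 0, 0, 0]
  newtons: 50

```text
time: 8.45
ee_pos: [0.4805, -0.4292, 0.0666]
eef_rot: [0.56, 0.432, -0.407, 0.578]
ft_force: [-0.1, -0.9, -0.2]
width: 0.0386
```

```bash
python3 - <<'E'
from h import *
s=st();print(np.round(s['joint_positions'],2))
im=camera('wrist');cv2.imwrite('pics/w4.png',im[:,:,::-1])
E
```

```text
t 8.45 pos [ 0.4805 -0.4292  0.0666] F [-0.1 -0.9 -0.2] w 0.0386 axes
 [[ 0.2952  0.9545  0.0429]
 [ 0.0137  0.0407 -0.9991]
 [-0.9554  0.2955 -0.0011]]
[-0.04  0.62  1.06  1.82 -0.95  1.02 -0.1 ]
```

View pics/w4.png

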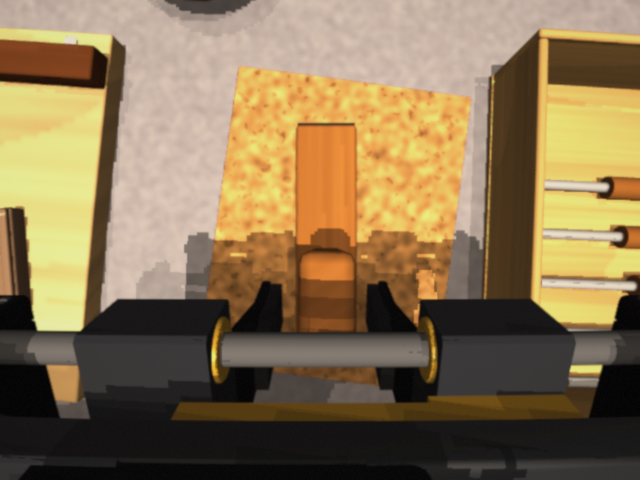

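arm_command:
  targets:
    - [255, 0, 0, 0, 0, 0, 0]
    - [255, 0, 0, 0, 0, 0, 0]
    - [255, 0, 0, 0, 0, 0, 0]
    - [255, 0, 0, 0, 0, 0, 0]
    - [255, 0, 0, 0, 0, 0, 0]

```text
time: 9.0
ee_pos: [0.4805, -0.4291, 0.0665]
eef_rot: [0.56, 0.432, -0.407, 0.578]
ft_force: [-0.7, -0.1, -2.0]
width: 0.0218
```

```bash
python3 - <<'E'
from h import *
s=st();print(np.round(s['joint_positions'],2))
E
```

```text
t 9.0 pos [ 0.4805 -0.4291  0.0665] F [-0.7 -0.1 -2. ] w 0.0218 axes
 [[ 0.295   0.9545  0.0429]
 [ 0.0139  0.0406 -0.9991]
 [-0.9554  0.2953 -0.0012]]
[-0.04  0.62  1.06  1.82 -0.95  1.02 -0.1 ]
```

```bash
cat >> h.py <<'E'
bth,bx0,by0=np.load('board.npy')
RB=np.array([[np.cos(bth),-np.sin(bth)],[np.sin(bth),np.cos(bth)]])
def b2w(p): return RB@np.array(p)+[bx0,by0]
def w2b(p): return RB.T@(np.array(p)[:2]-[bx0,by0])
OFF=.0031;HZ=.0625
def stick_plan(bx,by,zb,dyaw=0.,tilt=.3,ref=None):
    sy=bth+np.pi/2+dyaw;o=b2w([bx,by]);u=np.array([np.cos(sy),np.sin(sy)])
    p=np.r_[o-OFF*u,zb+HZ];return plan(p,desired(sy-np.pi/2,tilt),ref)
def stick_now():
    s=read_state();M=R.from_quat(s['eef_rot']).as_matrix();yx=-M[:,2];sy=np.arctan2(yx[1],yx[0])-np.pi/2
    o=np.array(s['ee_pos'])[:2]+OFF*np.array([np.cos(sy),np.sin(sy)]);t=np.arctan2(-M[2,1],-M[2,0])
    print('t',round(s['time'],2),'stick board xy',w2b(o).round(4),'base z',round(s['ee_pos'][2]-HZ,4),'dyaw',round(sy-bth-np.pi/2,4),'tilt',t.round(3),'F',np.round(s['ft_force'],1),'w',round(s['width'],4),'q',np.round(s['joint_positions'],2))
E
python3 - <<'E'
from h import *
stick_now();stick_plan(-.125,-.167,.10)
E
```

```text
t 9.0 stick board xy [-0.0361 -0.4779] base z 0.004 dyaw -1.4794 tilt -0.3 F [-0.7 -0.1 -2. ] w 0.0218 q [-0.04  0.62  1.06  1.82 -0.95  1.02 -0.1 ]
shift mm [-108.3  -26.6 -314.8] turn [-1.4136e+00  4.3610e-01 -8.0000e-04] deg 84.8
```

arm_command:
  targets:
    - [255, -20, 6, 0, 0, 0, 0]
    - [255, -50, 15, 0, 0, 0, 0]
    - [255, -90, 28, 0, 0, 0, 0]
    - [255, -90, 28, 0, 0, 0, 0]
    - [255, -90, 28, 0, 0, 0, 0]
    - [255, -90, 28, 0, 0, 0, 0]

```text
time: 9.6
ee_pos: [0.4805, -0.4285, 0.1597]
eef_rot: [0.56, 0.433, -0.407, 0.577]
ft_force: [-0.5, -0.1, -2.2]
width: 0.0213
```

```bash
python3 - <<'E'
from h import *
stick_now();stick_plan(-.125,-.167,.09)
im=camera('wrist');cv2.imwrite('pics/w5.png',im[:,:,::-1])
E
```

```text
t 9.6 stick board xy [-0.0361 -0.4774] base z 0.0972 dyaw -1.479 tilt -0.299 F [-0.5 -0.1 -2.2] w 0.0213 q [-0.13  0.52  1.19  1.74 -0.82  1.15 -0.22]
shift mm [  -9.3  -57.1 -314.1] turn [-1.4138e+00  4.3450e-01 -1.0000e-03] deg 84.7
```

View pics/w5.png

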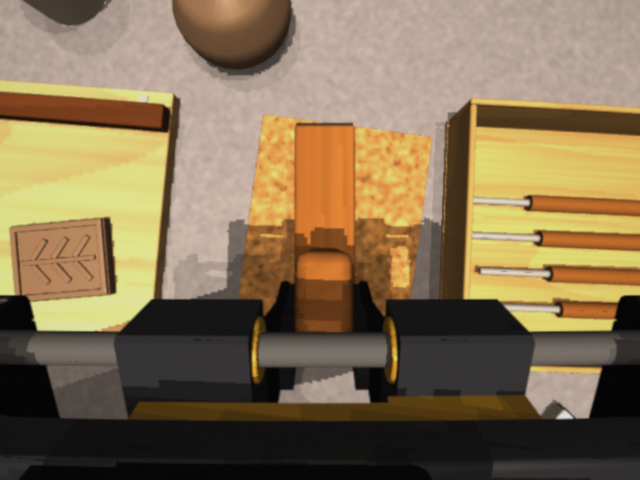

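arm_command:
  targets:
    - [255, -1, -6, -31, -0.141, 0.043, 0]
    - [255, -2, -11, -63, -0.283, 0.087, 0]
    - [255, -3, -17, -94, -0.424, 0.13, 0]
    - [255, -4, -23, -126, -0.566, 0.174, 0]
    - [255, -5, -29, -157, -0.707, 0.217, 0]
    - [255, -6, -34, -188, -0.848, 0.261, 0]
    - [255, -7, -40, -220, -0.99, 0.304, 0]
    - [255, -7, -46, -251, -1.131, 0.348, 0]
    - [255, -8, -51, -283, -1.272, 0.391, 0]
    - [255, -9, -57, -314, -1.414, 0.4345, 0]

```text
time: 10.65
ee_pos: [0.4093, -0.1167, 0.1523]
eef_rot: [0.12, 0.696, 0.091, 0.702]
ft_force: [-0.1, 0.2, -1.4]
width: 0.0219
```

arm_command:
  targets:
    - [255, 0, 0, 0, 0, 0, 0]
    - [255, 0, 0, 0, 0, 0, 0]
    - [255, 0, 0, 0, 0, 0, 0]

```text
time: 10.95
ee_pos: [0.41, -0.1188, 0.1526]
eef_rot: [0.123, 0.696, 0.087, 0.702]
ft_force: [-0.4, -0.6, -1.2]
width: 0.0218
```

```bash
python3 - <<'E'
from h import *
stick_now();stick_plan(-.122,-.167,.04);stick_plan(-.122,-.167,.020)
im=camera('top');crop(im,280,170,480,320,4,'t6.png')
E
```

```text
t 10.95 stick board xy [-0.1246 -0.1686] base z 0.0901 dyaw -0.0028 tilt -0.299 F [-0.4 -0.6 -1.2] w 0.0218 q [-0.58  0.01  1.01  2.03 -0.3   1.24  0.5 ]
shift mm [ 48.4 -13.2   2.5] turn [-0.0023  0.0021  0.001 ] deg 0.2
shift mm [ 67.5 -19.1   2.5] turn [-0.0023  0.0021  0.001 ] deg 0.2
```

View pics/t6.png

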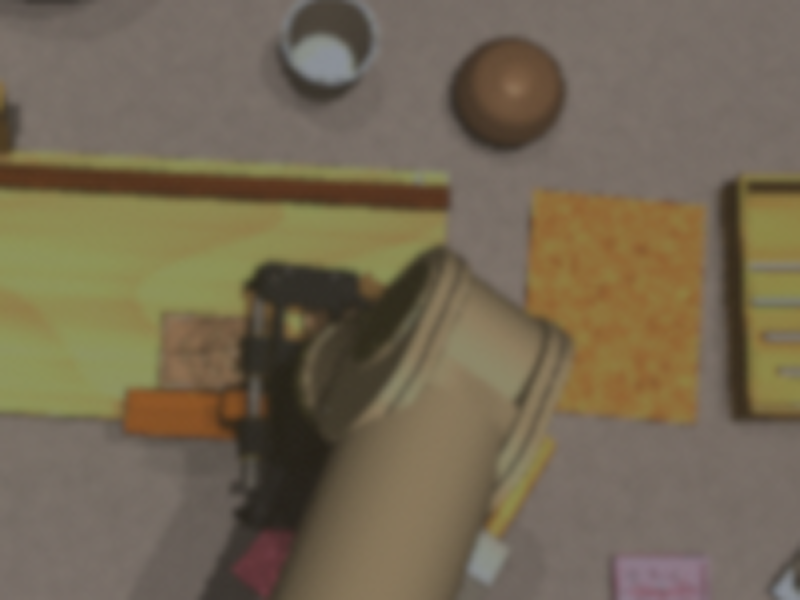

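arm_command:
  targets:
    - [255, 25, -7, 2.5, 0, 0, 0]
    - [255, 48, -13.5, 2.5, 0, 0, 0]
    - [255, 60, -17, 2.5, 0, 0, 0]
    - [255, 67.5, -19, 2.5, 0, 0, 0]
    - [255, 67.5, -19, 2.5, 0, 0, 0]
    - [255, 67.5, -19, 2.5, 0, 0, 0]

```text
time: 11.6
ee_pos: [0.4131, -0.1169, 0.0833]
eef_rot: [0.123, 0.696, 0.088, 0.702]
ft_force: [0.1, -0.9, -0.4]
width: 0.0219
```

```bash
python3 - <<'E'
from h import *
stick_now();stick_plan(-.020,-.167,.020)
im=camera('wrist');cv2.imwrite('pics/w7.png',im[:,:,::-1])
E
```

```text
t 11.6 stick board xy [-0.1215 -0.1666] base z 0.0208 dyaw -0.0013 tilt -0.299 F [ 0.1 -0.9 -0.4] w 0.0219 q [-0.52  0.2   1.01  2.09 -0.49  1.13  0.69]
shift mm [  0.9  -0.5 101.5] turn [-0.0006  0.0024  0.001 ] deg 0.2
```

View pics/w7.png

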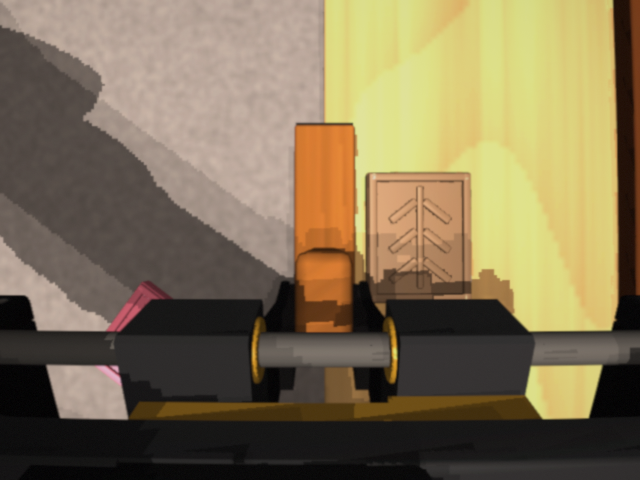

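arm_command:
  targets:
    - [255, 0.5, 0, 6, 0, 0, 0]
    - [255, 0.5, 0, 13, 0, 0, 0]
    - [255, 0.5, 0, 21, 0, 0, 0]
    - [255, 0.5, 0, 30, 0, 0, 0]
    - [255, 0.5, 0, 39, 0, 0, 0]
    - [255, 0.5, 0, 48, 0, 0, 0]
    - [255, 0.5, 0, 57, 0, 0, 0]
    - [255, 0.5, 0, 66, 0, 0, 0]
    - [255, 0.5, 0, 74, 0, 0, 0]
    - [255, 0.5, 0, 80, 0, 0, 0]

```text
time: 12.65
ee_pos: [0.4936, -0.1201, 0.0824]
eef_rot: [0.122, 0.696, 0.088, 0.702]
ft_force: [-1.8, -0.6, -0.7]
width: 0.0217
```

arm_command:
  targets:
    - [255, 0, 0, 5, 0, 0, 0]
    - [255, 0, 0, 10, 0, 0, 0]
    - [255, 0, 0, 15, 0, 0, 0]
    - [255, 0, 0, 18, 0, 0, 0]
    - [255, 0, 0, 20, 0, 0, 0]
    - [255, 0, 0, 20, 0, 0, 0]
    - [255, 0, 0, 20, 0, 0, 0]

```text
time: 13.35
ee_pos: [0.5129, -0.1211, 0.0826]
eef_rot: [0.122, 0.696, 0.088, 0.702]
ft_force: [-0.0, 0.6, -1.7]
width: 0.0216
```

```bash
python3 - <<'E'
from h import *
stick_now();stick_plan(-.012,-.167,.020)
im=camera('wrist');cv2.imwrite('pics/w8.png',im[:,:,::-1])
E
```

```text
t 13.35 stick board xy [-0.0217 -0.1659] base z 0.0201 dyaw -0.0004 tilt -0.299 F [-0.   0.6 -1.7] w 0.0216 q [-0.4   0.45  0.91  1.86 -0.67  1.22  0.73]
shift mm [-0.2 -1.1  9.7] turn [0.0003 0.0023 0.0006] deg 0.1
```

View pics/w8.png

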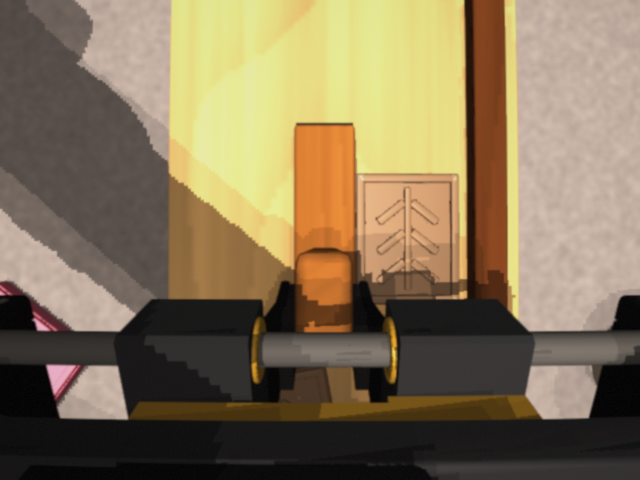

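arm_command:
  targets:
    - [255, 0, 0, 3, 0, 0, 0]
    - [255, 0, 0, 6, 0, 0, 0]
    - [255, 0, 0, 8, 0, 0, 0]
    - [255, 0, 0, 9, 0, 0, 0]
    - [255, 0, 0, 9, 0, 0, 0]

```text
time: 13.9
ee_pos: [0.5211, -0.1214, 0.0824]
eef_rot: [0.123, 0.696, 0.089, 0.702]
ft_force: [-5.0, 0.7, 2.2]
width: 0.0216
```

arm_command:
  targets:
    - [255, 0, 0, 1, 0, 0, 0]
    - [255, 0, 0, 1, 0, 0, 0]
    - [255, 0, 0, 1, 0, 0, 0]

```text
time: 14.2
ee_pos: [0.5213, -0.1214, 0.0822]
eef_rot: [0.123, 0.697, 0.089, 0.701]
ft_force: [-7.7, 0.1, 1.9]
width: 0.0215
```

```bash
python3 - <<'E'
from h import *
stick_now()
im=camera('wrist');cv2.imwrite('pics/w9.png',im[:,:,::-1])
E
```

```text
t 14.2 stick board xy [-0.0133 -0.1658] base z 0.0197 dyaw 0.0001 tilt -0.3 F [-7.7  0.1  1.9] w 0.0215 q [-0.39  0.47  0.9   1.84 -0.68  1.23  0.73]
```

View pics/w9.png

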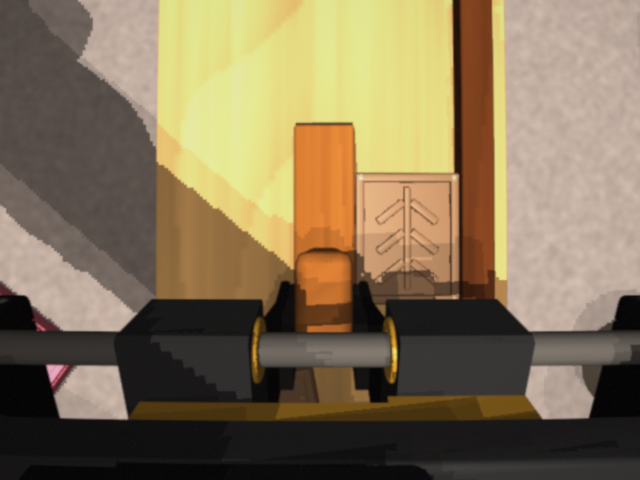

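```bash
python3 - <<'E'
from h import *
stick_plan(-.035,-.167,.020);stick_plan(-.035,-.170,.065);stick_plan(.037,-.284,.065);stick_plan(.037,-.284,.020)
E
```

```text
shift mm [ -0.6  -1.  -21.7] turn [-0.0003 -0.0014 -0.0002] deg 0.1
shift mm [-44.5   9.4 -21.8] turn [-0.0003 -0.0014 -0.0002] deg 0.1
shift mm [-78.3 -99.5  50.2] turn [-0.0003 -0.0014 -0.0002] deg 0.1
shift mm [ -35.3 -112.8   50.3] turn [-0.0003 -0.0014 -0.0002] deg 0.1
```

arm_command:
  targets:
    - [255, 0, 0, -8, 0, 0, 0]
    - [255, 0, 0, -22, 0, 0, 0]
    - [255, -20, 4, -24, 0, 0, 0]
    - [255, -45, 9, -24, 0, 0, 0]
    - [255, -55, -20, -2, 0, 0, 0]
    - [255, -65, -60, 20, 0, 0, 0]
    - [255, -78, -99, 49, 0, 0, 0]
    - [255, -78, -99, 49, 0, 0, 0]
    - [255, -78, -99, 49, 0, 0, 0]
    - [255, -78, -99, 49, 0, 0, 0]

```text
time: 15.25
ee_pos: [0.5658, -0.2406, 0.128]
eef_rot: [0.122, 0.696, 0.089, 0.702]
ft_force: [-0.5, 0.8, -1.9]
width: 0.0213
```

```bash
python3 - <<'E'
from h import *
stick_now();stick_plan(.037,-.284,.020)
im=camera('wrist');cv2.imwrite('pics/w10.png',im[:,:,::-1])
im=camera('top');crop(im,280,170,480,320,4,'t10.png')
E
```

```text
t 15.25 stick board xy [ 0.037  -0.2827] base z 0.0655 dyaw 0.0003 tilt -0.3 F [-0.5  0.8 -1.9] w 0.0213 q [-0.14  0.63  0.89  1.54 -0.72  1.44  0.84]
shift mm [ 43.1 -14.7  -0.1] turn [0.0009 0.0019 0.0001] deg 0.1
```

View pics/w10.png

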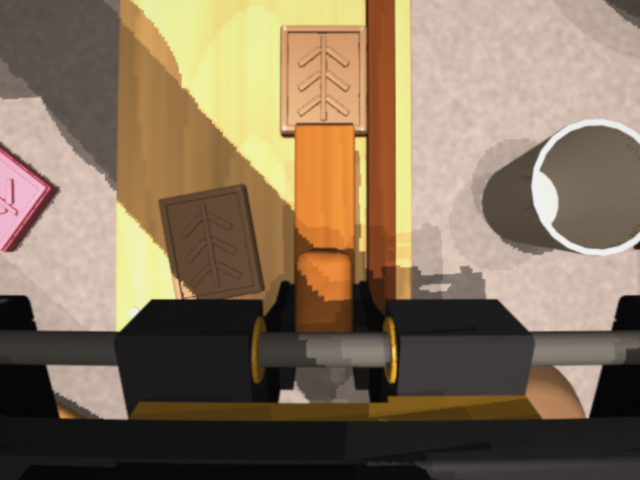

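View pics/t10.png

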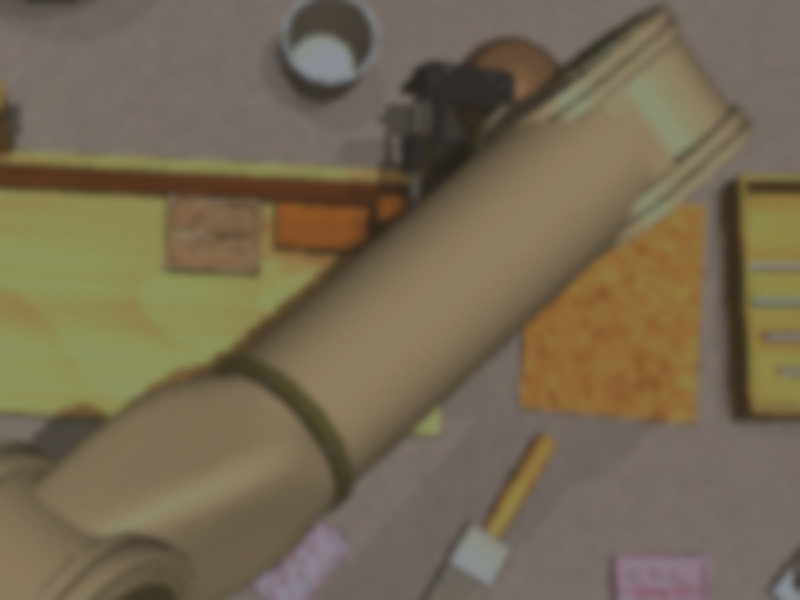

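arm_command:
  targets:
    - [255, 15, -5, 0, 0, 0, 0]
    - [255, 30, -10, 0, 0, 0, 0]
    - [255, 43, -14.5, 0, 0, 0, 0]
    - [255, 43, -14.5, 0, 0, 0, 0]
    - [255, 43, -14.5, 0, 0, 0, 0]

```text
time: 15.85
ee_pos: [0.5655, -0.2424, 0.0816]
eef_rot: [0.123, 0.696, 0.089, 0.702]
ft_force: [0.7, -0.2, -1.9]
width: 0.0213
```

```bash
python3 - <<'E'
from h import *
stick_now();stick_plan(.037,-.270,.020);stick_plan(.037,.02,.020)
im=camera('wrist');cv2.imwrite('pics/w11.png',im[:,:,::-1])
E
```

```text
t 15.85 stick board xy [ 0.0367 -0.2845] base z 0.0191 dyaw -0.0002 tilt -0.3 F [ 0.7 -0.2 -1.9] w 0.0213 q [-0.12  0.68  0.86  1.57 -0.76  1.37  0.88]
shift mm [ 3.4 14.1  0.3] turn [-0.0001  0.0005  0.0003] deg 0.0
shift mm [8.900e+01 2.912e+02 2.000e-01] turn [-0.0001  0.0005  0.0003] deg 0.0
```

View pics/w11.png

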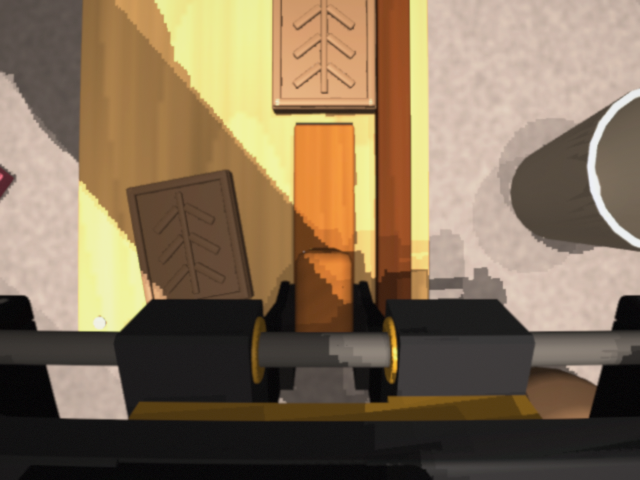

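arm_command:
  targets:
    - [255, 1.2, 3.8, 0, 0, 0, 0]
    - [255, 2.4, 7.6, 0, 0, 0, 0]
    - [255, 4, 13, 0.2, 0, 0, 0]
    - [255, 6, 19.5, 0.3, 0, 0, 0]
    - [255, 8.5, 27.5, 0.4, 0, 0, 0]
    - [255, 11, 36, 0.5, 0, 0, 0]
    - [255, 14, 45, 0.6, 0, 0, 0]
    - [255, 16.5, 54, 0.8, 0, 0, 0]
    - [255, 19.2, 62, 0.9, 0, 0, 0]
    - [255, 21, 68, 1, 0, 0, 0]

```text
time: 16.9
ee_pos: [0.5705, -0.1705, 0.0827]
eef_rot: [0.122, 0.696, 0.089, 0.702]
ft_force: [-1.9, -1.9, -1.6]
width: 0.0216
```

```bash
python3 - <<'E'
from h import *
stick_now();stick_plan(.038,.02,.020)
im=camera('wrist');cv2.imwrite('pics/w12.png',im[:,:,::-1])
E
```

```text
t 16.9 stick board xy [ 0.0382 -0.2125] base z 0.0202 dyaw 0.0005 tilt -0.3 F [-1.9 -1.9 -1.6] w 0.0216 q [-0.26  0.61  0.87  1.66 -0.75  1.32  0.79]
shift mm [ 6.880e+01  2.221e+02 -1.000e-01] turn [0.001  0.0016 0.0004] deg 0.1
```

View pics/w12.png

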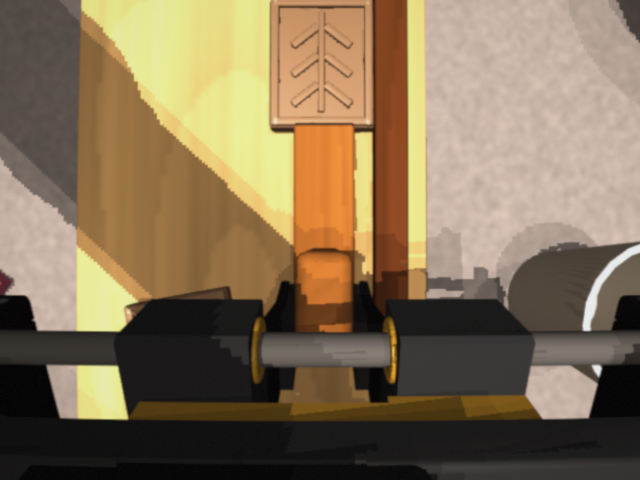

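arm_command:
  targets:
    - [255, 2, 6, 0, 0, 0, 0]
    - [255, 4, 13, 0, 0, 0, 0]
    - [255, 6.5, 21, 0, 0, 0, 0]
    - [255, 9.2, 30, 0.1, 0, 0, 0]
    - [255, 12, 39, 0.1, 0, 0, 0]
    - [255, 15, 48, 0.2, 0, 0, 0]
    - [255, 17.6, 57, 0.2, 0, 0, 0]
    - [255, 20.4, 66, 0.3, 0, 0, 0]
    - [255, 23.2, 75, 0.3, 0, 0, 0]
    - [255, 26, 84, 0.4, 0, 0, 0]

```text
time: 17.95
ee_pos: [0.575, -0.083, 0.0826]
eef_rot: [0.122, 0.696, 0.088, 0.702]
ft_force: [-0.9, -1.1, -1.0]
width: 0.0216
```

arm_command:
  targets:
    - [255, 2.5, 8, 0, 0, 0, 0]
    - [255, 5, 17, 0, 0, 0, 0]
    - [255, 8, 26, 0, 0, 0, 0]
    - [255, 10.8, 35, 0.1, 0, 0, 0]
    - [255, 13.6, 44, 0.1, 0, 0, 0]
    - [255, 16.4, 53, 0.2, 0, 0, 0]
    - [255, 19.2, 62, 0.2, 0, 0, 0]
    - [255, 22, 71, 0.3, 0, 0, 0]
    - [255, 24.4, 79, 0.3, 0, 0, 0]
    - [255, 26.5, 86, 0.4, 0, 0, 0]

```text
time: 18.95
ee_pos: [0.5798, 0.0073, 0.0825]
eef_rot: [0.122, 0.696, 0.089, 0.702]
ft_force: [-1.2, -1.8, -1.7]
width: 0.0214
```

```bash
python3 - <<'E'
from h import *
stick_now();stick_plan(.038,.015,.020)
im=camera('wrist');cv2.imwrite('pics/w13.png',im[:,:,::-1])
im=camera('scene');crop(im,200,150,460,345,3,'s13.png')
E
```

```text
t 18.95 stick board xy [ 0.0389 -0.0345] base z 0.02 dyaw 0.0004 tilt -0.3 F [-1.2 -1.8 -1.7] w 0.0214 q [-0.59  0.5   0.86  1.79 -0.73  1.19  0.51]
shift mm [14.6 47.3 -0.9] turn [0.0008 0.0013 0.0002] deg 0.1
```

View pics/w13.png

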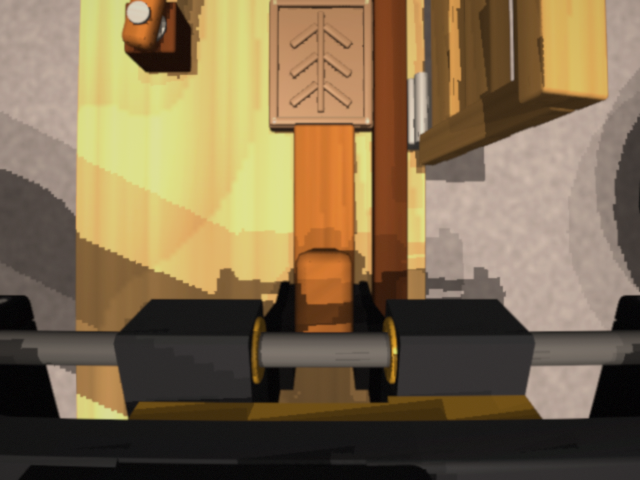

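View pics/s13.png

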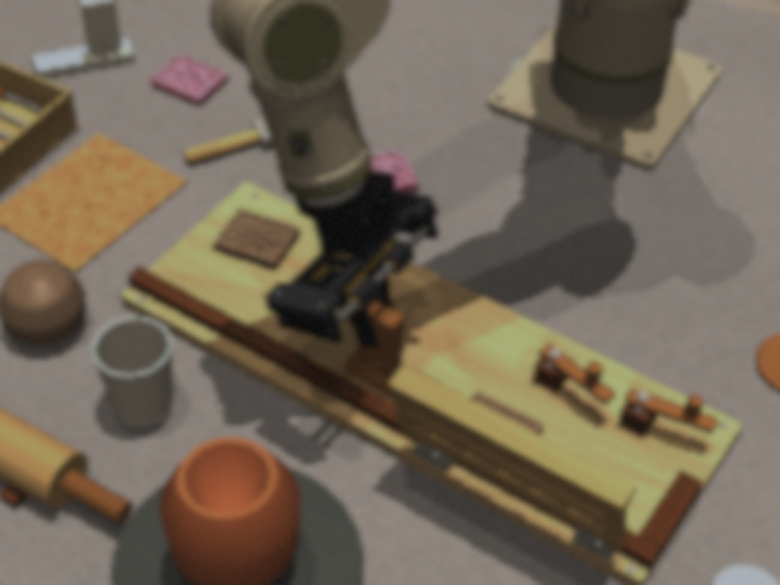

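arm_command:
  targets:
    - [255, 2, 6, 0, 0, 0, 0]
    - [255, 4, 13, 0, 0, 0, 0]
    - [255, 6.5, 21, 0, 0, 0, 0]
    - [255, 9.2, 29, 0, 0, 0, 0]
    - [255, 11, 35, 0, 0, 0, 0]
    - [255, 12, 38, 0, 0, 0, 0]
    - [255, 12, 38, 0, 0, 0, 0]

```text
time: 19.75
ee_pos: [0.5817, 0.047, 0.0823]
eef_rot: [0.122, 0.696, 0.089, 0.702]
ft_force: [0.3, -0.4, -2.1]
width: 0.0216
```

```bash
python3 - <<'E'
from h import *
stick_now();stick_plan(.036,-.02,.020);stick_plan(-.04,-.06,.08);
im=camera('wrist');cv2.imwrite('pics/w14.png',im[:,:,::-1])
E
```

```text
t 19.75 stick board xy [0.0389 0.0053] base z 0.0198 dyaw 0.0009 tilt -0.3 F [ 0.3 -0.4 -2.1] w 0.0216 q [-0.66  0.49  0.86  1.79 -0.74  1.16  0.45]
shift mm [ -7.7 -24.1  -2.9] turn [ 0.0014  0.0013 -0.    ] deg 0.1
shift mm [-76.9 -44.5 -78.9] turn [ 0.0014  0.0013 -0.    ] deg 0.1
```

View pics/w14.png

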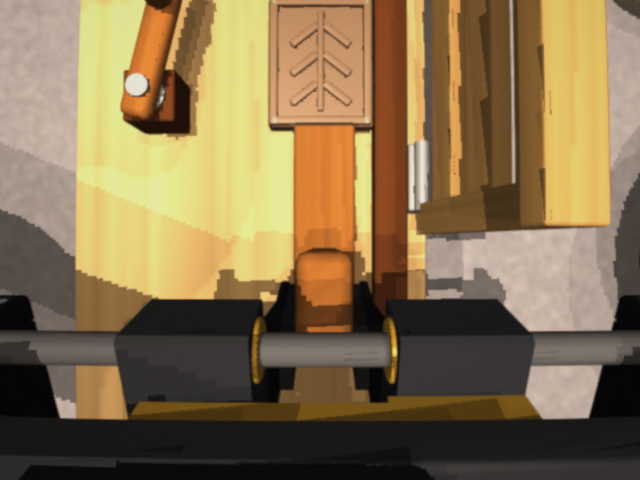

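arm_command:
  targets:
    - [255, -3, -10, 0, 0, 0, 0]
    - [255, -7.5, -24, -1, 0, 0, 0]
    - [255, -30, -28, -4, 0, 0, 0]
    - [255, -60, -35, -20, 0, 0, 0]
    - [255, -75, -48, -50, 0, 0, 0]
    - [255, -77, -45, -79, 0, 0, 0]
    - [255, -77, -45, -79, 0, 0, 0]
    - [255, -77, -45, -79, 0, 0, 0]

```text
time: 20.6
ee_pos: [0.4994, -0.0167, 0.1429]
eef_rot: [0.123, 0.695, 0.089, 0.703]
ft_force: [0.3, -0.0, -2.3]
width: 0.0217
```

```bash
python3 - <<'E'
from h import *
stick_now();stick_plan(-.112,-.288,.07)
E
```

```text
t 20.6 stick board xy [-0.0402 -0.0623] base z 0.0804 dyaw -0.0015 tilt -0.301 F [ 0.3 -0.  -2.3] w 0.0217 q [-0.74  0.22  1.    1.93 -0.52  1.21  0.42]
shift mm [ -57.1 -218.7  -71.5] turn [-0.0006  0.0031 -0.0009] deg 0.2
```

arm_command:
  targets:
    - [255, -10, -40, -13, 0, 0, 0]
    - [255, -20, -80, -26, 0, 0, 0]
    - [255, -30, -120, -39, 0, 0, 0]
    - [255, -40, -160, -52, 0, 0, 0]
    - [255, -50, -195, -64, 0, 0, 0]
    - [255, -57, -218.5, -71.5, 0, 0.003, 0]
    - [255, -57, -218.5, -71.5, 0, 0.003, 0]
    - [255, -57, -218.5, -71.5, 0, 0.003, 0]
    - [255, -57, -218.5, -71.5, 0, 0.003, 0]
    - [255, -57, -218.5, -71.5, 0, 0.003, 0]

```text
time: 21.6
ee_pos: [0.4178, -0.2367, 0.1323]
eef_rot: [0.122, 0.697, 0.089, 0.701]
ft_force: [0.6, 0.6, -2.7]
width: 0.0217
```

```bash
python3 - <<'E'
from h import *
stick_now();stick_plan(-.112,-.288,.02)
im=camera('wrist');cv2.imwrite('pics/w15.png',im[:,:,::-1])
E
```

```text
t 21.6 stick board xy [-0.1111 -0.286 ] base z 0.0698 dyaw 0.0027 tilt -0.3 F [ 0.6  0.6 -2.7] w 0.0217 q [-0.28  0.36  1.06  1.87 -0.55  1.35  0.93]
shift mm [ 47.  -16.6  -0.9] turn [ 0.0022 -0.0018  0.0002] deg 0.2
```

View pics/w15.png

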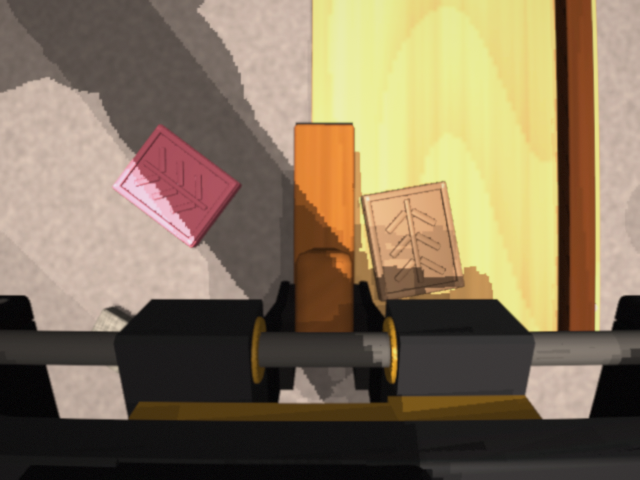

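arm_command:
  targets:
    - [255, 20, -7, -1, 0, 0, 0]
    - [255, 38, -13, -1, 0, 0, 0]
    - [255, 47, -16.5, -1, 0.002, 0, 0]
    - [255, 47, -16.5, -1, 0.002, 0, 0]
    - [255, 47, -16.5, -1, 0.002, 0, 0]
    - [255, 47, -16.5, 3, 0.002, 0, 0]
    - [255, 47, -16.5, 7, 0.002, 0, 0]
    - [255, 47, -16.5, 11, 0.002, 0, 0]
    - [255, 47, -16.5, 15, 0.002, 0, 0]
    - [255, 47, -16.5, 15, 0.002, 0, 0]

```text
time: 22.65
ee_pos: [0.4327, -0.2402, 0.0826]
eef_rot: [0.123, 0.697, 0.088, 0.701]
ft_force: [-0.3, 0.8, -1.7]
width: 0.0214
```

```bash
python3 - <<'E'
from h import *
stick_now();stick_plan(-.014,-.288,.02)
im=camera('wrist');cv2.imwrite('pics/w16.png',im[:,:,::-1])
E
```

```text
t 22.65 stick board xy [-0.096  -0.2888] base z 0.0201 dyaw -0.0005 tilt -0.299 F [-0.3  0.8 -1.7] w 0.0214 q [-0.21  0.47  0.99  1.88 -0.64  1.29  0.99]
shift mm [ 0.2  0.8 82. ] turn [-0.0009 -0.0013  0.0008] deg 0.1
```

View pics/w16.png

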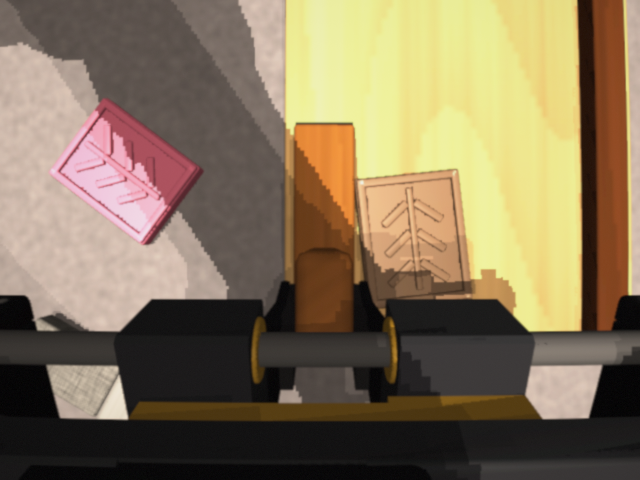

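arm_command:
  targets:
    - [255, 0, 0.5, 5, 0, 0, 0]
    - [255, 0, 0.5, 11, 0, 0, 0]
    - [255, 0, 0.5, 18, 0, 0, 0]
    - [255, 0, 0.5, 26, 0, 0, 0]
    - [255, 0, 0.5, 34, 0, 0, 0]
    - [255, 0, 0.5, 42, 0, 0, 0]
    - [255, 0, 0.5, 50, 0, 0, 0]
    - [255, 0, 0.5, 57, 0, 0, 0]
    - [255, 0, 0.5, 63, 0, 0, 0]
    - [255, 0, 0.5, 68, 0, 0, 0]

```text
time: 23.7
ee_pos: [0.5005, -0.2432, 0.0826]
eef_rot: [0.123, 0.697, 0.088, 0.701]
ft_force: [-2.3, -0.2, -0.6]
width: 0.0214
```

arm_command:
  targets:
    - [255, 0, 0, 4, 0, 0, 0]
    - [255, 0, 0, 8, 0, 0, 0]
    - [255, 0, 0, 11, 0, 0, 0]
    - [255, 0, 0, 13, 0, 0, 0]
    - [255, 0, 0, 14, 0, 0, 0]
    - [255, 0, 0, 14, 0, 0, 0]

```text
time: 24.3
ee_pos: [0.5141, -0.2439, 0.0826]
eef_rot: [0.123, 0.697, 0.088, 0.701]
ft_force: [0.3, -0.6, -2.0]
width: 0.0218
```

```bash
python3 - <<'E'
from h import *
stick_now();stick_plan(-.014,-.288,.02)
im=camera('wrist');cv2.imwrite('pics/w17.png',im[:,:,::-1])
E
```

```text
t 24.3 stick board xy [-0.0145 -0.2885] base z 0.0201 dyaw -0.0012 tilt -0.299 F [ 0.3 -0.6 -2. ] w 0.0218 q [-0.16  0.61  0.92  1.69 -0.73  1.35  0.94]
shift mm [0.3 0.5 0.5] turn [-0.0016 -0.001   0.0006] deg 0.1
```

View pics/w17.png

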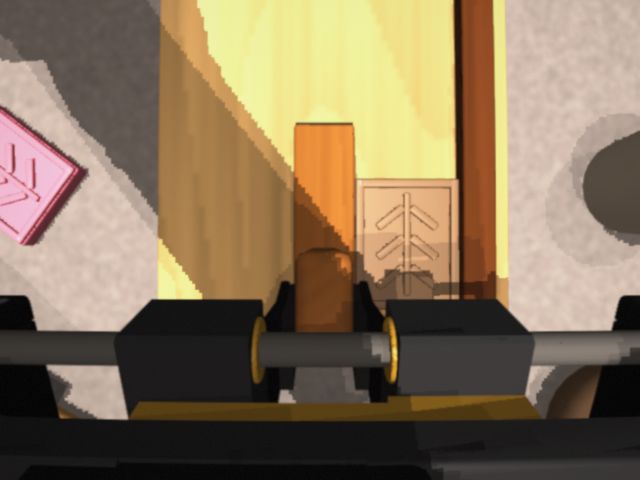

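arm_command:
  targets:
    - [255, 0, 0, 1, 0, 0, 0]
    - [255, 0, 0, 2, 0, 0, 0]
    - [255, 0, 0, 2.5, 0, 0, 0]
    - [255, 0, 0, 2.5, 0, 0, 0]

```text
time: 24.75
ee_pos: [0.5155, -0.2441, 0.0826]
eef_rot: [0.123, 0.697, 0.088, 0.7]
ft_force: [-5.7, 0.7, 1.9]
width: 0.0218
```

```bash
python3 - <<'E'
from h import *
stick_now();stick_plan(-.035,-.288,.020);stick_plan(-.035,-.29,.065);stick_plan(.037,-.413,.065);stick_plan(.037,-.413,.020)
c=cam('top');print('lump',w2b(onz(c,[(407,193)],.04)[0]),'cup',w2b(onz(c,[(362,181)],.08)[0]))
im=camera('wrist');cv2.imwrite('pics/w18.png',im[:,:,::-1])
E
```

```text
t 24.75 stick board xy [-0.0131 -0.2886] base z 0.0201 dyaw -0.0014 tilt -0.3 F [-5.7  0.7  1.9] w 0.0218 q [-0.15  0.61  0.92  1.69 -0.73  1.35  0.93]
shift mm [  0.4   0.5 -21.9] turn [-0.0023 -0.0028  0.0001] deg 0.2
shift mm [-43.2  11.9 -22.1] turn [-0.0023 -0.0028  0.0001] deg 0.2
shift mm [ -79.8 -105.4   50.1] turn [-0.0023 -0.0028  0.0001] deg 0.2
shift mm [ -36.8 -118.7   50.3] turn [-0.0023 -0.0028  0.0001] deg 0.2
lump [ 0.16761335 -0.38153079] cup [ 0.18930826 -0.2244951 ]
```

View pics/w18.png

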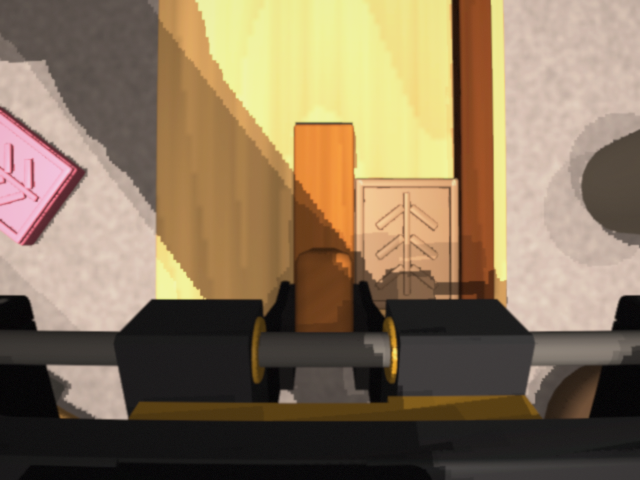

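arm_command:
  targets:
    - [255, 0, 0, -8, 0, 0, 0]
    - [255, 0, 0, -23, 0, 0, 0]
    - [255, -20, 5, -24, 0, 0, 0]
    - [255, -43, 12, -24, 0, 0, 0]
    - [255, -55, -25, -2, 0, 0, 0]
    - [255, -68, -65, 20, 0, 0, 0]
    - [255, -80, -105, 49, -0.002, -0.003, 0]
    - [255, -80, -105, 49, -0.002, -0.003, 0]
    - [255, -80, -105, 49, -0.002, -0.003, 0]
    - [255, -80, -105, 49, -0.002, -0.003, 0]

```text
time: 25.8
ee_pos: [0.5591, -0.3694, 0.1281]
eef_rot: [0.123, 0.696, 0.089, 0.702]
ft_force: [-0.1, 0.8, -1.7]
width: 0.0217
```

```bash
python3 - <<'E'
from h import *
stick_now();stick_plan(.037,-.413,.020)
im=camera('wrist');cv2.imwrite('pics/w19.png',im[:,:,::-1])
E
```

```text
t 25.8 stick board xy [ 0.0365 -0.4117] base z 0.0656 dyaw -0.0001 tilt -0.3 F [-0.1  0.8 -1.7] w 0.0217 q [ 0.12  0.79  0.89  1.31 -0.78  1.56  0.98]
shift mm [ 43.1 -14.7   0.4] turn [ 0.0005  0.0019 -0.0001] deg 0.1
```

View pics/w19.png

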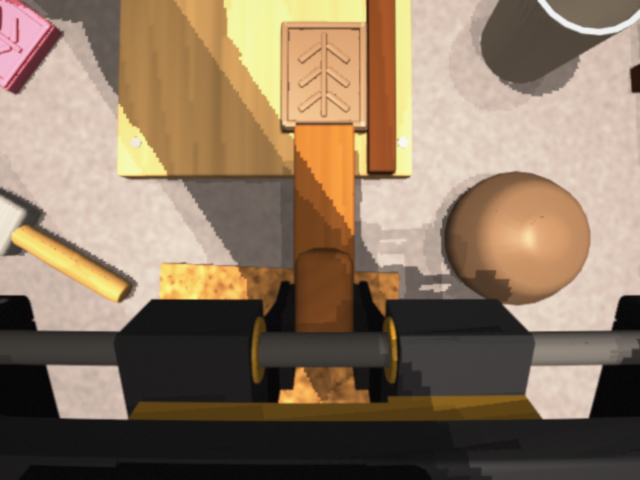

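arm_command:
  targets:
    - [255, 15, -5, 0, 0, 0, 0]
    - [255, 30, -10, 0, 0, 0, 0]
    - [255, 43, -14.5, 0.3, 0, 0, 0]
    - [255, 43, -14.5, 0.3, 0, 0, 0]
    - [255, 43, -14.5, 0.3, 0, 0, 0]

```text
time: 26.35
ee_pos: [0.5594, -0.3711, 0.082]
eef_rot: [0.123, 0.696, 0.089, 0.702]
ft_force: [-0.8, 0.0, -1.0]
width: 0.0216
```

```bash
python3 - <<'E'
from h import *
stick_now();stick_plan(.038,-.34,.020)
im=camera('wrist');cv2.imwrite('pics/w20.png',im[:,:,::-1])
E
```

```text
t 26.35 stick board xy [ 0.0369 -0.4134] base z 0.0195 dyaw -0.0001 tilt -0.3 F [-0.8  0.  -1. ] w 0.0216 q [ 0.13  0.83  0.86  1.34 -0.8   1.5   1.01]
shift mm [21.2 70.2  1.1] turn [0.0001 0.0008 0.0001] deg 0.0
```

View pics/w20.png

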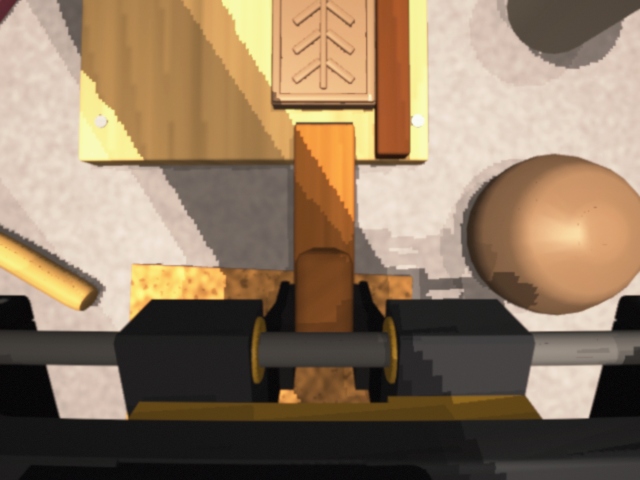

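arm_command:
  targets:
    - [255, 1.2, 3.8, 0, 0, 0, 0]
    - [255, 2.4, 7.6, 0, 0, 0, 0]
    - [255, 4, 13, 0.2, 0, 0, 0]
    - [255, 6, 19.5, 0.3, 0, 0, 0]
    - [255, 8.5, 27.5, 0.5, 0, 0, 0]
    - [255, 11, 36, 0.7, 0, 0, 0]
    - [255, 14, 45, 0.8, 0, 0, 0]
    - [255, 16.5, 54, 0.9, 0, 0, 0]
    - [255, 19.2, 62, 1, 0, 0, 0]
    - [255, 21, 68, 1.1, 0, 0, 0]

```text
time: 27.4
ee_pos: [0.5642, -0.2995, 0.0826]
eef_rot: [0.122, 0.696, 0.089, 0.702]
ft_force: [-1.8, -3.5, -1.7]
width: 0.0215
```

arm_command:
  targets:
    - [255, 2, 6, 0, 0, 0, 0]
    - [255, 4, 13, 0, 0, 0, 0]
    - [255, 6.5, 21, 0, 0, 0, 0]
    - [255, 9.2, 30, 0.1, 0, 0, 0]
    - [255, 12, 39, 0.1, 0, 0, 0]
    - [255, 15, 48, 0.2, 0, 0, 0]
    - [255, 17.6, 57, 0.2, 0, 0, 0]
    - [255, 20.4, 66, 0.3, 0, 0, 0]
    - [255, 23.2, 75, 0.3, 0, 0, 0]
    - [255, 26, 84, 0.4, 0, 0, 0]

```text
time: 28.4
ee_pos: [0.5689, -0.2118, 0.0826]
eef_rot: [0.122, 0.696, 0.089, 0.702]
ft_force: [-2.6, -3.3, -1.1]
width: 0.0216
```

```bash
python3 - <<'E'
from h import *
stick_now();stick_plan(.038,-.1,.020)
im=camera('wrist');cv2.imwrite('pics/w21.png',im[:,:,::-1])
E
```

```text
t 28.4 stick board xy [ 0.0386 -0.2538] base z 0.0201 dyaw -0.0001 tilt -0.299 F [-2.6 -3.3 -1.1] w 0.0216 q [-0.19  0.66  0.89  1.61 -0.77  1.36  0.85]
shift mm [ 45.4 146.9  -0.6] turn [0.0004 0.0017 0.0006] deg 0.1
```

View pics/w21.png

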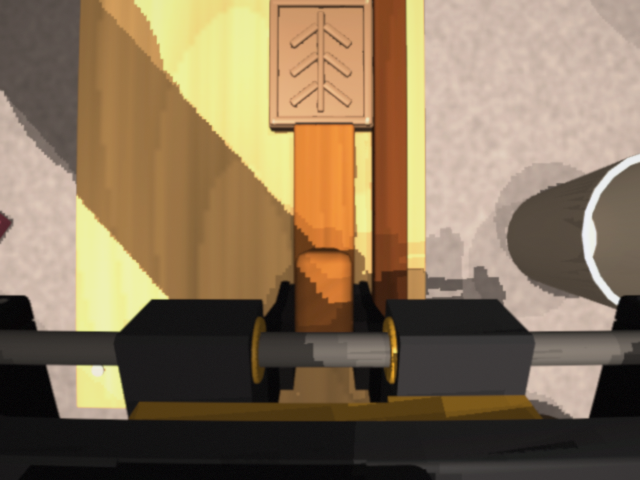

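Flush to the fence and to the tip. Continue.

arm_command:
  targets:
    - [255, 2, 6, 0, 0, 0, 0]
    - [255, 4, 13, 0, 0, 0, 0]
    - [255, 6.5, 21, 0, 0, 0, 0]
    - [255, 9.2, 30, 0, 0, 0, 0]
    - [255, 12, 39, 0, 0, 0, 0]
    - [255, 15, 48, 0.1, 0, 0, 0]
    - [255, 17.6, 57, 0.1, 0, 0, 0]
    - [255, 20.4, 66, 0.1, 0, 0, 0]
    - [255, 23.2, 75, 0.1, 0, 0, 0]
    - [255, 26, 84, 0.1, 0, 0, 0]

```text
time: 29.45
ee_pos: [0.5732, -0.1239, 0.0825]
eef_rot: [0.122, 0.696, 0.089, 0.702]
ft_force: [0.1, -0.8, -1.2]
width: 0.0218
```

arm_command:
  targets:
    - [255, 2.5, 8, 0, 0, 0, 0]
    - [255, 5, 17, 0, 0, 0, 0]
    - [255, 8, 26, 0, 0, 0, 0]
    - [255, 10.8, 35, 0, 0, 0, 0]
    - [255, 13.6, 44, 0, 0, 0, 0]
    - [255, 16.4, 53, 0, 0, 0, 0]
    - [255, 19.2, 62, 0, 0, 0, 0]
    - [255, 20.4, 66, 0, 0, 0, 0]
    - [255, 21, 68, 0, 0, 0, 0]

```text
time: 30.35
ee_pos: [0.5767, -0.053, 0.0825]
eef_rot: [0.122, 0.696, 0.089, 0.702]
ft_force: [0.2, -2.5, -0.5]
width: 0.0214
```

```bash
python3 - <<'E'
from h import *
stick_now();stick_plan(.038,-.04,.020)
im=camera('wrist');cv2.imwrite('pics/w22.png',im[:,:,::-1])
E
```

```text
t 30.35 stick board xy [ 0.0388 -0.0948] base z 0.02 dyaw 0.0006 tilt -0.299 F [ 0.2 -2.5 -0.5] w 0.0214 q [-0.51  0.54  0.91  1.76 -0.76  1.24  0.63]
shift mm [16.2 52.4 -0.8] turn [0.0011 0.0016 0.0005] deg 0.1
```

View pics/w22.png

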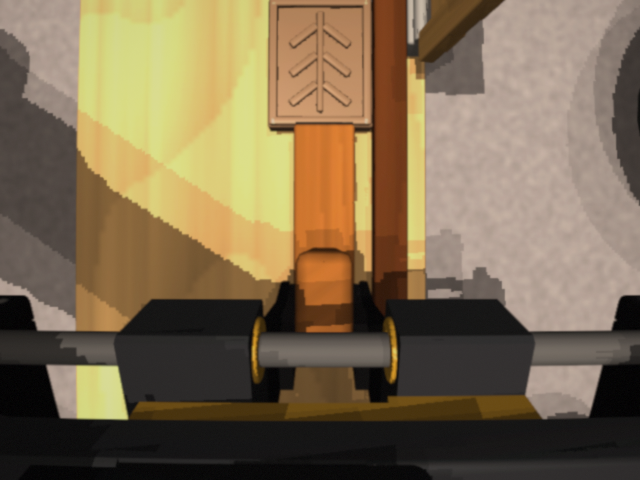

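arm_command:
  targets:
    - [255, 1.5, 5, 0.2, 0, 0, 0]
    - [255, 3, 10, 0.5, 0, 0, 0]
    - [255, 4.7, 15, 0.7, 0, 0, 0]
    - [255, 6, 20, 0.8, 0, 0, 0]
    - [255, 7.7, 25, 0.8, 0, 0, 0]
    - [255, 9.5, 31, 0.9, 0, 0, 0]
    - [255, 11.5, 37, 1, 0, 0, 0]
    - [255, 13.3, 43, 1, 0, 0, 0]
    - [255, 15.1, 49, 1.1, 0, 0, 0]
    - [255, 17, 55, 1.1, 0, 0, 0]

```text
time: 31.4
ee_pos: [0.5803, 0.0032, 0.0825]
eef_rot: [0.122, 0.696, 0.088, 0.702]
ft_force: [-3.3, -5.5, 1.7]
width: 0.0222
```

```bash
python3 - <<'E'
from h import *
stick_now();stick_plan(.038,.02,.020)
im=camera('wrist');cv2.imwrite('pics/w23.png',im[:,:,::-1])
im=camera('scene');crop(im,200,150,460,345,3,'s23.png')
E
```

```text
t 31.4 stick board xy [ 0.0396 -0.0385] base z 0.02 dyaw -0.0008 tilt -0.298 F [-3.3 -5.5  1.7] w 0.0222 q [-0.61  0.52  0.9   1.78 -0.76  1.2   0.53]
shift mm [17.2 56.  -1.7] turn [-0.0004  0.0016  0.0018] deg 0.1
```

View pics/w23.png

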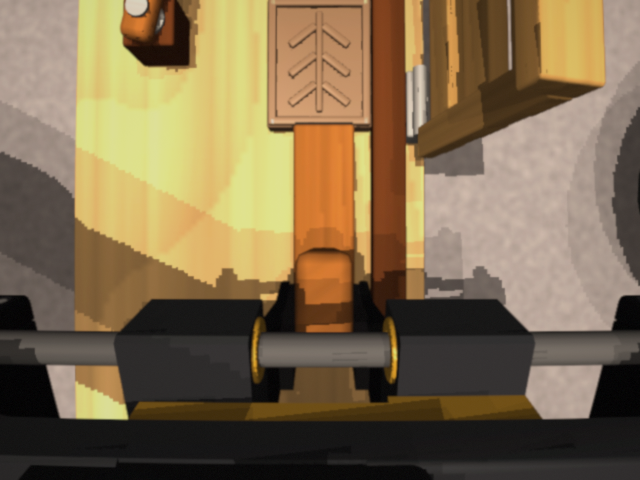

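View pics/s23.png

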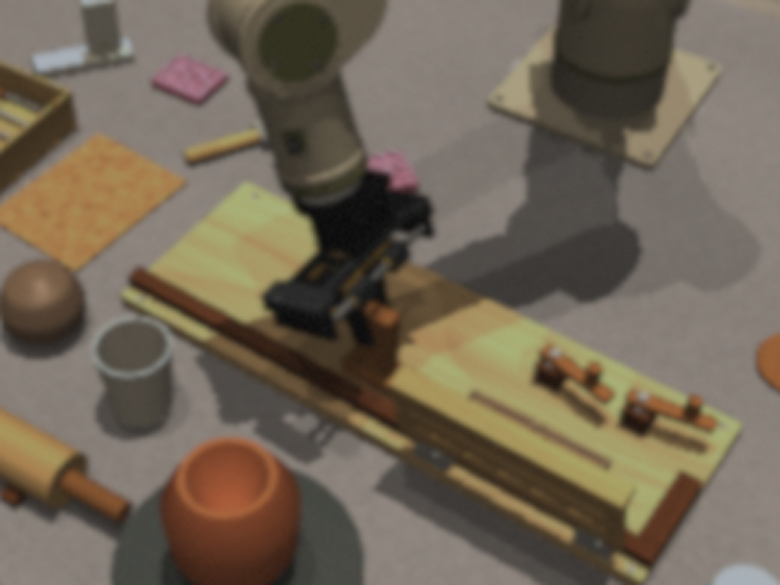

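arm_command:
  targets:
    - [255, 1.5, 5, 0, 0, 0, 0]
    - [255, 3, 10, 0, 0, 0, 0]
    - [255, 4.7, 15, 0, 0, 0, 0]
    - [255, 6.2, 20, 0, 0, 0, 0]
    - [255, 7.7, 25, 0, 0, 0, 0]
    - [255, 9.5, 31, 0, 0, 0, 0]
    - [255, 11.5, 37, 0.1, 0, 0, 0]
    - [255, 13.3, 43, 0.1, 0, 0, 0]
    - [255, 15, 48, 0.1, 0, 0, 0]
    - [255, 16.4, 53, 0.1, 0, 0, 0]

```text
time: 32.5
ee_pos: [0.5832, 0.0582, 0.0825]
eef_rot: [0.122, 0.696, 0.088, 0.702]
ft_force: [-1.8, -6.3, 1.3]
width: 0.0215
```

```bash
python3 - <<'E'
from h import *
stick_now();stick_plan(.039,.025,.020)
im=camera('wrist');cv2.imwrite('pics/w24.png',im[:,:,::-1])
im=camera('scene');crop(im,200,150,460,345,3,'s24.png')
E
```

```text
t 32.5 stick board xy [0.0399 0.0166] base z 0.02 dyaw -0.0012 tilt -0.298 F [-1.8 -6.3  1.3] w 0.0215 q [-0.71  0.51  0.89  1.79 -0.76  1.17  0.44]
shift mm [ 2.5  8.1 -0.9] turn [-0.0007  0.0019  0.0016] deg 0.1
```

View pics/w24.png

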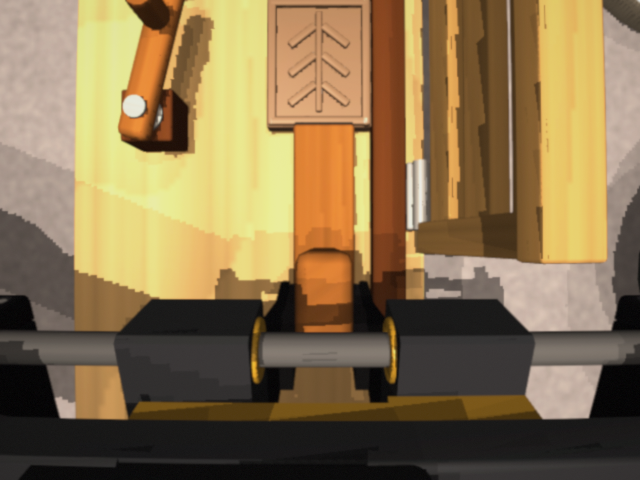

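View pics/s24.png

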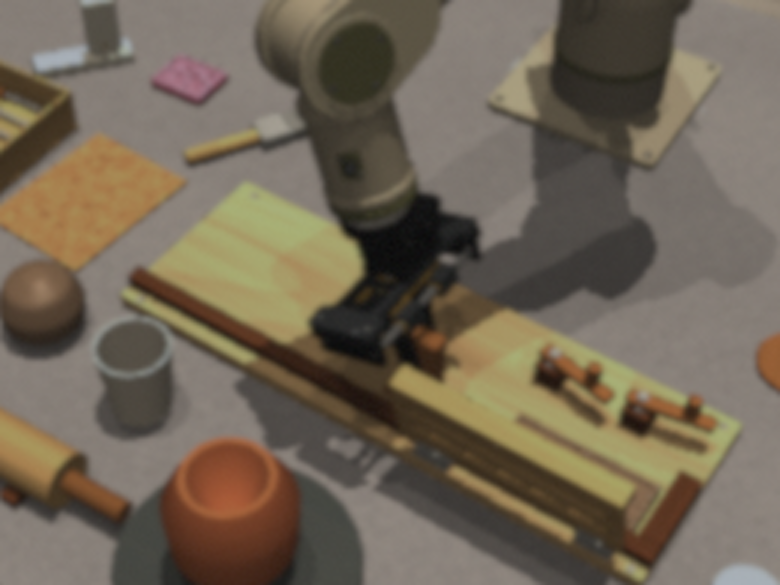

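arm_command:
  targets:
    - [255, 0.9, 3, 0, 0, 0, 0]
    - [255, 1.7, 5.5, 0, 0, 0, 0]
    - [255, 2.3, 7.5, 0, 0, 0, 0]
    - [255, 2.6, 8.5, 0, 0, 0, 0]
    - [255, 2.6, 8.5, 0, 0, 0, 0]

```text
time: 33.1
ee_pos: [0.5837, 0.0659, 0.0826]
eef_rot: [0.122, 0.696, 0.087, 0.702]
ft_force: [-3.2, -8.7, 3.4]
width: 0.0219
```

```bash
python3 - <<'E'
from h import *
stick_now()
E
```

```text
t 33.1 stick board xy [0.04   0.0243] base z 0.0201 dyaw -0.0018 tilt -0.297 F [-3.2 -8.7  3.4] w 0.0219 q [-0.72  0.51  0.89  1.8  -0.76  1.16  0.43]
```

arm_command:
  targets:
    - [255, 0.6, 2, 0, 0, 0, 0]
    - [255, 0.6, 2, 0, 0, 0, 0]
    - [255, 0.6, 2, 0, 0, 0, 0]

```text
time: 33.4
ee_pos: [0.5838, 0.0661, 0.0827]
eef_rot: [0.122, 0.696, 0.086, 0.703]
ft_force: [-4.7, -13.9, 7.2]
width: 0.0218
```

```bash
python3 - <<'E'
from h import *
stick_now()
im=camera('wrist');cv2.imwrite('pics/w25.png',im[:,:,::-1])
im=camera('top');crop(im,195,170,345,280,5,'t25.png')
E
```

```text
t 33.4 stick board xy [0.04   0.0245] base z 0.0202 dyaw -0.0033 tilt -0.296 F [ -4.7 -13.9   7.2] w 0.0218 q [-0.72  0.51  0.89  1.8  -0.76  1.16  0.43]
```

View pics/t25.png

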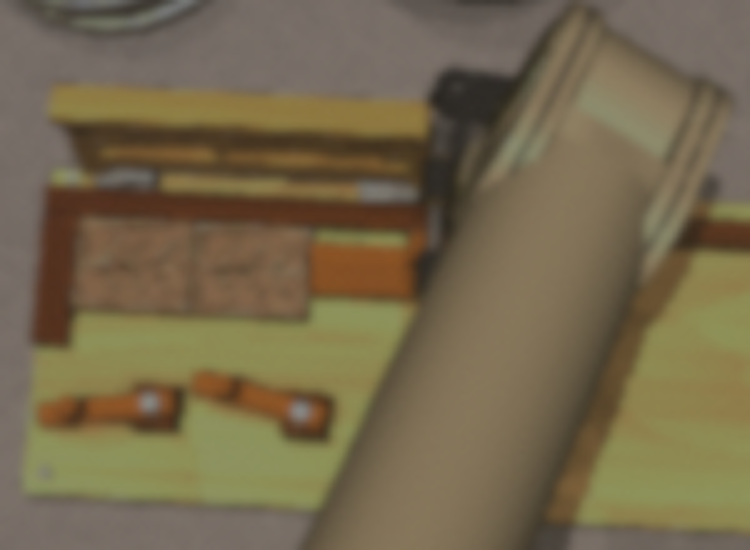

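arm_command:
  targets:
    - [255, -1, -3, -0.3, 0, 0, 0]
    - [255, -4, -13, -0.5, 0, 0, 0]
    - [255, -9, -29, -1, 0, 0, 0]
    - [255, -18, -58, -2, 0, 0, 0]
    - [255, -50, -55, -2, 0, 0, 0]
    - [255, -90, -50, -2, 0, 0, 0]
    - [255, -120, -50, -2, 0, 0, 0]
    - [255, -120, -50, -2, 0, 0, 0]
    - [255, -120, -50, -2, 0, 0, 0]

```text
time: 34.4
ee_pos: [0.5778, -0.0135, 0.1825]
eef_rot: [0.123, 0.695, 0.089, 0.702]
ft_force: [-0.2, 0.6, -2.3]
width: 0.0216
```

```bash
python3 - <<'E'
from h import *
stick_now()
im=camera('wrist');cv2.imwrite('pics/w26.png',im[:,:,::-1])
E
```

```text
t 34.4 stick board xy [ 0.0379 -0.0553] base z 0.12 dyaw -0.0009 tilt -0.3 F [-0.2  0.6 -2.3] w 0.0216 q [-0.65  0.41  0.99  1.69 -0.64  1.36  0.44]
```

View pics/w26.png

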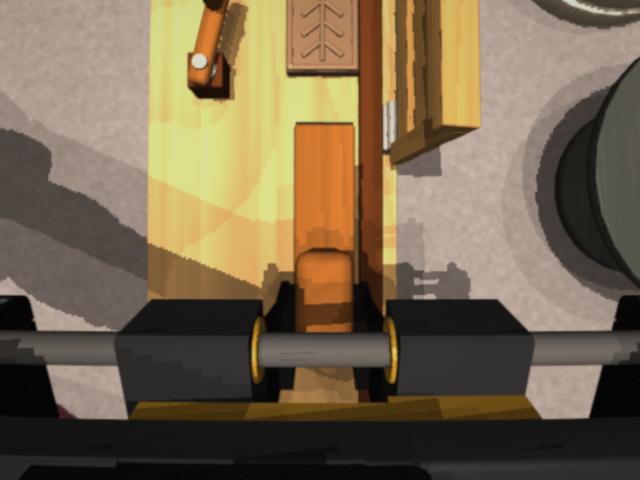

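```bash
python3 - <<'E'
from h import *
im=camera('top');crop(im,195,190,300,270,7,'t26.png')
E
```

```text
(no output)
```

View pics/t26.png

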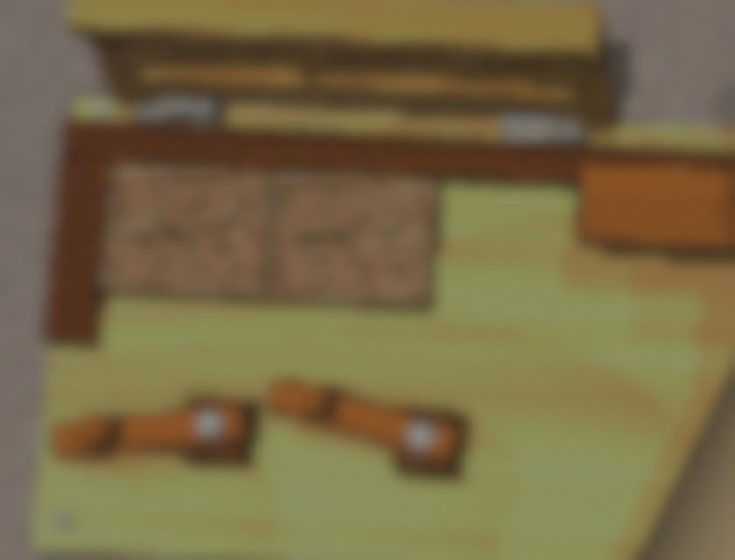

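```bash
cat >> h.py <<'E'
def mat_plan(zb,sy=-.05,d=-.018):
    u=np.array([np.cos(sy),np.sin(sy)]);o=np.array([.5178,-.4342])+d*u
    return plan(np.r_[o-OFF*u,zb+HZ],desired(sy-np.pi/2,.3))
E
python3 - <<'E'
from h import *
stick_now();mat_plan(.1)
E
```

```text
t 34.5 stick board xy [ 0.0372 -0.0544] base z 0.1187 dyaw 0.0001 tilt -0.3 F [-0.1  0.  -1.9] w 0.0217 q [-0.65  0.41  0.98  1.69 -0.64  1.36  0.44]
shift mm [-107.3 -410.6  -59.9] turn [ 1.5023e+00 -4.6440e-01  2.0000e-04] deg 90.1
```

arm_command:
  targets:
    - [255, -10, -38, -6, 0.14, -0.043, 0]
    - [255, -20, -76, -11, 0.28, -0.087, 0]
    - [255, -30, -115, -17, 0.42, -0.13, 0]
    - [255, -40, -153, -22, 0.56, -0.173, 0]
    - [255, -50, -191, -28, 0.7, -0.216, 0]
    - [255, -60, -230, -34, 0.84, -0.26, 0]
    - [255, -70, -268, -39, 0.98, -0.303, 0]
    - [255, -80, -306, -45, 1.12, -0.346, 0]
    - [255, -90, -344, -50, 1.26, -0.39, 0]
    - [255, -100, -383, -56, 1.4, -0.433, 0]

```text
time: 35.5
ee_pos: [0.5018, -0.4058, 0.1634]
eef_rot: [0.558, 0.434, -0.405, 0.58]
ft_force: [0.8, -0.2, -2.1]
width: 0.0217
```

arm_command:
  targets:
    - [255, 0, 0, 0, 0, 0, 0]
    - [255, 0, 0, 0, 0, 0, 0]

```text
time: 35.7
ee_pos: [0.5017, -0.4051, 0.1634]
eef_rot: [0.557, 0.436, -0.404, 0.58]
ft_force: [-0.3, -0.2, -1.7]
width: 0.021
```

```bash
python3 - <<'E'
from h import *
s=st();mat_plan(.05)
E
```

```text
t 35.7 pos [ 0.5017 -0.4051  0.1634] F [-0.3 -0.2 -1.7] w 0.021 axes
 [[ 2.945e-01  9.540e-01  5.620e-02]
 [ 1.680e-02  5.360e-02 -9.984e-01]
 [-9.555e-01  2.950e-01 -3.000e-04]]
shift mm [ 46.7 -21.2  27.7] turn [ 0.1014 -0.0316  0.0006] deg 6.1
```

arm_command:
  targets:
    - [255, 20, -10, 14, 0.05, -0.015, 0]
    - [255, 47, -21, 28, 0.101, -0.032, 0]
    - [255, 47, -21, 28, 0.101, -0.032, 0]
    - [255, 47, -21, 28, 0.101, -0.032, 0]
    - [255, 47, -21, 28, 0.101, -0.032, 0]

```text
time: 36.2
ee_pos: [0.499, -0.4328, 0.1149]
eef_rot: [0.579, 0.405, -0.432, 0.56]
ft_force: [0.2, -0.8, -2.0]
width: 0.022
```

```bash
python3 - <<'E'
from h import *
s=st();mat_plan(.004)
im=camera('wrist');cv2.imwrite('pics/w27.png',im[:,:,::-1])
E
```

```text
t 36.2 pos [ 0.499  -0.4328  0.1149] F [ 0.2 -0.8 -2. ] w 0.022 axes
 [[ 0.2978  0.9535 -0.0466]
 [-0.0153 -0.044  -0.9989]
 [-0.9545  0.2982  0.0015]]
shift mm [ 45.5 -16.6   0.4] turn [ 0.0037  0.0004 -0.0028] deg 0.3
```

View pics/w27.png

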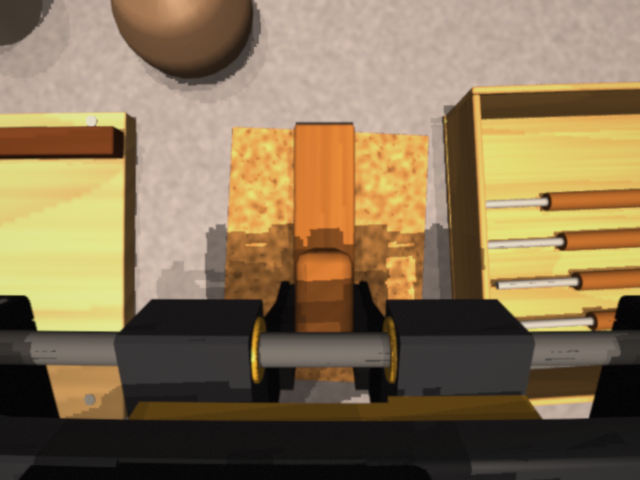

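arm_command:
  targets:
    - [255, 15, -5.5, 0.3, 0, 0, 0]
    - [255, 30, -11, 0.4, 0, 0, 0]
    - [255, 40, -14.5, 0.4, 0, 0, 0]
    - [255, 45, -16.5, 0.4, 0, 0, -0.002]
    - [255, 45, -16.5, 0.4, 0, 0, -0.002]
    - [255, 45, -16.5, 0.4, 0, 0, -0.002]

```text
time: 36.85
ee_pos: [0.4954, -0.4337, 0.0657]
eef_rot: [0.579, 0.405, -0.434, 0.559]
ft_force: [-3.0, 3.1, 3.6]
width: 0.0217
```

```bash
python3 - <<'E'
from h import *
s=st();mat_plan(.004)
E
```

```text
t 36.85 pos [ 0.4954 -0.4337  0.0657] F [-3.   3.1  3.6] w 0.0217 axes
 [[ 2.947e-01  9.543e-01 -4.950e-02]
 [-1.510e-02 -4.720e-02 -9.988e-01]
 [-9.555e-01  2.951e-01  5.000e-04]]
shift mm [-0.4  1.5 -0.7] turn [0.0006 0.0004 0.0004] deg 0.0
```

Touching lightly (about 5 N). Release and lift.

arm_command:
  targets:
    - [150, -0.5, 0.5, 0, 0, 0, 0]
    - [60, -0.5, 0.5, 0, 0, 0, 0]
    - [0, -0.5, 0.5, 0, 0, 0, 0]
    - [0, -0.5, 0.5, 0, 0, 0, 0]
    - [0, -0.5, 0.5, 0, 0, 0, 0]
    - [0, -0.5, 0.5, 0, 0, 0, 0]
    - [0, -0.5, 0.5, 0, 0, 0, 0]

```text
time: 37.55
ee_pos: [0.4961, -0.4338, 0.0665]
eef_rot: [0.579, 0.405, -0.434, 0.559]
ft_force: [0.7, 0.4, 0.2]
width: 0.0697
```

arm_command:
  targets:
    - [0, -20, 6, 0, 0, 0, 0]
    - [0, -50, 15, 0, 0, 0, 0]
    - [0, -90, 28, 0, 0, 0, 0]
    - [0, -130, 40, 0, 0, 0, 0]
    - [0, -170, 50, 0, 0, 0, 0]
    - [0, -170, 50, 0, 0, 0, 0]
    - [0, -170, 50, 0, 0, 0, 0]

```text
time: 38.25
ee_pos: [0.4938, -0.4335, 0.2443]
eef_rot: [0.579, 0.405, -0.433, 0.559]
ft_force: [0.3, 0.5, -1.4]
width: 0.0865
```

```bash
python3 - <<'E'
from h import *
s=st();print(np.round(s['joint_positions'],2))
im=camera('wrist');cv2.imwrite('pics/w28.png',im[:,:,::-1])
E
```

```text
t 38.25 pos [ 0.4938 -0.4335  0.2443] F [ 0.3  0.5 -1.4] w 0.0865 axes
 [[ 0.2965  0.9538 -0.0489]
 [-0.0158 -0.0463 -0.9988]
 [-0.9549  0.2969  0.0014]]
[-0.21  0.48  1.3   1.63 -0.75  1.26 -0.41]
```

View pics/w28.png

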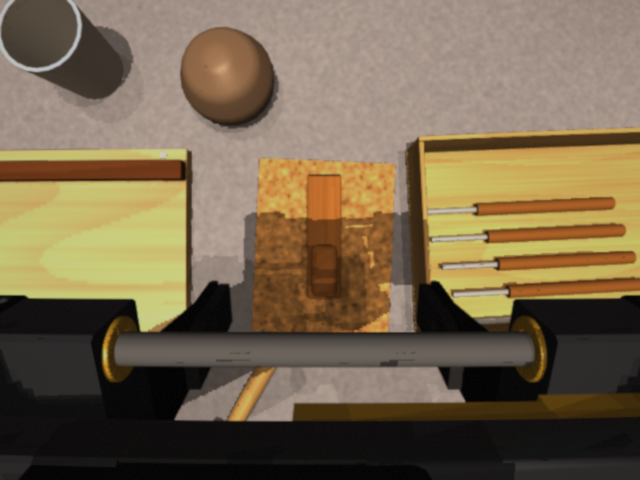

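```bash
cat >> h.py <<'E'
def bplan(bx,by,z,jaw=-np.pi/2,tilt=0.):
    return plan(np.r_[b2w([bx,by]),z],desired(bth+jaw,tilt))
E
python3 - <<'E'
from h import *
c=cam('top');s=cam('scene')
for n,uv,z in[('pot top',(290,122),.16),('plates top',(213,140),.07),('tray pot',(292,137),.03)]: print(n,w2b(onz(c,[uv],z)[0]).round(3))
# triangulate pot top & plates: top view vs scene view
def tri(a,b):
    A=ray(c,[a])[0];B=ray(s,[b])[0];M=np.c_[A,-B];l=np.linalg.lstsq(M,s[3]-c[3],rcond=None)[0];return ((c[3]+l[0]*A+s[3]+l[1]*B)/2)
for n,a,b in[('pot rim',(290,120),(278,309)),('plates',(212,137),(373,385))]:
    p=tri(a,b);print(n,p.round(3),w2b(p).round(3))
# cover edge top outer corners, top view; scene
p=tri((205,188),(410,329));print('cover edge L',p.round(3),w2b(p).round(3))
bplan(.17,.157,.25)
im=camera('scene');crop(im,300,230,460,345,5,'s28.png')
im=camera('top');crop(im,195,170,300,250,7,'t28.png')
E
```

```text
pot top [0.35 0.02]
plates top [0.312 0.286]
tray pot [0.352 0.021]
pot rim [0.873 0.049 0.216] [0.33  0.019]
plates [0.868 0.318 0.095] [0.312 0.286]
cover edge L [0.686 0.329 0.112] [0.129 0.289]
shift mm [  50.9  189.  -638.5] turn [-0.0003  0.0004 -0.2997] deg 17.2
```

View pics/s28.png

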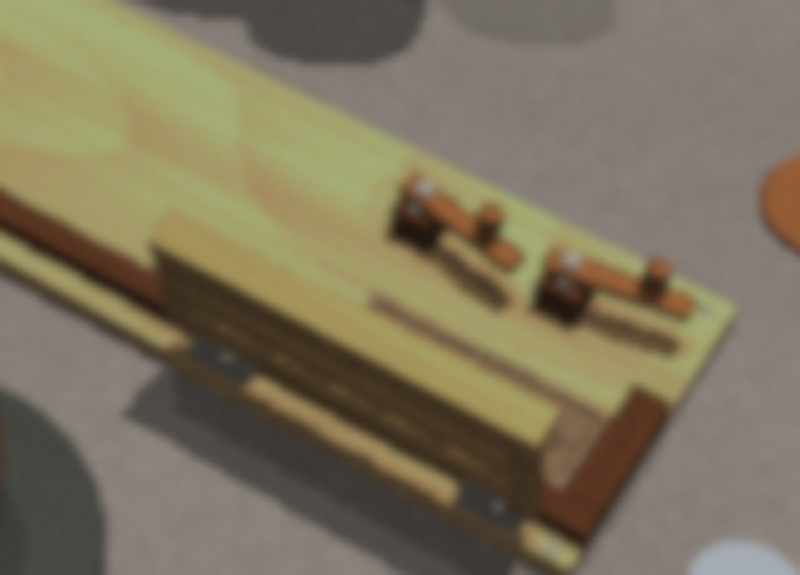

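View pics/t28.png

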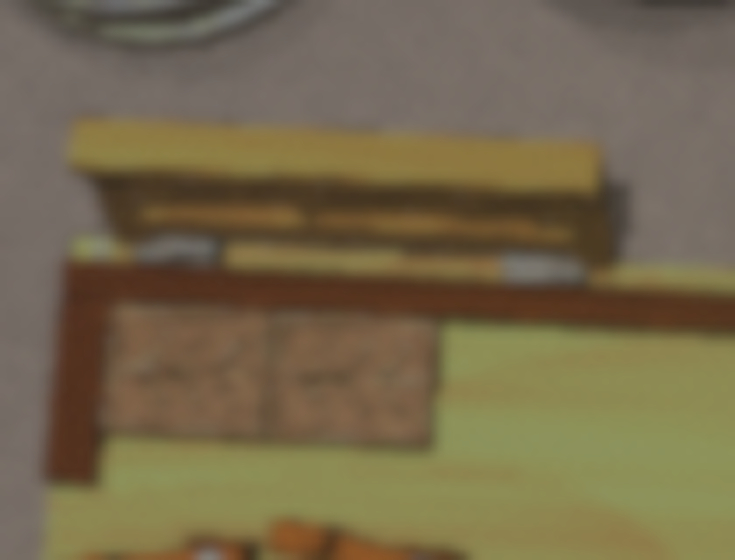

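arm_command:
  targets:
    - [0, 4, 12, -40, 0, 0, -0.03]
    - [40, 8, 24, -82, 0, 0, -0.06]
    - [80, 12, 37, -124, 0, 0, -0.1]
    - [120, 16, 49, -166, 0, 0, -0.14]
    - [160, 20, 62, -208, 0, 0, -0.18]
    - [200, 24, 74, -250, 0, 0, -0.22]
    - [240, 28, 86, -292, 0, 0, -0.25]
    - [255, 31, 99, -334, 0, 0, -0.28]
    - [255, 34, 111, -376, 0, 0, -0.3]
    - [255, 36, 124, -418, 0, 0, -0.3]

```text
time: 39.4
ee_pos: [0.6432, -0.0201, 0.2435]
eef_rot: [-0.511, -0.488, 0.513, -0.487]
ft_force: [0.4, 0.2, -0.2]
width: 0.0231
```

arm_command:
  targets:
    - [255, 0, 0, 0, 0, 0, 0]
    - [255, 0, 0, 0, 0, 0, 0]
    - [255, 0, 0, 0, 0, 0, 0]

```text
time: 39.7
ee_pos: [0.6425, -0.0237, 0.2447]
eef_rot: [-0.512, -0.487, 0.513, -0.487]
ft_force: [-0.9, -0.6, 0.6]
width: 0.0024
```

```bash
python3 - <<'E'
from h import *
s=st();print(np.round(s['joint_positions'],2))
bplan(.17,.157,.25)
c=cam('top');print(w2b(onz(c,[(195+72/7,170+121/7)],.137)[0]),w2b(onz(c,[(195+600/7,170+145/7)],.137)[0]))
E
```

```text
t 39.7 pos [ 0.6425 -0.0237  0.2447] F [-0.9 -0.6  0.6] w 0.0024 axes
 [[-0.0015  0.9987 -0.0511]
 [-0.0019 -0.0511 -0.9987]
 [-1.     -0.0014  0.002 ]]
[-0.81  0.62  1.21  1.42 -0.57  1.49 -1.25]
shift mm [  -5.8   66.4 -222.6] turn [-0.0026  0.002   0.0014] deg 0.2
[0.12566968 0.27911849] [0.12619527 0.03709388]
```

arm_command:
  targets:
    - [255, -1, 13, -45, 0, 0, 0]
    - [255, -2, 26, -90, 0, 0, 0]
    - [255, -4, 40, -135, 0, 0, 0]
    - [255, -5, 53, -180, 0, 0, 0]
    - [255, -5, 66, -222, 0, 0, 0]
    - [255, -5, 66, -222, 0, 0, 0]
    - [255, -5, 66, -222, 0, 0, 0]
    - [255, -5, 66, -222, 0, 0, 0]

```text
time: 40.5
ee_pos: [0.72, 0.1935, 0.2502]
eef_rot: [-0.512, -0.486, 0.514, -0.487]
ft_force: [-0.6, 0.1, 0.1]
width: 0.0004
```

```bash
python3 - <<'E'
from h import *
s=st();print(np.round(s['joint_positions'],2), w2b(s['ee_pos']))
bplan(.17,.157,.115)
im=camera('wrist');cv2.imwrite('pics/w29.png',im[:,:,::-1])
E
```

```text
t 40.5 pos [0.72   0.1935 0.2502] F [-0.6  0.1  0.1] w 0.0004 axes
 [[-3.000e-04  9.986e-01 -5.270e-02]
 [-1.900e-03 -5.270e-02 -9.986e-01]
 [-1.000e+00 -2.000e-04  2.000e-03]]
[-0.85  0.82  1.1   1.06 -0.71  1.62 -1.58] [0.16995549 0.15520208]
shift mm [ 1.352e+02  1.000e-01 -2.100e+00] turn [-0.0042  0.002   0.0002] deg 0.3
```

View pics/w29.png

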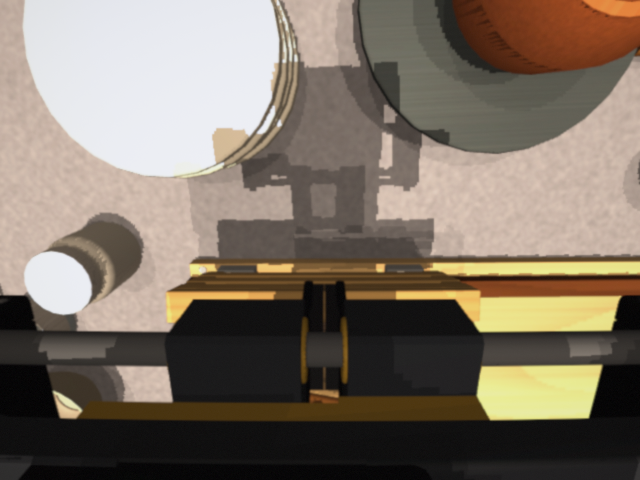

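arm_command:
  targets:
    - [255, 35, 0, -2, 0, 0, 0]
    - [255, 70, 0, -2, 0, 0, 0]
    - [255, 105, 0, -2, 0, 0, 0]
    - [255, 135, 0, -2, 0, 0, 0]
    - [255, 135, 0, -2, 0, 0, 0]
    - [255, 135, 0, -2, 0, 0, 0]
    - [255, 135, 0, -2, 0, 0, 0]

```text
time: 41.25
ee_pos: [0.721, 0.1973, 0.1177]
eef_rot: [0.513, 0.486, -0.512, 0.488]
ft_force: [-0.9, 0.3, 0.0]
width: 0.0007
```

```bash
python3 - <<'E'
from h import *
s=st();print(np.round(s['joint_positions'],2), w2b(s['ee_pos']))
im=camera('scene');crop(im,260,170,480,345,3.5,'s29.png')
p0=np.array(s['ee_pos'])
M=R.from_quat(s['eef_rot']).as_matrix()
def tip(th,r=92,over=2):
    d=np.array([-np.cos(th),np.sin(th)]);n=np.array([np.sin(th),np.cos(th)])
    q=np.array([97,38])+r*d+(8+9.5*np.sin(th)-over)*n
    return q/1000
for th in [1.7,1.5,1.3,1.1,.9,.7,.5,.3,.1,0,-.03]:
    q=tip(th);P=np.r_[b2w([q[0],.157]),q[1]];print(th,q.round(3),'shift',(M.T@(P-p0)*1000).round(1))
E
```

```text
t 41.25 pos [0.721  0.1973 0.1177] F [-0.9  0.3  0. ] w 0.0007 axes
 [[ 2.600e-03  9.987e-01 -5.000e-02]
 [-8.000e-04 -5.000e-02 -9.987e-01]
 [-1.000e+00  2.600e-03  7.000e-04]]
[-0.89  0.9   1.05  1.24 -0.76  1.4  -1.53] [0.17077807 0.15909556]
1.7 [0.124 0.127] shift [ -9.6 -46.6   2.2]
1.5 [0.106 0.131] shift [-13.3 -64.8   2.2]
1.3 [0.087 0.131] shift [-13.2 -83.7   2.2]
1.1 [0.068 0.127] shift [  -9.1 -102.6    2.3]
0.9 [0.05  0.118] shift [  -1.  -120.4    2.3]
0.7 [0.034 0.107] shift [  10.8 -136.4    2.3]
0.5 [0.021 0.091] shift [  26.  -149.5    2.3]
0.3 [0.012 0.074] shift [  43.7 -159.2    2.3]
0.1 [0.006 0.054] shift [  63.2 -164.8    2.3]
0 [0.005 0.044] shift [  73.3 -166.     2.3]
-0.03 [0.005 0.041] shift [  76.3 -166.1    2.3]
```

View pics/s29.png

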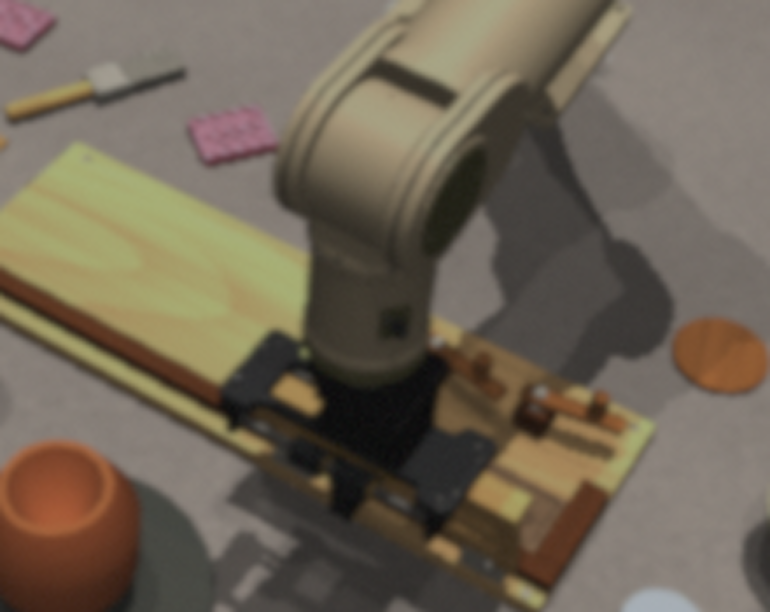

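arm_command:
  targets:
    - [255, -3, -15, 2, 0, 0, 0]
    - [255, -6, -28, 2, 0, 0, 0]
    - [255, -9, -38, 2, 0, 0, 0]
    - [255, -10, -48, 2, 0, 0, 0]
    - [255, -12, -57, 2, 0, 0, 0]
    - [255, -13, -65, 2, 0, 0, 0]
    - [255, -13.5, -74, 2, 0, 0, 0]
    - [255, -13, -84, 2, 0, 0, 0]
    - [255, -11, -94, 2, 0, 0, 0]
    - [255, -9, -103, 2, 0, 0, 0]

```text
time: 42.3
ee_pos: [0.6162, 0.2013, 0.124]
eef_rot: [-0.512, -0.487, 0.512, -0.488]
ft_force: [1.7, 0.8, -0.4]
width: 0.0004
```

```bash
python3 - <<'E'
from h import *
s=st();print(np.round(s['joint_positions'],2), w2b(s['ee_pos']))
im=camera('scene');crop(im,260,170,480,345,3.5,'s30.png')
E
```

```text
t 42.3 pos [0.6162 0.2013 0.124 ] F [ 1.7  0.8 -0.4] w 0.0004 axes
 [[-4.000e-04  9.988e-01 -4.900e-02]
 [-1.100e-03 -4.900e-02 -9.988e-01]
 [-1.000e+00 -3.000e-04  1.100e-03]]
[-1.15  0.73  1.15  1.56 -0.69  1.3  -1.53] [0.06588315 0.15801066]
```

View pics/s30.png

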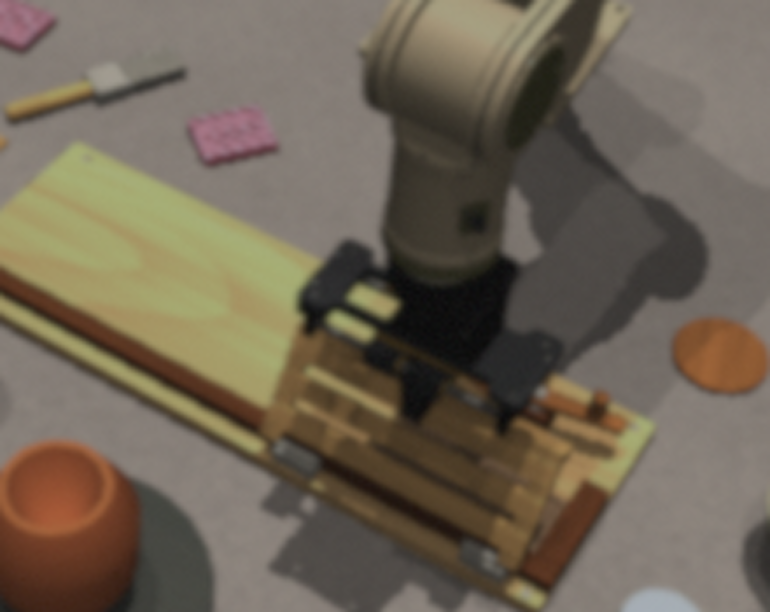

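arm_command:
  targets:
    - [255, -1, -11, 0, 0, 0, 0]
    - [255, 3, -22, 0, 0, 0, 0]
    - [255, 9, -31, 0, 0, 0, 0]
    - [255, 16, -39, 0, 0, 0, 0]
    - [255, 24, -46, 0, 0, 0, 0]
    - [255, 33, -52, 0, 0, 0, 0]
    - [255, 42, -58, 0, 0, 0, 0]
    - [255, 52, -62, 0, 0, 0, 0]
    - [255, 62, -65, 0, 0, 0, 0]
    - [255, 70, -67, 0, 0, 0, 0]

```text
time: 43.35
ee_pos: [0.5497, 0.2043, 0.0531]
eef_rot: [-0.512, -0.487, 0.513, -0.488]
ft_force: [0.5, -0.8, -0.8]
width: 0.0003
```

```bash
python3 - <<'E'
from h import *
s=st();print(np.round(s['joint_positions'],2), w2b(s['ee_pos']))
im=camera('scene');crop(im,260,170,480,345,3.5,'s31.png')
E
```

```text
t 43.35 pos [0.5497 0.2043 0.0531] F [ 0.5 -0.8 -0.8] w 0.0003 axes
 [[-8.000e-04  9.988e-01 -4.930e-02]
 [-1.400e-03 -4.930e-02 -9.988e-01]
 [-1.000e+00 -8.000e-04  1.500e-03]]
[-1.28  0.71  1.15  1.79 -0.71  1.13 -1.51] [-0.00071561  0.15776854]
```

View pics/s31.png

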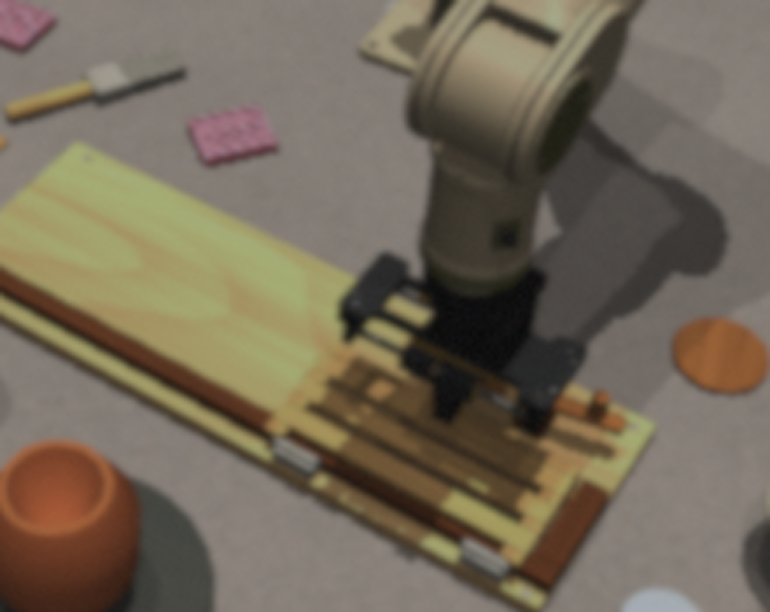

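Nearly shut. Press down gently till resistance.

arm_command:
  targets:
    - [255, 3, 0, 0, 0, 0, 0]
    - [255, 6, 0, 0, 0, 0, 0]
    - [255, 8, 0, 0, 0, 0, 0]
    - [255, 9, 0, 0, 0, 0, 0]
    - [255, 9, 0, 0, 0, 0, 0]

```text
time: 43.9
ee_pos: [0.5504, 0.2043, 0.0464]
eef_rot: [-0.512, -0.488, 0.512, -0.487]
ft_force: [-6.7, -1.5, 15.2]
width: 0.0004
```

```bash
python3 - <<'E'
from h import *
s=st()
E
```

```text
t 43.9 pos [0.5504 0.2043 0.0464] F [-6.7 -1.5 15.2] w 0.0004 axes
 [[-5.000e-04  9.988e-01 -4.940e-02]
 [-2.000e-04 -4.940e-02 -9.988e-01]
 [-1.000e+00 -5.000e-04  2.000e-04]]
```

arm_command:
  targets:
    - [255, -10, 0, 0, 0, 0, 0]
    - [255, -40, 0, 0, 0, 0, 0]
    - [200, -80, 0, 0, 0, 0, 0]
    - [150, -120, 0, 0, 0, 0, 0]
    - [150, -150, 0, 0, 0, 0, 0]
    - [150, -180, 0, 0, 0, 0, 0]
    - [150, -180, 0, 0, 0, 0, 0]
    - [150, -180, 0, 0, 0, 0, 0]

```text
time: 44.7
ee_pos: [0.5505, 0.2046, 0.2257]
eef_rot: [0.512, 0.487, -0.512, 0.488]
ft_force: [0.4, 0.8, -0.8]
width: 0.034
```

```bash
python3 - <<'E'
from h import *
s=st();print(np.round(s['joint_positions'],2), w2b(s['ee_pos']))
im=camera('wrist');cv2.imwrite('pics/w32.png',im[:,:,::-1])
im=camera('top');crop(im,195,170,345,280,5,'t32.png')
E
```

```text
t 44.7 pos [0.5505 0.2046 0.2257] F [ 0.4  0.8 -0.8] w 0.034 axes
 [[ 7.000e-04  9.988e-01 -4.920e-02]
 [-1.000e-04 -4.920e-02 -9.988e-01]
 [-1.000e+00  7.000e-04  1.000e-04]]
[-1.37  0.51  1.29  1.61 -0.5   1.4  -1.65] [6.82763729e-05 1.58090980e-01]
```

View pics/w32.png

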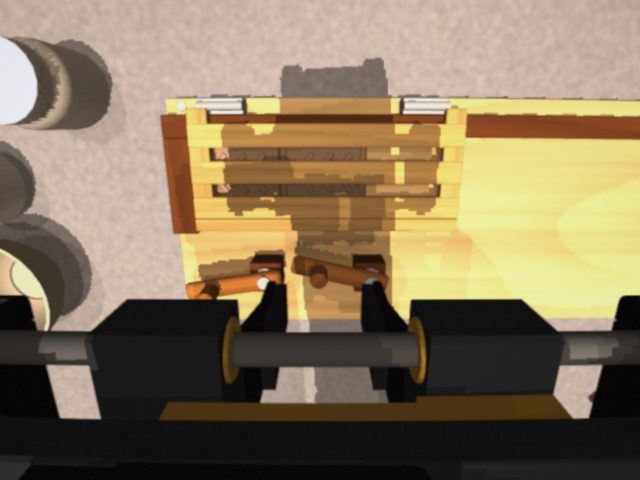

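View pics/t32.png

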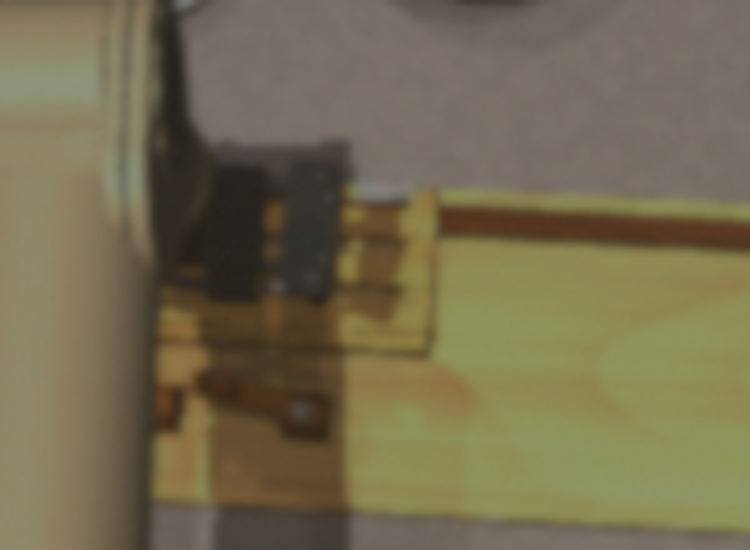

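```bash
python3 - <<'E'
from h import *
c=cam('wrist');im=cv2.imread('pics/w32.png')[:,:,::-1];crop(im,180,240,400,310,3.5,'w32a.png')
for n,uv,z in[('knobR',(317,271),.082),('knobL',(204,292),.082),('pivR',(375,283),.06),('pivL',(263,283),.06)]: print(n,w2b(onz(c,[uv],z)[0]).round(4))
bplan(-.0505,.164,.13);bplan(-.0505,.164,.064)
E
```

```text
knobR [-0.0405  0.1641]
knobL [-0.06    0.2625]
pivR [-0.0612  0.1111]
pivL [-0.061   0.2145]
shift mm [ 94.4 -49.8  -6.1] turn [-0.0008  0.0016  0.0012] deg 0.1
shift mm [160.4 -49.7  -6.2] turn [-0.0008  0.0016  0.0012] deg 0.1
```

View pics/w32a.png

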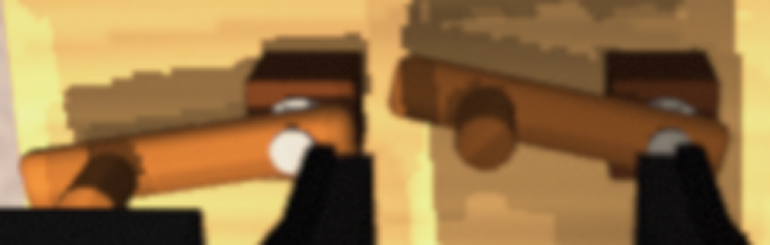

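arm_command:
  targets:
    - [150, 30, -25, -3, 0, 0, 0]
    - [150, 60, -50, -6, 0, 0, 0]
    - [150, 95, -50, -6, 0, 0, 0]
    - [150, 120, -50, -6, 0, 0, 0]
    - [150, 145, -50, -6, 0, 0, 0]
    - [150, 160, -50, -6, 0, 0, 0]
    - [150, 160, -50, -6, 0, 0, 0]
    - [150, 160, -50, -6, 0, 0, 0]

```text
time: 45.6
ee_pos: [0.5008, 0.2125, 0.0655]
eef_rot: [-0.512, -0.487, 0.513, -0.488]
ft_force: [0.7, -0.4, 0.7]
width: 0.0361
```

```bash
python3 - <<'E'
from h import *
s=st();print(np.round(s['joint_positions'],2), w2b(s['ee_pos']))
im=camera('wrist');cv2.imwrite('pics/w33.png',im[:,:,::-1])
bplan(-.0505,.164,.064)
E
```

```text
t 45.6 pos [0.5008 0.2125 0.0655] F [ 0.7 -0.4  0.7] w 0.0361 axes
 [[-0.000e+00  9.988e-01 -4.970e-02]
 [-1.800e-03 -4.970e-02 -9.988e-01]
 [-1.000e+00  1.000e-04  1.800e-03]]
[-1.39  0.56  1.15  1.89 -0.58  1.08 -1.63] [-0.04992922  0.16358666]
shift mm [ 2.  -0.8 -0.2] turn [-0.0011  0.0011 -0.0007] deg 0.1
```

View pics/w33.png

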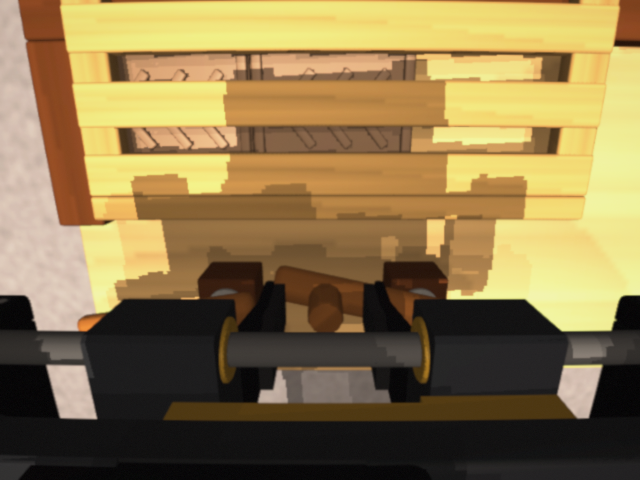

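arm_command:
  targets:
    - [200, 1, 0, 0, 0, 0, 0]
    - [255, 1, 0, 0, 0, 0, 0]
    - [255, 1, 0, 0, 0, 0, 0]
    - [255, 1, 0, 0, 0, 0, 0]
    - [255, 1, 0, 0, 0, 0, 0]
    - [255, 1, 0, 0, 0, 0, 0]
  newtons: 15

```text
time: 46.25
ee_pos: [0.5005, 0.2122, 0.0643]
eef_rot: [-0.512, -0.487, 0.513, -0.488]
ft_force: [-2.9, -3.8, 4.9]
width: 0.0152
```

```bash
python3 - <<'E'
from h import *
s=st();p=w2b(s['ee_pos']);print(p)
M=R.from_quat(s['eef_rot']).as_matrix();z=s['ee_pos'][2]
a0=np.arctan2(p[0]+.06,p[1]-.115);print('angle',a0,'rad',np.hypot(p[0]+.06,p[1]-.115))
for a in np.linspace(a0,np.pi/2,11)[1:]:
    q=np.r_[b2w([-.06+.05*np.sin(a),.115+.05*np.cos(a)]),z];print(a.round(3),(M.T@(q-s['ee_pos'])*1000).round(1))
E
```

```text
t 46.25 pos [0.5005 0.2122 0.0643] F [-2.9 -3.8  4.9] w 0.0152 axes
 [[-5.000e-04  9.988e-01 -4.970e-02]
 [-1.800e-03 -4.970e-02 -9.988e-01]
 [-1.000e+00 -4.000e-04  1.800e-03]]
[-0.05024224  0.16325904]
angle 0.19950571487654323 rad 0.04923564095904454
0.337 [-0.   6.8  1.1]
0.474 [ 0.  13.1  3.7]
0.611 [ 0.  18.9  7.3]
0.748 [ 0.  24.3 11.6]
0.885 [ 0.  29.  16.6]
1.022 [ 0.  32.9 22.1]
1.159 [ 0.  36.1 28.2]
1.297 [ 0.  38.4 34.7]
1.434 [ 0.1 39.8 41.4]
1.571 [ 0.1 40.3 48.2]
```

arm_command:
  targets:
    - [255, 0, 6.8, 1.1, 0, 0, 0]
    - [255, 0, 13.1, 3.7, 0, 0, 0]
    - [255, 0, 18.9, 7.3, 0, 0, 0]
    - [255, 0, 24.3, 11.6, 0, 0, 0]
    - [255, 0, 29, 16.6, 0, 0, 0]
    - [255, 0, 32.9, 22.1, 0, 0, 0]
    - [255, 0, 36.1, 28.2, 0, 0, 0]
    - [255, 0, 38.4, 34.7, 0, 0, 0]
    - [255, 0, 39.8, 41.4, 0, 0, 0]
    - [255, 0, 40.3, 48.2, 0, 0, 0]

```text
time: 47.25
ee_pos: [0.5403, 0.1642, 0.0647]
eef_rot: [0.513, 0.487, -0.511, 0.489]
ft_force: [4.6, 5.7, -1.6]
width: 0.0153
```

arm_command:
  targets:
    - [255, 0, 0, 0, 0, 0, 0]
    - [255, 0, 0, 0, 0, 0, 0]
    - [255, 0, 0, 0, 0, 0, 0]

```text
time: 47.55
ee_pos: [0.5401, 0.1628, 0.0646]
eef_rot: [0.513, 0.486, -0.512, 0.489]
ft_force: [5.5, 1.2, -1.8]
width: 0.0156
```

```bash
python3 - <<'E'
from h import *
s=st();print(w2b(s['ee_pos']))
im=camera('wrist');cv2.imwrite('pics/w34.png',im[:,:,::-1])
bplan(-.010,.115,.064)
E
```

```text
t 47.55 pos [0.5401 0.1628 0.0646] F [ 5.5  1.2 -1.8] w 0.0156 axes
 [[ 3.400e-03  9.988e-01 -4.920e-02]
 [-9.000e-04 -4.920e-02 -9.988e-01]
 [-1.000e+00  3.400e-03  8.000e-04]]
[-0.00831678  0.11585004]
shift mm [ 0.6 -1.7  0.8] turn [-0.0008  0.0008 -0.0035] deg 0.2
```

View pics/w34.png

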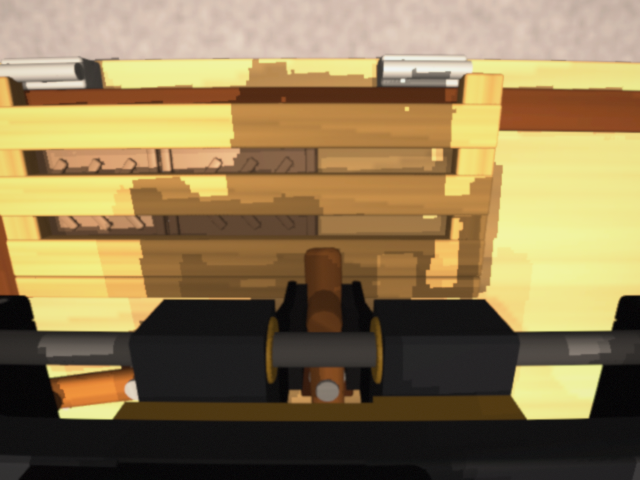

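arm_command:
  targets:
    - [255, 0, -1, 0.8, 0, 0, 0]
    - [255, 0, -1, 0.8, 0, 0, 0]
    - [255, 0, -1, 0.8, 0, 0, 0]

```text
time: 47.9
ee_pos: [0.5399, 0.1626, 0.0649]
eef_rot: [0.513, 0.486, -0.511, 0.489]
ft_force: [8.9, 4.0, -5.6]
width: 0.0152
```

arm_command:
  targets:
    - [200, 0, 0, 0, 0, 0, 0]
    - [150, 0, 0, 0, 0, 0, 0]
    - [150, 0, 0, 0, 0, 0, 0]
    - [150, 0, 0, 0, 0, 0, 0]
    - [150, -30, 0, 0, 0, 0, 0]
    - [150, -70, 0, 0, 0, 0, 0]
    - [150, -110, 0, 0, 0, 0, 0]
    - [150, -130, 0, 0, 0, 0, 0]
    - [150, -130, 0, 0, 0, 0, 0]
    - [150, -130, 0, 0, 0, 0, 0]

```text
time: 48.9
ee_pos: [0.5372, 0.1623, 0.1939]
eef_rot: [-0.512, -0.488, 0.512, -0.488]
ft_force: [0.4, -0.1, -0.8]
width: 0.0359
```

```bash
python3 - <<'E'
from h import *
s=st();print(w2b(s['ee_pos']))
im=camera('wrist');cv2.imwrite('pics/w35.png',im[:,:,::-1])
bplan(-.0675,.263,.19);bplan(-.0675,.263,.064)
E
```

```text
t 48.9 pos [0.5372 0.1623 0.1939] F [ 0.4 -0.1 -0.8] w 0.0359 axes
 [[-5.000e-04  9.988e-01 -4.890e-02]
 [-6.000e-04 -4.890e-02 -9.988e-01]
 [-1.000e+00 -4.000e-04  6.000e-04]]
[-0.01116213  0.11519407]
shift mm [   3.1  -56.  -147.9] turn [-0.0005  0.0014  0.0014] deg 0.1
shift mm [ 129.1  -55.9 -148.1] turn [-0.0005  0.0014  0.0014] deg 0.1
```

View pics/w35.png

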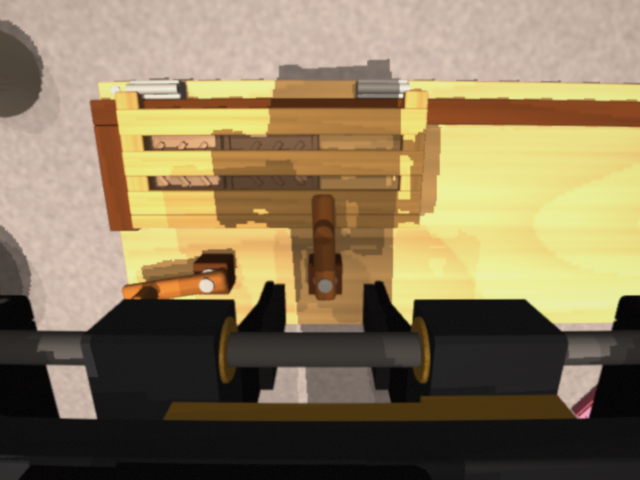

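arm_command:
  targets:
    - [150, 0, -15, -40, 0, 0, 0]
    - [150, 0, -30, -80, 0, 0, 0]
    - [150, 2, -45, -120, 0, 0, 0]
    - [150, 3, -56, -148, 0, 0, 0]
    - [150, 40, -56, -148, 0, 0, 0]
    - [150, 80, -56, -148, 0, 0, 0]
    - [150, 110, -56, -148, 0, 0, 0]
    - [150, 128, -56, -148, 0, 0, 0]
    - [150, 128, -56, -148, 0, 0, 0]
    - [150, 128, -56, -148, 0, 0, 0]

```text
time: 49.95
ee_pos: [0.4892, 0.3123, 0.0666]
eef_rot: [-0.512, -0.487, 0.513, -0.488]
ft_force: [0.9, -0.2, 0.6]
width: 0.0362
```

```bash
python3 - <<'E'
from h import *
c=cam('wrist')
s=st();print(w2b(s['ee_pos']))
im=camera('wrist');cv2.imwrite('pics/w36.png',im[:,:,::-1])
bplan(-.0675,.263,.064)
E
```

```text
t 49.95 pos [0.4892 0.3123 0.0666] F [ 0.9 -0.2  0.6] w 0.0362 axes
 [[ 2.000e-04  9.988e-01 -4.970e-02]
 [-1.500e-03 -4.970e-02 -9.988e-01]
 [-1.000e+00  3.000e-04  1.500e-03]]
[-0.06638598  0.26268805]
shift mm [ 3.2 -1.5 -0. ] turn [-0.0012  0.0005 -0.0011] deg 0.1
```

View pics/w36.png

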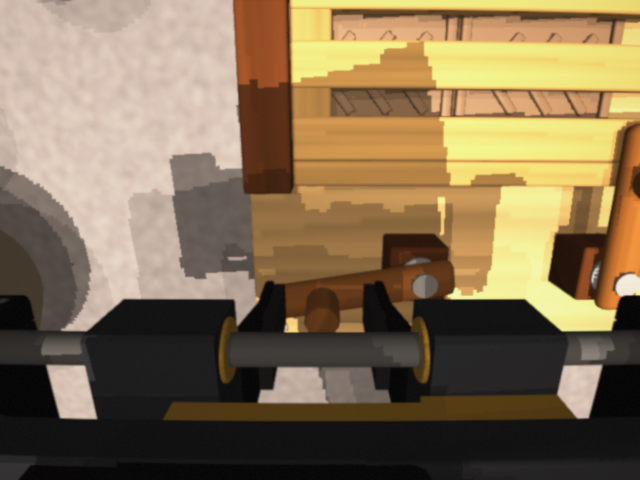

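arm_command:
  targets:
    - [200, 2.5, -1, 0, 0, 0, 0]
    - [255, 2.5, -1, 0, 0, 0, 0]
    - [255, 2.5, -1, 0, 0, 0, 0]
    - [255, 2.5, -1, 0, 0, 0, 0]
    - [255, 2.5, -1, 0, 0, 0, 0]
    - [255, 2.5, -1, 0, 0, 0, 0]

```text
time: 50.6
ee_pos: [0.4878, 0.3133, 0.0639]
eef_rot: [-0.512, -0.488, 0.512, -0.488]
ft_force: [0.0, 2.6, 3.5]
width: 0.0154
```

```bash
python3 - <<'E'
from h import *
s=st();p=w2b(s['ee_pos']);print(p)
M=R.from_quat(s['eef_rot']).as_matrix();z=s['ee_pos'][2]
a0=np.arctan2(p[0]+.06,p[1]-.215);print('angle',a0,'rad',np.hypot(p[0]+.06,p[1]-.215))
for a in np.linspace(a0,np.pi/2,13)[1:]:
    q=np.r_[b2w([-.06+.05*np.sin(a),.215+.05*np.cos(a)]),z];print(a.round(3),(M.T@(q-s['ee_pos'])*1000).round(1))
E
```

```text
t 50.6 pos [0.4878 0.3133 0.0639] F [0.  2.6 3.5] w 0.0154 axes
 [[ 1.000e-04  9.988e-01 -4.870e-02]
 [-1.000e-04 -4.870e-02 -9.988e-01]
 [-1.000e+00  1.000e-04  1.000e-04]]
[-0.06783599  0.26364943]
angle -0.159698852522823 rad 0.04927646407324188
-0.015 [ 0.   7.1 -1.3]
0.129 [ 0.  14.3 -0.9]
0.273 [ 0.  21.3  0.5]
0.417 [ 0.  28.1  2.9]
0.561 [ 0.  34.5  6.3]
0.706 [ 0.  40.3 10.6]
0.85 [ 0.  45.4 15.6]
0.994 [ 0.  49.7 21.4]
1.138 [ 0.  53.2 27.7]
1.282 [ 0.  55.8 34.4]
1.427 [ 0.  57.3 41.5]
1.571 [ 0.  57.8 48.6]
```

arm_command:
  targets:
    - [255, 0, 7.1, -1.3, 0, 0, 0]
    - [255, 0, 14.3, -0.9, 0, 0, 0]
    - [255, 0, 21.3, 0.5, 0, 0, 0]
    - [255, 0, 28.1, 2.9, 0, 0, 0]
    - [255, 0, 34.3, 6.3, 0, 0, 0]
    - [255, 0, 40, 10.6, 0, 0, 0]
    - [255, 0, 45, 15.6, 0, 0, 0]
    - [255, 0, 49.3, 21.4, 0, 0, 0]
    - [255, 0, 52.7, 27.7, 0, 0, 0]
    - [255, 0, 55.2, 34.4, 0, 0, 0]

```text
time: 51.6
ee_pos: [0.5462, 0.279, 0.0652]
eef_rot: [0.515, 0.486, -0.508, 0.49]
ft_force: [18.7, 9.0, -7.7]
width: 0.0154
```

arm_command:
  targets:
    - [255, 0, 1.5, 7, 0, 0, 0]
    - [255, 0, 2, 14.2, 0, 0, 0]
    - [255, 0, 2, 14.8, 0, 0, 0]
    - [255, 0, 2, 14.8, 0, 0, 0]
    - [255, 0, 2, 14.8, 0, 0, 0]

```text
time: 52.1
ee_pos: [0.5458, 0.2594, 0.0647]
eef_rot: [0.514, 0.485, -0.511, 0.489]
ft_force: [11.1, 1.2, -0.1]
width: 0.0155
```

```bash
python3 - <<'E'
from h import *
s=st();print(w2b(s['ee_pos']))
bplan(-.010,.215,.064)
E
```

```text
t 52.1 pos [0.5458 0.2594 0.0647] F [11.1  1.2 -0.1] w 0.0155 axes
 [[ 0.0063  0.9987 -0.051 ]
 [-0.0018 -0.051  -0.9987]
 [-1.      0.0064  0.0014]]
[-0.00730504  0.21263499]
shift mm [ 0.7 -2.7 -2.4] turn [-0.0025  0.0014 -0.0064] deg 0.4
```

arm_command:
  targets:
    - [255, 0, -2, -1.5, 0, 0, 0]
    - [255, 0, -3, -2.4, 0, 0, 0]
    - [255, 0, -3, -2.4, 0, 0, 0]
    - [255, 0, -3, -2.4, 0, 0, 0]

```text
time: 52.5
ee_pos: [0.5453, 0.2608, 0.0651]
eef_rot: [0.515, 0.483, -0.511, 0.49]
ft_force: [22.4, -1.3, -5.4]
width: 0.0157
```

```bash
python3 - <<'E'
from h import *
s=st();print(w2b(s['ee_pos']))
bplan(-.010,.215,.064)
E
```

```text
t 52.5 pos [0.5453 0.2608 0.0651] F [22.4 -1.3 -5.4] w 0.0157 axes
 [[ 0.0116  0.9986 -0.0519]
 [-0.0032 -0.0519 -0.9986]
 [-0.9999  0.0117  0.0026]]
[-0.00782032  0.21395774]
shift mm [ 1.1 -2.2 -1. ] turn [-0.0035  0.0026 -0.0117] deg 0.7
```

arm_command:
  targets:
    - [255, 0, 2, -0.6, 0, 0, 0]
    - [255, 0, 4, -0.9, 0, 0, 0]
    - [255, 0, 4, -0.9, 0, 0, 0]
    - [255, 0, 4, -0.9, 0, 0, 0]

```text
time: 52.9
ee_pos: [0.5458, 0.2616, 0.0644]
eef_rot: [0.513, 0.485, -0.513, 0.489]
ft_force: [5.3, -3.7, 5.7]
width: 0.0154
```

```bash
python3 - <<'E'
from h import *
s=st();print(w2b(s['ee_pos']))
E
```

```text
t 52.9 pos [0.5458 0.2616 0.0644] F [ 5.3 -3.7  5.7] w 0.0154 axes
 [[ 0.0035  0.9987 -0.0511]
 [-0.0033 -0.0511 -0.9987]
 [-1.      0.0037  0.0031]]
[-0.00733243  0.2148023 ]
```

Now y = 0.2148. Release, rise and look.

arm_command:
  targets:
    - [200, 0, 0, 0, 0, 0, 0]
    - [150, 0, 0, 0, 0, 0, 0]
    - [150, 0, 0, 0, 0, 0, 0]
    - [150, 0, 0, 0, 0, 0, 0]
    - [150, -30, 0, 0, 0, 0, 0]
    - [150, -70, 0, 0, 0, 0, 0]
    - [150, -110, 0, 0, 0, 0, 0]
    - [150, -150, 0, 15, 0, 0, 0]
    - [150, -190, 0, 40, 0, 0, 0]
    - [150, -190, 0, 40, 0, 0, 0]

```text
time: 53.9
ee_pos: [0.5441, 0.2203, 0.2588]
eef_rot: [0.515, 0.485, -0.512, 0.487]
ft_force: [1.1, -0.6, -0.2]
width: 0.0357
```

arm_command:
  targets:
    - [150, 0, 0, 0, 0, 0, 0]
    - [150, 0, 0, 0, 0, 0, 0]

```text
time: 54.1
ee_pos: [0.5409, 0.2251, 0.2524]
eef_rot: [-0.511, -0.488, 0.513, -0.488]
ft_force: [0.4, -0.4, -0.1]
width: 0.0358
```

```bash
python3 - <<'E'
from h import *
s=st();print(w2b(s['ee_pos']))
im=camera('wrist');cv2.imwrite('pics/w37.png',im[:,:,::-1]);crop(im,180,150,480,310,2.6,'w37a.png')
E
```

```text
t 54.1 pos [0.5409 0.2251 0.2524] F [ 0.4 -0.4 -0.1] w 0.0358 axes
 [[-0.002   0.9988 -0.048 ]
 [-0.0015 -0.048  -0.9988]
 [-1.     -0.0019  0.0016]]
[-0.01049209  0.17810183]
```

View pics/w37a.png

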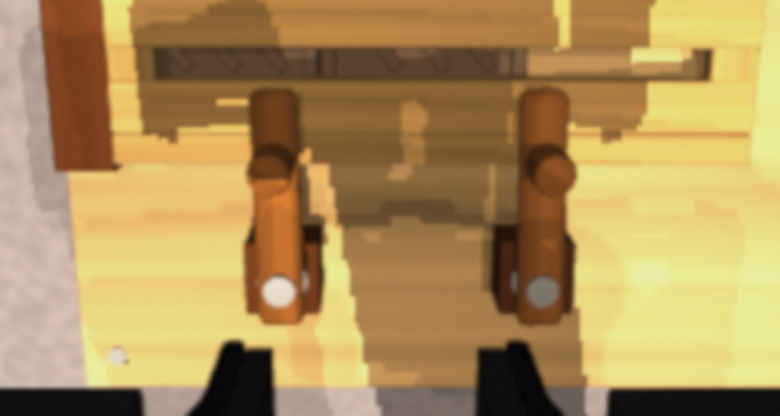

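```bash
python3 - <<'E'
from h import *
c=cam('wrist')
f=lambda u,v:((u+.5)/2.6-.5+180,(v+.5)/2.6-.5+150)
for n,pv,tip,kn in[('L',(278,291),(274,100),(270,172)),('R',(543,291),(544,100),(555,172))]:
    P=w2b(onz(c,[f(*pv)],.060)[0]);T=w2b(onz(c,[f(*tip)],.058)[0]);K=w2b(onz(c,[f(*kn)],.082)[0])
    print(n,P.round(4),T.round(4),K.round(4),'ang tip',np.arctan2(T[0]-P[0],T[1]-P[1]).round(3),'knob',np.arctan2(K[0]-P[0],K[1]-P[1]).round(3))
S=cam('scene');
im=camera('scene');crop(im,290,240,450,345,5,'s37.png')
im=camera('top');cv2.imwrite('pics/t37.png',im[:,:,::-1])
E
```

```text
L [-0.0603  0.2148] [0.0119 0.2144] [-0.009   0.2141] ang tip 1.576 knob 1.585
R [-0.0604  0.1145] [0.0119 0.1173] [-0.009   0.1165] ang tip 1.532 knob 1.532
```

View pics/s37.png

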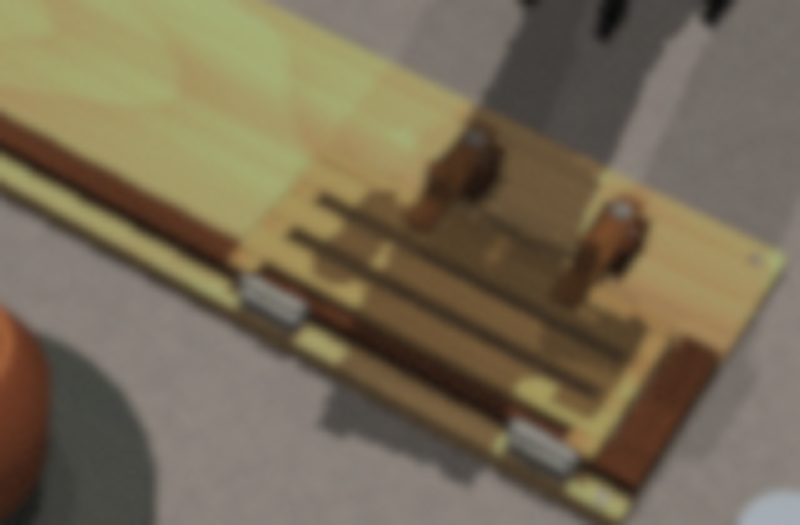

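View pics/t37.png

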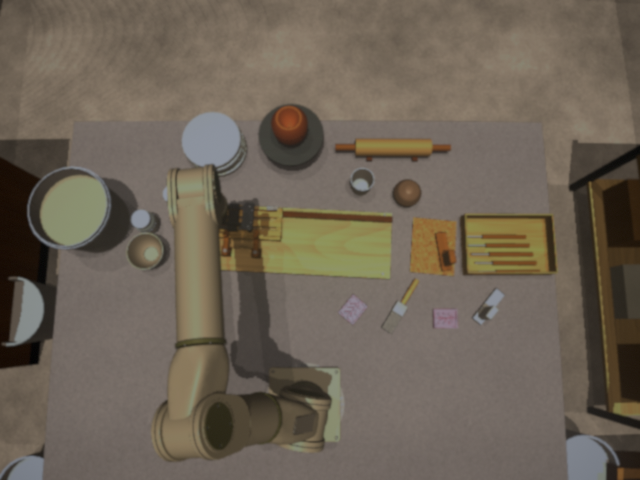

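```bash
python3 - <<'E'
from h import *
s=read_state();print(np.round(s['joint_positions'],2))
plan([.48,-.44,.26],desired(-np.pi/2-.05,.3))
im=cv2.imread('pics/t37.png')[:,:,::-1];crop(im,395,200,475,290,7,'t37a.png')
E
```

```text
[-1.4   0.46  1.25  1.57 -0.43  1.44 -1.74]
shift mm [ -5.8 -29.  667. ] turn [0.0022 0.0023 0.3017] deg 17.3
```

View pics/t37a.png

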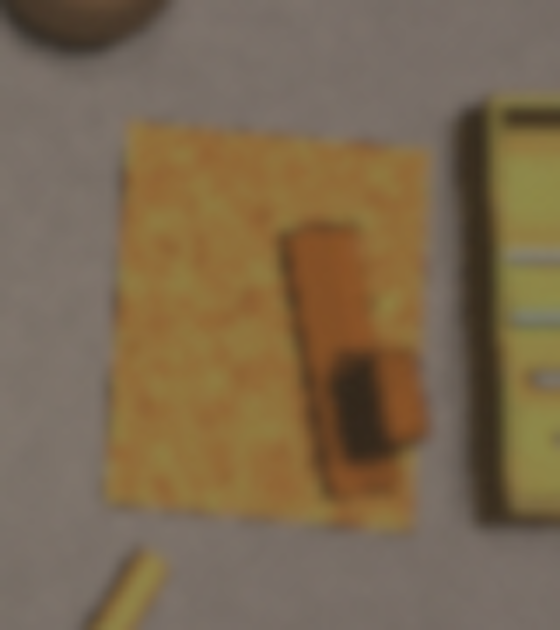

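arm_command:
  targets:
    - [150, 0, -2, 40, 0, 0, 0.03]
    - [100, 0, -4, 82, 0, 0, 0.06]
    - [50, -1, -6, 124, 0, 0, 0.1]
    - [0, -1, -8, 166, 0, 0, 0.14]
    - [0, -2, -10, 208, 0, 0, 0.18]
    - [0, -2, -12, 250, 0, 0, 0.22]
    - [0, -3, -14, 292, 0, 0, 0.26]
    - [0, -3, -16, 334, 0, 0, 0.3]
    - [0, -4, -18, 376, 0, 0, 0.3]
    - [0, -4, -20, 418, 0, 0, 0.3]

```text
time: 55.25
ee_pos: [0.5, -0.1949, 0.2579]
eef_rot: [0.579, 0.405, -0.434, 0.559]
ft_force: [1.2, -0.2, 0.3]
width: 0.086
```

arm_command:
  targets:
    - [0, 0, 0, 0, 0, 0, 0]
    - [0, 0, 0, 0, 0, 0, 0]

```text
time: 55.45
ee_pos: [0.5007, -0.1931, 0.2579]
eef_rot: [0.579, 0.405, -0.434, 0.558]
ft_force: [0.6, 0.7, 0.2]
width: 0.087
```

```bash
python3 - <<'E'
from h import *
s=st();print(np.round(s['joint_positions'],2))
plan([.46,-.44,.26],desired(-np.pi/2-.05,.3))
E
```

```text
t 55.45 pos [ 0.5007 -0.1931  0.2579] F [0.6 0.7 0.2] w 0.087 axes
 [[ 2.945e-01  9.543e-01 -5.130e-02]
 [-1.580e-02 -4.880e-02 -9.987e-01]
 [-9.555e-01  2.949e-01  7.000e-04]]
[-1.02 -0.48  1.07  1.93  0.45  1.16 -1.67]
shift mm [-10.1 -26.2 248.7] turn [-0.0011  0.0011  0.0007] deg 0.1
```

arm_command:
  targets:
    - [0, -2, -5, 40, 0, 0, 0]
    - [0, -4, -10, 80, 0, 0, 0]
    - [0, -6, -15, 120, 0, 0, 0]
    - [0, -8, -20, 160, 0, 0, 0]
    - [0, -10, -24, 200, 0, 0, 0]
    - [0, -10, -26, 248, 0, 0, 0]
    - [0, -10, -26, 248, 0, 0, 0]
    - [0, -10, -26, 248, 0, 0, 0]
    - [0, -10, -26, 248, 0, 0, 0]

```text
time: 56.35
ee_pos: [0.4331, -0.4019, 0.2743]
eef_rot: [0.576, 0.391, -0.436, 0.57]
ft_force: [-0.4, -0.1, -0.3]
width: 0.087
```

```bash
python3 - <<'E'
from h import *
s=st();print(np.round(s['joint_positions'],2))
im=camera('wrist');cv2.imwrite('pics/w38.png',im[:,:,::-1]);crop(im,230,130,430,340,3.5,'w38a.png')
E
```

```text
t 56.35 pos [ 0.4331 -0.4019  0.2743] F [-0.4 -0.1 -0.3] w 0.087 axes
 [[ 0.3148  0.9475 -0.056 ]
 [-0.0466 -0.0435 -0.998 ]
 [-0.948   0.3168  0.0305]]
[-0.88 -0.5   1.34  1.77  0.4   1.19 -1.21]
```

View pics/w38.png

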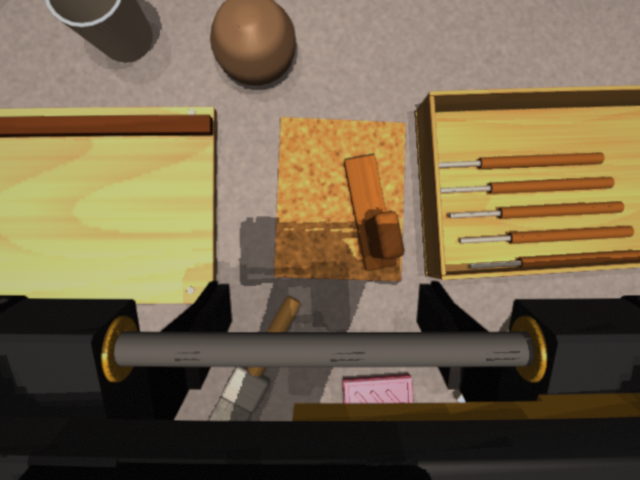

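View pics/w38a.png

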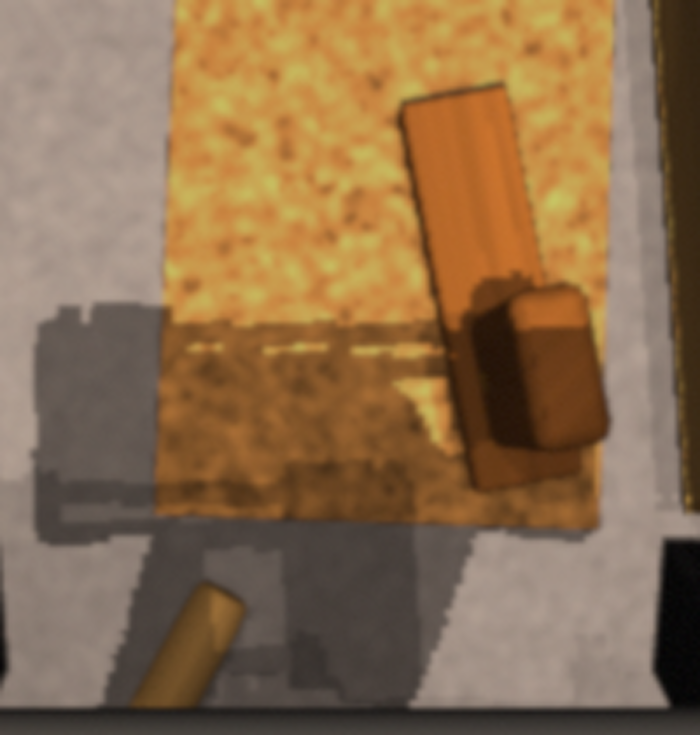

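```bash
python3 - <<'E'
from h import *
c=cam('wrist')
a=lambda u,v:((u+.5)/3.5-.5+230,(v+.5)/3.5-.5+130)
s=onz(c,[a(*x) for x in[(402,103),(503,85),(585,470),(477,492)]],.020)
tip=(s[0]+s[1])/2;rear=(s[2]+s[3])/2;d=tip-rear;yaw=np.arctan2(d[1],d[0])
print('len',np.linalg.norm(d),'w',np.linalg.norm(s[0]-s[1]),'yaw',yaw,'org',(tip-d/np.linalg.norm(d)*.095).round(4))
h=onz(c,[a(*x) for x in[(512,293),(582,285),(608,430),(538,452)]],.104);print('handle',h.mean(0))
m=onz(c,[a(*x) for x in[(157,514),(598,528)]],.004);print(m,)
plan([.56,-.15,.26],desired(bth,.3))
plan([.56,-.15,.26],desired(bth-.7,.3))
E
```

```text
len 0.1289010321481661 w 0.03378125346575664 yaw 0.14024789132959561 org [ 0.4691 -0.47    0.02  ]
handle [ 0.46977086 -0.46921593  0.104     ]
[[ 0.43099142 -0.3517092   0.004     ]
 [ 0.41763594 -0.49925324  0.004     ]]
shift mm [  41.8  104.8 -258.8] turn [-1.4947  0.5061  0.0065] deg 90.4
shift mm [  41.8  104.8 -258.8] turn [-0.827   0.2961 -0.0077] deg 50.3
```

arm_command:
  targets:
    - [0, 4, 10, -25, -0.14, 0.047, 0]
    - [0, 8, 20, -50, -0.28, 0.095, 0]
    - [0, 12, 31, -75, -0.42, 0.142, 0]
    - [0, 16, 41, -100, -0.56, 0.19, 0]
    - [0, 21, 52, -129, -0.7, 0.237, 0]
    - [0, 25, 62, -155, -0.84, 0.284, 0]
    - [0, 29, 73, -181, -0.98, 0.332, 0]
    - [0, 33, 84, -207, -1.12, 0.379, 0]
    - [0, 38, 94, -233, -1.26, 0.427, 0]
    - [0, 42, 105, -259, -1.4, 0.474, 0]

```text
time: 57.4
ee_pos: [0.4985, -0.1266, 0.2792]
eef_rot: [0.167, 0.664, 0.021, 0.729]
ft_force: [-0.5, -0.6, 0.2]
width: 0.0866
```

arm_command:
  targets:
    - [0, 0, 0, 0, 0, 0, 0]
    - [0, 0, 0, 0, 0, 0, 0]

```text
time: 57.6
ee_pos: [0.4986, -0.1283, 0.2792]
eef_rot: [0.169, 0.663, 0.019, 0.729]
ft_force: [-0.2, -0.6, -0.4]
width: 0.0872
```

```bash
python3 - <<'E'
from h import *
s=st();print(np.round(s['joint_positions'],2))
plan([.58,-.0,.19],desired(bth,.3))
plan([.57,-.24,.13],desired(bth,.3))
E
```

```text
t 57.6 pos [ 0.4986 -0.1283  0.2792] F [-0.2 -0.6 -0.4] w 0.0872 axes
 [[ 0.1195  0.1975  0.973 ]
 [ 0.2516  0.942  -0.2221]
 [-0.9604  0.2713  0.0629]]
[-1.32 -0.5   1.34  1.75  0.23  1.39 -0.22]
shift mm [127.7 112.7  45.1] turn [-0.1508  0.1101  0.0301] deg 10.8
shift mm [ 123.7 -131.6   84.9] turn [-0.1508  0.1101  0.0301] deg 10.8
```

```bash
python3 - <<'E'
from h import *
plan([.72,.0,.26],desired(bth,0.))
E
```

```text
shift mm [ 77.2 159.4 185.7] turn [-0.1661  0.0866 -0.269 ] deg 18.8
```

arm_command:
  targets:
    - [0, 10, 20, 23, -0.03, 0.01, -0.06]
    - [0, 20, 40, 46, -0.06, 0.03, -0.13]
    - [0, 30, 60, 70, -0.1, 0.05, -0.2]
    - [0, 40, 80, 93, -0.14, 0.08, -0.269]
    - [0, 50, 100, 117, -0.166, 0.087, -0.269]
    - [0, 60, 120, 140, -0.166, 0.087, -0.269]
    - [0, 70, 140, 163, -0.166, 0.087, -0.269]
    - [0, 77, 159, 186, -0.166, 0.087, -0.269]
    - [0, 77, 159, 186, -0.166, 0.087, -0.269]
    - [0, 77, 159, 186, -0.166, 0.087, -0.269]

```text
time: 58.6
ee_pos: [0.5301, -0.0107, 0.2998]
eef_rot: [0.018, 0.691, -0.017, 0.723]
ft_force: [0.5, 0.0, -0.8]
width: 0.0869
```

```bash
python3 - <<'E'
from h import *
s=st();print(np.round(s['joint_positions'],2))
plan([.72,.0,.26],desired(bth,0.))
E
```

```text
t 58.6 pos [ 0.5301 -0.0107  0.2998] F [ 0.5  0.  -0.8] w 0.0869 axes
 [[ 4.530e-02  5.040e-02  9.977e-01]
 [ 1.000e-04  9.987e-01 -5.050e-02]
 [-9.990e-01  2.400e-03  4.520e-02]]
[-1.77 -0.5   1.34  1.67  0.5   1.55 -0.5 ]
shift mm [ 48.3  20.2 187.1] turn [-0.002   0.0452 -0.0024] deg 2.6
```

```bash
python3 - <<'E'
from h import *
plan([.45,.32,.30],desired(.62,0.))
E
```

```text
shift mm [ -3.8 326.2 -96.6] turn [-0.6704  0.0443  0.0128] deg 38.5
```

arm_command:
  targets:
    - [0, 0, 33, -9, -0.07, 0.01, 0]
    - [0, 0, 65, -18, -0.14, 0.02, 0]
    - [0, 0, 98, -28, -0.21, 0.03, 0]
    - [0, -1, 131, -38, -0.28, 0.04, 0]
    - [0, -2, 163, -48, -0.35, 0.044, 0]
    - [0, -2, 196, -58, -0.42, 0.044, 0]
    - [0, -3, 229, -68, -0.49, 0.044, 0]
    - [0, -3, 261, -77, -0.56, 0.044, 0]
    - [0, -4, 294, -87, -0.63, 0.044, 0]
    - [0, -4, 326, -97, -0.67, 0.044, 0]

```text
time: 59.6
ee_pos: [0.4261, 0.3043, 0.306]
eef_rot: [-0.218, 0.664, 0.215, 0.682]
ft_force: [0.6, 0.3, 0.4]
width: 0.0873
```

```bash
python3 - <<'E'
from h import *
s=st();print(np.round(s['joint_positions'],2))
plan([.22,.58,.28],desired(1.25,0.))
E
```

```text
t 59.6 pos [0.4261 0.3043 0.306 ] F [0.6 0.3 0.4] w 0.0873 axes
 [[ 0.025  -0.5828  0.8122]
 [ 0.0035  0.8125  0.5829]
 [-0.9997 -0.0118  0.0223]]
[-2.43 -0.5   1.34  1.66  0.51  1.59 -0.48]
shift mm [ 21.8 344.4  -7.2] turn [-0.6276  0.0179  0.0184] deg 36.0
```

arm_command:
  targets:
    - [0, 2, 33, 0, -0.06, 0, 0]
    - [0, 4, 66, 0, -0.12, 0, 0]
    - [0, 6, 100, -1, -0.18, 0, 0]
    - [0, 8, 135, -2, -0.25, 0, 0]
    - [0, 10, 170, -3, -0.31, 0, 0]
    - [0, 13, 205, -4, -0.38, 0.01, 0.01]
    - [0, 15, 240, -5, -0.44, 0.018, 0.018]
    - [0, 18, 275, -6, -0.5, 0.018, 0.018]
    - [0, 20, 310, -7, -0.57, 0.018, 0.018]
    - [0, 22, 344, -7, -0.627, 0.018, 0.018]

```text
time: 60.6
ee_pos: [0.2119, 0.4792, 0.3019]
eef_rot: [-0.399, 0.574, 0.405, 0.59]
ft_force: [-1.1, -1.5, 2.3]
width: 0.0868
```

```bash
python3 - <<'E'
from h import *
s=st();print(np.round(s['joint_positions'],2))
plan([.20,.60,.26],desired(1.28,0.))
E
```

```text
t 60.6 pos [0.2119 0.4792 0.3019] F [-1.1 -1.5  2.3] w 0.0868 axes
 [[ 0.0135 -0.9351  0.3542]
 [ 0.0199  0.3544  0.9349]
 [-0.9997 -0.0055  0.0234]]
[-2.5   0.07  1.34  1.66 -0.07  1.44  0.06]
shift mm [ 44.1  54.2 107.7] turn [-0.0714  0.0232  0.0063] deg 4.3
```

arm_command:
  targets:
    - [0, 10, 12, 25, -0.02, 0, 0]
    - [0, 20, 25, 50, -0.04, 0.01, 0]
    - [0, 30, 40, 80, -0.07, 0.02, 0]
    - [0, 44, 54, 108, -0.07, 0.023, 0]
    - [0, 44, 54, 108, -0.07, 0.023, 0]
    - [0, 44, 54, 108, -0.07, 0.023, 0]
    - [0, 44, 54, 108, -0.07, 0.023, 0]
    - [0, 44, 54, 108, -0.07, 0.023, 0]

```text
time: 61.4
ee_pos: [0.2054, 0.5986, 0.2617]
eef_rot: [-0.421, 0.567, 0.417, 0.572]
ft_force: [0.0, -0.3, -0.4]
width: 0.0872
```

```bash
python3 - <<'E'
from h import *
s=st();print(np.round(s['joint_positions'],2))
plan([.40,.50,.28],desired(.9,0.))
im=camera('top');cv2.imwrite('pics/t39.png',im[:,:,::-1])
E
```

```text
t 61.4 pos [0.2054 0.5986 0.2617] F [ 0.  -0.3 -0.4] w 0.0872 axes
 [[ 9.000e-03 -9.550e-01  2.963e-01]
 [-6.000e-04  2.963e-01  9.551e-01]
 [-1.000e+00 -8.800e-03  2.100e-03]]
[-2.07  0.52  1.11  1.42 -0.45  1.47  0.29]
shift mm [ -16.5 -215.2  -36.5] turn [0.3699 0.0037 0.0083] deg 21.2
```

View pics/t39.png

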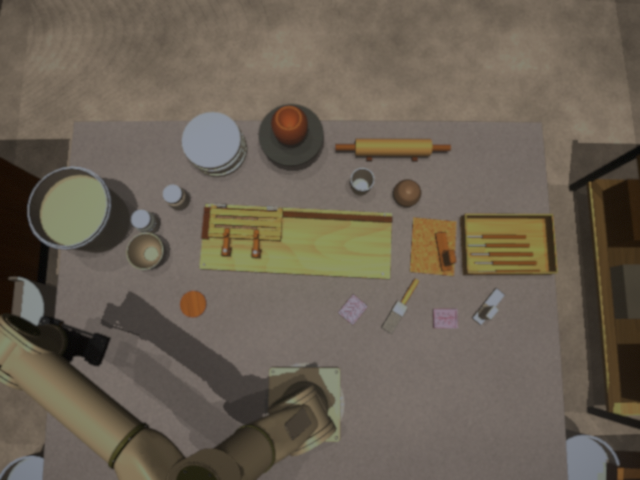

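arm_command:
  targets:
    - [0, -10, -38, -3, 0.06, 0, 0]
    - [0, -20, -76, -8, 0.12, 0, 0]
    - [0, -30, -115, -14, 0.19, 0, 0]
    - [0, -40, -153, -22, 0.25, 0, 0]
    - [0, -40, -191, -32, 0.31, 0, 0]
    - [0, -40, -229, -44, 0.37, 0, 0]
    - [0, -40, -267, -59, 0.44, 0, 0]
    - [0, -40, -303, -77, 0.5, 0, 0]
    - [0, -40, -303, -77, 0.5, 0, 0]

```text
time: 62.35
ee_pos: [0.4757, 0.4298, 0.305]
eef_rot: [-0.264, 0.653, 0.26, 0.66]
ft_force: [0.2, -0.2, 0.8]
width: 0.0871
```

arm_command:
  targets:
    - [0, 0, -38, -3, 0.06, 0, 0]
    - [0, 0, -76, -8, 0.12, 0, 0]
    - [0, 0, -115, -14, 0.19, 0, 0]
    - [0, 0, -153, -22, 0.25, 0, 0]
    - [0, 0, -191, -32, 0.31, 0, 0]
    - [0, 0, -229, -44, 0.37, 0, 0]
    - [0, 0, -267, -59, 0.44, 0, 0]
    - [0, 0, -303, -77, 0.5, 0, 0]
    - [0, 0, -303, -77, 0.5, 0, 0]

```text
time: 63.25
ee_pos: [0.6279, 0.1579, 0.3069]
eef_rot: [-0.093, 0.697, 0.09, 0.705]
ft_force: [-0.2, 0.3, 0.2]
width: 0.0867
```

```bash
python3 - <<'E'
from h import *
s=st();print(np.round(s['joint_positions'],2))
E
```

```text
t 63.25 pos [0.6279 0.1579 0.3069] F [-0.2  0.3  0.2] w 0.0867 axes
 [[ 0.0112 -0.257   0.9663]
 [-0.0026  0.9664  0.2571]
 [-0.9999 -0.0054  0.0101]]
[-1.09  0.6   1.25  1.31 -0.57  1.6   0.33]
```

arm_command:
  targets:
    - [0, 0, -38, -3, 0.06, 0, 0]
    - [0, 0, -76, -8, 0.12, 0, 0]
    - [0, 0, -115, -16, 0.19, 0, 0]
    - [0, 0, -153, -26, 0.25, 0, 0]
    - [0, 0, -191, -38, 0.31, 0, 0]
    - [0, 0, -229, -52, 0.37, 0, 0]
    - [0, 0, -267, -68, 0.44, 0, 0]
    - [0, 0, -303, -87, 0.5, 0, 0]
    - [0, 0, -303, -87, 0.5, 0, 0]

```text
time: 64.15
ee_pos: [0.6217, -0.1564, 0.3075]
eef_rot: [0.084, 0.698, -0.085, 0.706]
ft_force: [-0.0, -0.8, 0.8]
width: 0.0871
```

arm_command:
  targets:
    - [0, 0, -38, -3, 0.06, 0, 0]
    - [0, 0, -76, -8, 0.12, 0, 0]
    - [0, 0, -115, -14, 0.19, 0, 0]
    - [0, 0, -153, -22, 0.25, 0, 0]
    - [0, 0, -191, -32, 0.31, 0, 0]
    - [0, 0, -229, -44, 0.37, 0, 0]
    - [0, 0, -267, -59, 0.44, 0, 0]
    - [0, 0, -303, -77, 0.5, 0, 0]
    - [0, 0, -303, -77, 0.5, 0, 0]

```text
time: 65.05
ee_pos: [0.4757, -0.4316, 0.3066]
eef_rot: [0.255, 0.656, -0.255, 0.663]
ft_force: [-0.4, -0.4, 0.7]
width: 0.0872
```

```bash
cat >> h.py <<'E'
def grasp_plan(o,sy,h):
    u=np.array([np.cos(sy),np.sin(sy)]);return plan(np.r_[np.array(o)-.0024*u,.068+h],desired(sy-np.pi/2,.3))
E
python3 - <<'E'
from h import *
s=st();print(np.round(s['joint_positions'],2))
grasp_plan([.4695,-.4697],.14,.10)
E
```

```text
t 65.05 pos [ 0.4757 -0.4316  0.3066] F [-0.4 -0.4  0.7] w 0.0872 axes
 [[ 0.0101  0.6734  0.7392]
 [-0.0035  0.7393 -0.6734]
 [-0.9999  0.0042  0.0098]]
[-0.12  0.61  1.28  1.33 -0.59  1.6   0.34]
shift mm [138.6 -34.7  18.2] turn [ 0.6878 -0.0959  0.2805] deg 42.9
```

```bash
python3 - <<'E'
from h import *
c=cam('top');print(onz(c,[(463,216),(463,274)],.04).round(3))
S=cam('scene')
# tray corner height: nearest-left corner
A=ray(c,[(463,275)])[0];B=ray(S,[(224,182)])[0];M=np.c_[A,-B];l=np.linalg.lstsq(M,S[3]-c[3],rcond=None)[0];print(((c[3]+l[0]*A+S[3]+l[1]*B)/2).round(3))
E
```

```text
[[ 0.613 -0.529  0.04 ]
 [ 0.417 -0.52   0.04 ]]
[ 0.417 -0.524  0.048]
```

arm_command:
  targets:
    - [90, 25, -5, 3, 0.12, -0.015, 0.05]
    - [90, 50, -12, 6, 0.25, -0.03, 0.1]
    - [90, 75, -20, 10, 0.37, -0.045, 0.15]
    - [90, 100, -27, 14, 0.5, -0.07, 0.2]
    - [90, 130, -34, 18, 0.62, -0.09, 0.26]
    - [90, 138, -34.7, 18, 0.688, -0.096, 0.28]
    - [90, 138, -34.7, 18, 0.688, -0.096, 0.28]
    - [90, 138, -34.7, 18, 0.688, -0.096, 0.28]

```text
time: 65.85
ee_pos: [0.4735, -0.465, 0.1684]
eef_rot: [0.535, 0.462, -0.375, 0.599]
ft_force: [-0.5, 0.4, 0.6]
width: 0.0566
```

```bash
python3 - <<'E'
from h import *
s=st();print(np.round(s['joint_positions'],2))
grasp_plan([.4695,-.4697],.14,.0)
im=camera('wrist');cv2.imwrite('pics/w40.png',im[:,:,::-1])
E
```

```text
t 65.85 pos [ 0.4735 -0.465   0.1684] F [-0.5  0.4  0.6] w 0.0566 axes
 [[ 2.917e-01  9.442e-01  1.531e-01]
 [ 4.550e-02  1.462e-01 -9.882e-01]
 [-9.554e-01  2.952e-01 -3.000e-04]]
[-0.03  0.66  1.25  1.65 -0.95  1.3  -0.01]
shift mm [ 93.8 -36.4   4. ] turn [ 0.013  -0.0044  0.0003] deg 0.8
```

View pics/w40.png

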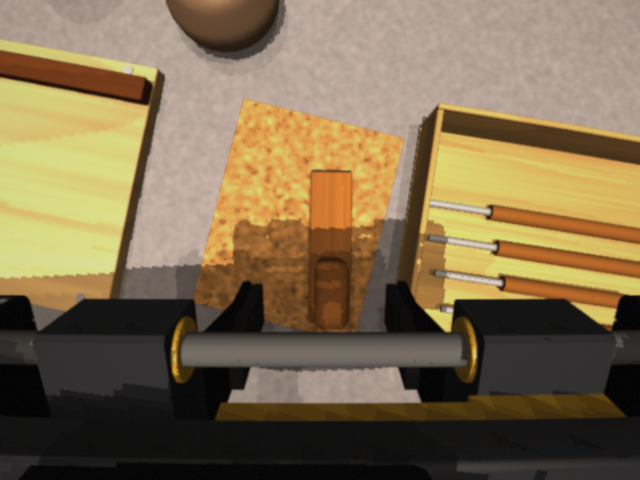

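arm_command:
  targets:
    - [90, 20, -15, 4, 0.013, 0, 0]
    - [90, 50, -23, 4, 0.013, 0, 0]
    - [90, 75, -31, 4, 0.013, 0, 0]
    - [90, 94, -36.4, 4, 0.013, 0, 0]
    - [90, 94, -36.4, 4, 0.013, 0, 0]
    - [90, 94, -36.4, 4, 0.013, 0, 0]

```text
time: 66.5
ee_pos: [0.4661, -0.4712, 0.0676]
eef_rot: [0.54, 0.459, -0.379, 0.595]
ft_force: [1.4, -1.2, 0.3]
width: 0.0563
```

```bash
python3 - <<'E'
from h import *
s=st()
grasp_plan([.4695,-.4697],.14,.0)
E
```

```text
t 66.5 pos [ 0.4661 -0.4712  0.0676] F [ 1.4 -1.2  0.3] w 0.0563 axes
 [[ 0.2914  0.9467  0.137 ]
 [ 0.0444  0.1297 -0.9906]
 [-0.9556  0.2948 -0.0042]]
shift mm [-0.   1.2 -1. ] turn [-0.0037 -0.0033  0.0008] deg 0.3
```

arm_command:
  targets:
    - [200, 0, 0, 0, 0, 0, 0]
    - [255, 0, 0, 0, 0, 0, 0]
    - [255, 0, 0, 0, 0, 0, 0]
    - [255, 0, 0, 0, 0, 0, 0]
    - [255, 0, 0, 0, 0, 0, 0]
    - [255, 0, 0, 0, 0, 0, 0]
    - [255, 0, 0, 0, 0, 0, 0]
    - [255, 0, 0, 0, 0, 0, 0]
  newtons: 50

```text
time: 67.3
ee_pos: [0.4659, -0.4709, 0.0671]
eef_rot: [0.54, 0.459, -0.379, 0.595]
ft_force: [-0.2, -0.8, 2.2]
width: 0.0221
```

```bash
python3 - <<'E'
from h import *
s=st()
mat_plan(.030)
E
```

```text
t 67.3 pos [ 0.4659 -0.4709  0.0671] F [-0.2 -0.8  2.2] w 0.0221 axes
 [[ 0.2916  0.9468  0.1365]
 [ 0.0447  0.129  -0.9906]
 [-0.9555  0.2949 -0.0047]]
shift mm [-13.6  41.6 -33.3] turn [ 0.1772 -0.0597  0.001 ] deg 10.7
```

arm_command:
  targets:
    - [255, -14, 4.5, 0, 0, 0, 0]
    - [255, -24, 7.5, 0, 0, 0, 0]
    - [255, -20, 20, -12, 0.06, -0.02, 0]
    - [255, -14, 41.5, -33, 0.12, -0.04, 0]
    - [255, -14, 41.5, -33, 0.177, -0.06, 0]
    - [255, -14, 41.5, -33, 0.177, -0.06, 0]
    - [255, -14, 41.5, -33, 0.177, -0.06, 0]

```text
time: 68.0
ee_pos: [0.4963, -0.4337, 0.0933]
eef_rot: [0.579, 0.406, -0.434, 0.559]
ft_force: [1.5, -0.2, -1.4]
width: 0.0218
```

```bash
python3 - <<'E'
from h import *
s=st()
mat_plan(.0046)
E
```

```text
t 68.0 pos [ 0.4963 -0.4337  0.0933] F [ 1.5 -0.2 -1.4] w 0.0218 axes
 [[ 2.941e-01  9.545e-01 -4.850e-02]
 [-1.510e-02 -4.610e-02 -9.988e-01]
 [-9.556e-01  2.945e-01  9.000e-04]]
shift mm [25.2 -7.3 -0.6] turn [0.0017 0.0004 0.001 ] deg 0.1
```

arm_command:
  targets:
    - [255, 10, -3, 0, 0, 0, 0]
    - [255, 20, -6, 0, 0, 0, 0]
    - [255, 25, -7.5, 0, 0, 0, 0]
    - [255, 25.5, -7.6, 0, 0, 0, 0]
    - [255, 25.5, -7.6, 0, 0, 0, 0]
    - [255, 25.5, -7.6, 0, 0, 0, 0]

```text
time: 68.6
ee_pos: [0.4959, -0.434, 0.067]
eef_rot: [0.58, 0.405, -0.434, 0.558]
ft_force: [-8.6, 6.9, 17.0]
width: 0.0217
```

arm_command:
  targets:
    - [150, 0, 0, 0, 0, 0, 0]
    - [60, 0, 0, 0, 0, 0, 0]
    - [20, 0, 0, 0, 0, 0, 0]
    - [20, 0, 0, 0, 0, 0, 0]
    - [20, 0, 0, 0, 0, 0, 0]
    - [20, 0, 0, 0, 0, 0, 0]
    - [20, 0, 0, 0, 0, 0, 0]

```text
time: 69.3
ee_pos: [0.4968, -0.4334, 0.066]
eef_rot: [0.579, 0.406, -0.434, 0.558]
ft_force: [-0.6, 0.3, 0.2]
width: 0.0697
```

arm_command:
  targets:
    - [20, -20, 6, 0, 0, 0, 0]
    - [20, -50, 15, 0, 0, 0, 0]
    - [20, -90, 28, 0, 0, 0, 0]
    - [20, -130, 40, 0, 0, 0, 0]
    - [20, -170, 50, 0, 0, 0, 0]
    - [20, -200, 20, 0, 0, 0, -0.1]
    - [20, -220, -20, 0, 0, 0, -0.2]
    - [20, -220, -20, 0, 0, 0, -0.2]
    - [20, -220, -20, 0, 0, 0, -0.2]

```text
time: 70.2
ee_pos: [0.4133, -0.4292, 0.2707]
eef_rot: [0.536, 0.461, -0.487, 0.512]
ft_force: [0.3, -0.7, -0.5]
width: 0.0803
```

```bash
python3 - <<'E'
from h import *
s=st();print(np.round(s['joint_positions'],2))
im=camera('wrist');cv2.imwrite('pics/w41.png',im[:,:,::-1])
im=camera('top');crop(im,190,170,480,330,2.7,'t41.png')
E
```

```text
t 70.2 pos [ 0.4133 -0.4292  0.2707] F [ 0.3 -0.7 -0.5] w 0.0803 axes
 [[ 1.004e-01  9.937e-01 -5.000e-02]
 [-4.800e-03 -4.980e-02 -9.987e-01]
 [-9.949e-01  1.005e-01 -2.000e-04]]
[-0.23  0.42  1.31  1.58 -0.49  1.41 -0.5 ]
```

View pics/w41.png

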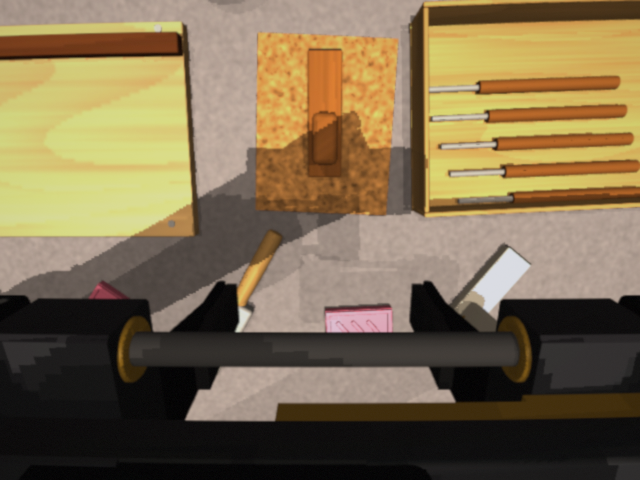

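View pics/t41.png

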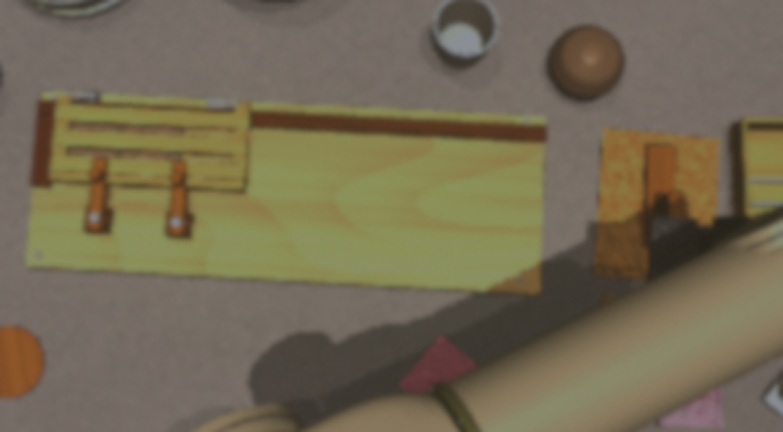

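The stick stands upright near the middle of the mat in the wrist view, with its sole from (309,49) to (343,177). The top view shows the cover shut and both buttons square across the rail. One last numeric check, then hand in.

```bash
python3 - <<'E'
from h import *
c=cam('wrist')
s=onz(c,[(309,49),(341,49),(343,176),(308,177)],.020);m=onz(c,[(259,32),(397,39),(386,215),(257,210)],.004)
print('stick footprint centre',s.mean(0).round(4),'mat centre',m.mean(0).round(4),'F',np.round(read_state()['ft_force'],1))
close_job()
E
```

```text
stick footprint centre [ 0.5294 -0.4353  0.02  ] mat centre [ 0.5179 -0.4342  0.004 ] F [-0.3 -0.5 -0.6]
the job is handed in; nothing more can be done
```

The job is done and handed in, at about 70 s of the 210 s allowed. There were two clay tiles on the board; the third was absent.

- **Tiles:** I pushed each one to the fence with the side of the stick's sole, then fed it along with the tip. The second tile pushed the first on to the end stop, and I pressed the row home at about 14 N. The pictures showed a straight, closed row against the fence, and the fingers never touched a tile.
- **Cover:** It is shut, with its top measured at 46 mm above the bench, exactly as expected.
- **Turnbuttons:** The last wrist picture gave 1.58 rad for the left and 1.53 rad for the right. The right one is therefore about 2° short of square, and I left it there.
- **Stick:** I returned it to its mat before shutting the cover, to free the gripper. It was knocked aside while I worked on the cover and turnbuttons, so I picked it up and stood it back. It stands upright, with the middle of its sole about 12 mm from the mat's centre, so the handle is about 18 mm off centre the other way.

On the way back to the stick the arm got stuck against two joint limits, so I swung it clear before carrying on; nothing was touched. The other things on the bench looked undisturbed in the later pictures, though I did not measure them.

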